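Gauge the copper electrodes

ROBOT

A 6-joint arm with a two-finger parallel gripper is mounted at the origin on the work surface. World frame = base frame: x ahead of the robot, y to its left, z up, the work surface at z = 0. Lengths are in m, angles in rad, forces in N, time in s.
With the tool pointing down it reaches from about 0.25 to 0.725 m from the base axis. Payload 4 kg.
Tool frame: the origin (TCP) lies midway between the tips of the shut fingers; the grasp point (between the pads) lies 19 mm behind it; y points along the fingers, x is the direction in which the jaws open and shut, and the axes are right-handed (so a half turn about y gives the same grasp; the last joint's range is limited). The gripper opens to 85 mm and grips with 20 to 120 N. Pads are 22 mm wide; open, the fingers measure 114 mm over their backs; the gripper's body (76 mm by 85 mm) begins 54 mm behind the grasp point. The pads swing forward as they close: fully open they stand 13 mm farther back than shut.
Start: joints at [1.31, 0.241, 0.005, 1.335, 0, 1.571], TCP at [0.129, 0.483, 0.231] pointing down, gripper open.
Joint ranges: [-2.72, 2.72], [-1.05, 1.87], [-1.09, 1.28], [-1.99, 2.15], [-1.42, 1.44], [-3.14, 3.14]. Speed limits (rad/s): [2.79, 2.79, 3.14, 3.14, 3.14, 3.14].

INTERFACE

Orientations are given as a unit quaternion [x, y, z, w].
In Python, from workcell import bot gives the robot as it stands. The module is installed in compiled form; this text tells all that it offers.
- The arm moves only by the shell command python3 -m inch 'ROWS'. ROWS is text: rows parted by semicolons, each of 7 numbers parted by spaces: the turn, a rotation vector about the tool's x, y, z in degrees, then the shift along the tool's x, y, z in mm, then the closure, from 0 (fully open) to 1 (shut). In form: ax ay az dx dy dz fingers; .... A call has 1 to 12 rows; each row shifts and turns the commanded pose from where the row before left it, along the tool's axes as they then stand; what a row does not reach is not made up. A row lasts 1/8 s, in which the tool goes at most 62.5 mm and 10.7 degrees, less where a joint would pass 70% of its speed; a pose out of reach is approached as far as the arm can. A call with a gripper value outside its range is refused whole. The fingers move at their own pace and stop on an object; the grip force is fixed at half the most. Time passes only in rows, so rows that do not move let the fingers close. It gives the time, the measured TCP pose, the force and the opening at its end, in the units of the state.
- bot.get_obs(): the state, without advancing time (a new reading comes with each control period).
- bot.camera(name): name is "side" or "top"; returns a dict with "color" (400x640x3 uint8, blue, green, red), "fx", "fy", "cx", "cy" (pixels), "extrinsics" (4x4, takes a point from world to camera coordinates). Camera axes: x right, y up, looking along -z (the intrinsics and any distortion apply to the point x, -y, -z); pixel columns grow to the right and rows downward; lengths in m; the calibration is good to about 2 mm. A picture is of the moment at which its call begins. There is no depth.
- bot.job_done(): hands the job in, once; it reports no verdict.
Trained networks look in the newest picture that a camera, given by its name, has taken for a name from the list of things; names that differ only in an ending like _2 or _b are one class to them, and where a whole thing is asked for, a point or a joint stands for the part that bears it (a point fixed in the world has none). Each returns a list of dicts, best first, with "conf" (0 to 1); they miss things now and then, are a little off and sometimes report something else, mostly with a low value. They report only what shows in the picture. A call takes as long as a camera call. They do not tell look-alikes from the thing itself.
- bot.look_for(name, camera): "extent" ([left, top, right, bottom] in pixels, round what is visible of it).
- bot.cut_out(name, camera): "region" (400x640 bool, what is visible of it) and "extent" ([left, top, right, bottom] in pixels, round what is visible of it).
- bot.spot_point(name, camera): "point" ([column, row] in pixels: a listed point, or the origin of a listed thing).
The state is a dict: "clock": time; "joint_pos": joint angles; "joint_vel": joint speeds; "tau": joint torques, N m; "eef_pos": TCP position; "tool_rot": TCP orientation; "ft_force": force on the tool from outside, world axes, zero at the start; "ft_torque": the same for the moment, N m; "grip_width": finger opening in m.
Only numpy, scipy, OpenCV 4.12 (cv2) and the standard library are available. Lean on these libraries where they do the work, as an engineer would, in place of code of your own. Each camera call takes 0.05 s, during which the arm holds its last target.

TASK

Check the copper electrodes on the bench in the bench gauge, one at a time, in order from the narrowest base to the widest: seat each one flat and square between the rails of the gauge's pocket with the width of its base between anvil and jaw, let go of it, and slide the jaw gently shut by its black tab until the electrode is pressed firmly on the spring anvil and the anvil gives by a few millimetres. Then back the jaw off and stand the electrode upright, flat in a free compartment of the blue tray. When all are in the tray leave the jaw backed right off, and do not disturb the steel mould block, the hammer or the oil bottle.

Things in the scene. Friction and masses are not known exactly. Their poses are not given: they have to be found in the camera images.
- gauge: bench gauge fixed to the bench: steel base plate 255 x 90 x 12 mm (x from -80 to +175 mm). Origin on its underside, below the resting anvil face and midway between the rails; x points from the anvil to the jaw (the measuring direction), z up. Grey anvil head with a round dial behind the anvil, x -69 to -25 mm, top 55 mm above the bench
- pocket (a point): centre of the pocket when the jaw is backed right off: on the floor, 12 mm above the bench, 37.5 mm in front of the resting anvil face; axes as the gauge's. Aluminium rails along x (84 mm long from the anvil face) on both sides, inner faces 54 mm apart, vertical for 5 mm, then flared outward to 12 mm above the floor: the 50 mm length of an electrode goes between them with 2 mm each side
- anvil: spring anvil: steel pad 36 mm wide, from 13 to 32 mm above the bench. Origin at bench height below its face, axes as the gauge's; at rest it coincides with the gauge's origin. Pushed, it gives towards the gauge's -x, up to a stop at 8 mm; its spring takes 2.4 N to start and 0.6 N more per mm
- jaw: sliding jaw: steel face 40 mm wide, from 13 to 32 mm above the bench, in front of a blue carriage (75 mm long, 44 mm wide, top 30.5 mm above the bench). Origin at bench height below the jaw's face, axes as the gauge's: its x in the gauge's frame is the gap to the resting anvil, 20 mm (stop) to 75 mm (backed right off). Friction 5 N, stays where it is left
- tab (a point): point in the black upright tab on the blue carriage by which the jaw is slid, 57 mm behind the jaw face, 60 mm above the bench. The tab is 14 mm thick along the gauge's x, 26 mm wide along y, from 30 to 72 mm above the bench
- electrode30: copper electrode, about 0.5 kg, loose, may be absent: base 30 (its own x) x 50 (y) x 22 mm high, grip fin in the middle, 16 mm thick (along x) x 32 mm (along y), from 22 to 50 mm above the underside; a half-round ridge on the fin, top at 58 mm. Origin at the centre of the underside, z up, standing upright on the bench. Half turns about z are alike
- electrode38: copper electrode, about 0.5 kg, loose, may be absent: base 38 (its own x) x 50 (y) x 22 mm high, grip fin in the middle, 16 mm thick (along x) x 32 mm (along y), from 22 to 50 mm above the underside; two round 12 mm studs on the fin, top at 58 mm. Origin at the centre of the underside, z up, standing upright on the bench. Half turns about z are alike
- electrode46: copper electrode, about 0.5 kg, loose, may be absent: base 46 (its own x) x 50 (y) x 22 mm high, grip fin in the middle, 16 mm thick (along x) x 32 mm (along y), from 22 to 50 mm above the underside; a step on one half of the fin, top at 58 mm. Origin at the centre of the underside, z up, standing upright on the bench. Half turns about z are alike
- tray: blue open tray fixed to the bench, 76 mm (x) by 218 mm (y) outside, 18 mm high, walls and floor 5 mm thick, two dividers 5 mm thick making three compartments in a row along y, each 66 x 66 mm, centred at y = -71, 0 and +71 mm. Origin at the centre of the underside, z up
- mould_block: bystander: steel mould block 90 x 160 x 40 mm with grooves on top; origin at the centre of its underside
- hammer: bystander: copper-headed hammer, wooden handle 240 mm along x, head 36 x 100 x 36 mm at +x end; origin under the middle of the handle
- oil_bottle: bystander: white bottle with red cap, 52 mm across, 130 mm tall; origin at the centre of its underside
Things that resemble listed ones, but are neither listed nor needed, are in the scene too. Leave any purple or white look-alike of the electrode30 alone. Leave any brown look-alike of the tray alone.

How it is judged:
On the way, in this order (a step that is already met when the one before it is completed fails the run):
1. the 30 mm wide electrode sits flat and square in the gauge pocket, let go of, pressed by the jaw against the anvil so that the anvil gives (contact force between jaw and electrode30 above 2 N and contact force between anvil and electrode30 above 3 N and z of electrode30 in the frame of gauge between 0.009 and 0.0145 m and angle between electrode30's own z axis and vertical below 0.04 rad and angle between the x axis of electrode30 and the x axis of gauge, either way round below 0.05 rad and y of electrode30 in the frame of gauge between -0.005 and 0.005 m and contact force between each of the arm, the fingers and electrode30 below 0.5 N), for 0.3 s.
2. the 38 mm wide electrode sits flat and square in the gauge pocket, let go of, pressed by the jaw against the anvil so that the anvil gives (contact force between jaw and electrode38 above 2 N and contact force between anvil and electrode38 above 3 N and z of electrode38 in the frame of gauge between 0.009 and 0.0145 m and angle between electrode38's own z axis and vertical below 0.04 rad and angle between the x axis of electrode38 and the x axis of gauge, either way round below 0.05 rad and y of electrode38 in the frame of gauge between -0.005 and 0.005 m and contact force between each of the arm, the fingers and electrode38 below 0.5 N), for 0.3 s.
3. the 46 mm wide electrode sits flat and square in the gauge pocket, let go of, pressed by the jaw against the anvil so that the anvil gives (contact force between jaw and electrode46 above 2 N and contact force between anvil and electrode46 above 3 N and z of electrode46 in the frame of gauge between 0.009 and 0.0145 m and angle between electrode46's own z axis and vertical below 0.04 rad and angle between the x axis of electrode46 and the x axis of gauge, either way round below 0.05 rad and y of electrode46 in the frame of gauge between -0.005 and 0.005 m and contact force between each of the arm, the fingers and electrode46 below 0.5 N), for 0.3 s.
At the end, for the whole second after the job is handed in: every electrode present stands upright on the floor of a tray compartment (within 0.06 rad of upright, underside within 4 mm of the tray's inner floor), at rest, and the jaw is backed off (gap to the resting anvil over 65 of 75 mm) (x of electrode30 in the frame of tray between -0.038 and 0.038 m and y of electrode30 in the frame of tray between -0.109 and 0.109 m and z of each of electrode30, electrode38, electrode46 in the frame of tray below 0.009 m and angle between each of electrode30, electrode38, electrode46's own z axis and vertical below 0.06 rad and linear speed of each of electrode30, electrode38, electrode46 below 0.02 m/s and x of electrode38 in the frame of tray between -0.038 and 0.038 m and y of electrode38 in the frame of tray between -0.109 and 0.109 m and x of electrode46 in the frame of tray between -0.038 and 0.038 m and y of electrode46 in the frame of tray between -0.109 and 0.109 m and x of jaw in the frame of gauge above 0.065 m); the robot touches nothing.
It fails at once if the jaw or anvil is forced hard on an electrode (over 60 N) (contact force between any of jaw, anvil and electrode30 above 60 N or contact force between any of jaw, anvil and electrode38 above 60 N or contact force between any of jaw, anvil and electrode46 above 60 N).
It fails at once if the mould block is disturbed (moved over 20 mm) (distance of mould_block from where it was at the start of the episode above 0.02 m).
It fails at once if the hammer is disturbed (moved over 20 mm) (distance of hammer from where it was at the start of the episode above 0.02 m).
It fails at once if the oil bottle is disturbed (moved over 20 mm) (distance of oil_bottle from where it was at the start of the episode above 0.02 m).
Of electrode30, electrode38, electrode46 only 2 to 3 are there at a start; the rules pass over those that are not, and their reading is None.
At some moment in a run one of electrode30, electrode38, electrode46 may be knocked a few centimetres aside while the robot is not near it.
It also fails if it takes over 210 s, if anything falls off the work surface, if the arm or the gripper's body presses on something with over 40 N, if the wrist force passes 120 N, or if a joint passes its speed limit or range.

## Working session

There is one attempt and no reset: what is moved stays moved. The work goes in short steps, Python scripts to look and compute and a shell command to move; the robot and the scene stay as the last step left them, time stands still between calls to the robot, and variables do not carry over. Pictures are saved under pics/ and viewed, and the job is handed in when it is done.

```bash
mkdir -p pics
python3 - <<'E'
from workcell import bot
import cv2
for n in("top","side"):
    c=bot.camera(n); cv2.imwrite(f"pics/{n}0.png",c["color"]); print(n,c["fx"],c["fy"],c["cx"],c["cy"],c["extrinsics"].tolist() if hasattr(c["extrinsics"],'tolist') else c["extrinsics"], [k for k in c])
o=bot.get_obs()
print(o)
E
```

```text
top 368.19959349251457 368.19959349251457 314.6137633195541 200.17772830806481 [[0.01994781550605542, -0.9995367945670068, -0.022984363451045455, 0.06346817297232894], [0.9985052540327097, 0.018746659365734858, 0.05134024183521988, -0.45850211912375843], [-0.0508855807239156, -0.023974133338631506, 0.998416695876552, -1.0799122096094012], [0.0, 0.0, 0.0, 1.0]] ['color', 'fx', 'fy', 'cx', 'cy', 'extrinsics']
side 453.9291872118292 453.9291872118292 317.3064968883852 194.07519551247773 [[0.7923886469480161, -0.6099578125384342, -0.008467532770564229, -0.34975654329814304], [0.4378330167694078, 0.5590084830062471, 0.7041390241661469, -0.279091839575971], [-0.424761676254452, -0.5616591340398395, 0.7100116446475551, -1.107328964145973], [0.0, 0.0, 0.0, 1.0]] ['color', 'fx', 'fy', 'cx', 'cy', 'extrinsics']
{'clock': 0.1, 'joint_pos': array([ 1.31000635e+00,  2.41364741e-01,  3.87362602e-03,  1.33516929e+00,
       -1.39322441e-05,  1.57079522e+00]), 'joint_vel': array([ 0.00068592, -0.00117179,  0.00342451,  0.00066873, -0.00073667,
        0.00099422]), 'tau': array([ 7.12160436e-04, -3.73137510e+01,  2.53010041e+01,  1.08609768e-02,
        1.16286178e-04,  2.17536090e-06]), 'eef_pos': array([0.12878515, 0.48256428, 0.23049402]), 'tool_rot': array([ 0.56117309,  0.43022288, -0.4312622 , -0.56036234]), 'ft_force': array([ 0.02906996, -0.26960773,  0.00736919]), 'ft_torque': array([ 0.02281917, -0.0344677 , -0.01961266]), 'grip_width': 0.08565125038693608}
```

View pics/top0.png

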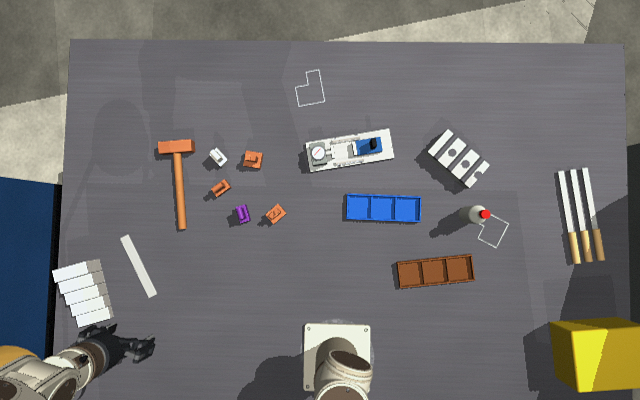

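View pics/side0.png

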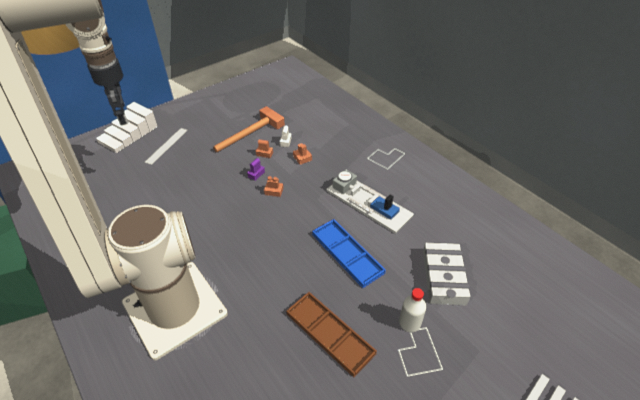

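The top view shows three copper electrodes at about (220,188), (253,159) and (275,213). The gauge is at (349,150) and the blue tray at (382,208). I'll leave the white (218,157) and purple (242,213) decoys alone. Next I'll measure.

```bash
cat > h.py <<'E'
from workcell import bot
import numpy as np, cv2
from scipy.spatial.transform import Rotation as R
def cam(n):
    c=bot.camera(n); c["E"]=np.array(c["extrinsics"]); return c
def unproj(c,px,z):
    E=c["E"]; u,v=px
    d=E[:3,:3].T@np.array([(u-c["cx"])/c["fx"],-(v-c["cy"])/c["fy"],-1.]); o=-E[:3,:3].T@E[:3,3]
    return o+d*(z-o[2])/d[2]
def proj(c,p):
    q=c["E"][:3,:3]@np.asarray(p,float)+c["E"][:3,3]
    return np.array([c["cx"]+c["fx"]*q[0]/-q[2], c["cy"]-c["fy"]*q[1]/-q[2]])
def crop(c,box,name,s=4):
    l,t,r,b=box; im=cv2.resize(c["color"][t:b,l:r],None,fx=s,fy=s,interpolation=cv2.INTER_CUBIC); cv2.imwrite("pics/"+name,im)
def tri(c1,p1,c2,p2):
    A=[]
    for c,p in((c1,p1),(c2,p2)):
        E=c["E"]; a=(p[0]-c["cx"])/c["fx"]; b=-(p[1]-c["cy"])/c["fy"]
        A.append(E[0]+a*E[2]); A.append(E[1]+b*E[2])
    A=np.array(A); return np.linalg.lstsq(A[:,:3],-A[:,3],rcond=None)[0]
E
python3 - <<'E'
from h import *
c=cam("top"); s=cam("side")
crop(c,(190,130,310,235),"t_el.png",6); crop(c,(295,115,435,235),"t_g.png",5)
crop(s,(240,110,320,210),"s_el.png",6)
for n in["gauge","pocket","anvil","jaw","tab","electrode30","electrode38","electrode46","tray"]:
    for k,cc in(("top",c),("side",s)):
        for d in bot.spot_point(n,k)[:4]:
            print(n,k,round(d["conf"],2),np.round(d["point"],1),np.round(unproj(cc,d["point"],{"tab":.06,"pocket":.012}.get(n,0)),4)[:2])
E
```

```text
gauge side 0.72 [386.6 202.8] [ 0.6553 -0.0604]
gauge side 0.7 [353.4 197.7] [0.5914 0.0165]
pocket top 0.8 [349.  147.6] [ 0.6162 -0.0271]
pocket side 0.78 [364.3 199. ] [ 0.6052 -0.016 ]
anvil top 0.61 [330.6 152.8] [0.6019 0.0272]
anvil side 0.56 [355.3 195.2] [0.6028 0.021 ]
jaw top 0.65 [349.9 147.9] [ 0.6177 -0.0307]
jaw top 0.32 [222.3 188. ] [0.4894 0.3525]
jaw side 0.83 [368.5 203.8] [ 0.6101 -0.0303]
tab top 0.66 [453.2 162.2] [ 0.5697 -0.3186]
tab top 0.64 [370.8 142.7] [ 0.6218 -0.0857]
tab side 0.76 [388.  201.9] [ 0.6163 -0.0982]
tab side 0.57 [441.6 274.9] [ 0.548  -0.3552]
electrode30 top 0.74 [244.  213.3] [0.4143 0.2843]
electrode30 top 0.62 [274.3 210.7] [0.4239 0.1931]
electrode30 top 0.6 [222.5 190.5] [0.4819 0.3517]
electrode30 top 0.58 [225.  159.2] [0.5772 0.3472]
electrode30 side 0.76 [285.8 142.7] [0.5814 0.3589]
electrode30 side 0.67 [271.2 189.5] [0.4156 0.1989]
electrode30 side 0.6 [302.2 155.6] [0.5854 0.2693]
electrode30 side 0.6 [257.9 174.2] [0.4206 0.283 ]
electrode38 top 0.74 [244.  213.3] [0.4143 0.2843]
electrode38 top 0.62 [274.3 210.7] [0.4239 0
[... 208 characters left out ...]
89]
electrode38 side 0.6 [302.2 155.6] [0.5854 0.2693]
electrode38 side 0.6 [257.9 174.2] [0.4206 0.283 ]
electrode46 top 0.74 [244.  213.3] [0.4143 0.2843]
electrode46 top 0.62 [274.3 210.7] [0.4239 0.1931]
electrode46 top 0.6 [222.5 190.5] [0.4819 0.3517]
electrode46 top 0.58 [225.  159.2] [0.5772 0.3472]
electrode46 side 0.76 [285.8 142.7] [0.5814 0.3589]
electrode46 side 0.67 [271.2 189.5] [0.4156 0.1989]
electrode46 side 0.6 [302.2 155.6] [0.5854 0.2693]
electrode46 side 0.6 [257.9 174.2] [0.4206 0.283 ]
tray top 0.77 [382.7 211.1] [ 0.429  -0.1312]
tray top 0.17 [351.9 146.4] [ 0.6223 -0.0366]
tray side 0.76 [347.7 253.3] [ 0.4426 -0.1324]
tray side 0.68 [327.8 331.9] [ 0.2578 -0.2786]
```

```bash
ls pics
```

```text
s_el.png
side0.png
t_el.png
t_g.png
top0.png
```

View pics/t_el.png

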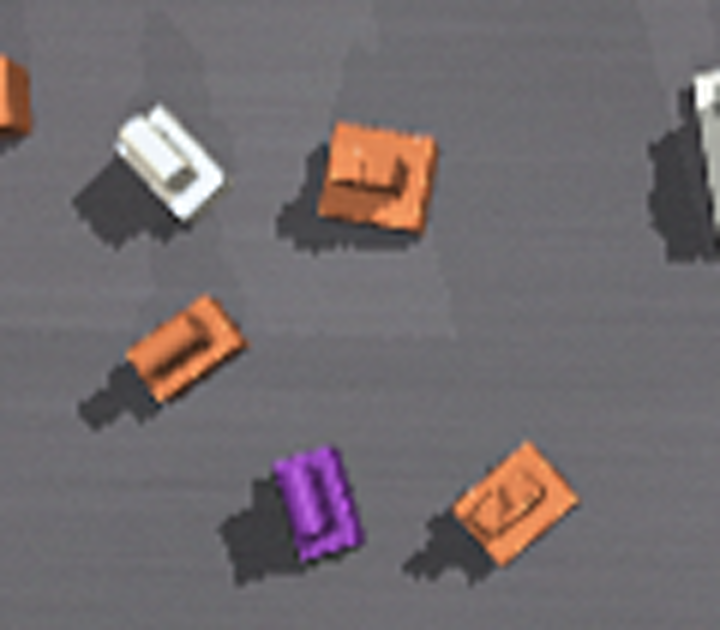

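View pics/t_g.png

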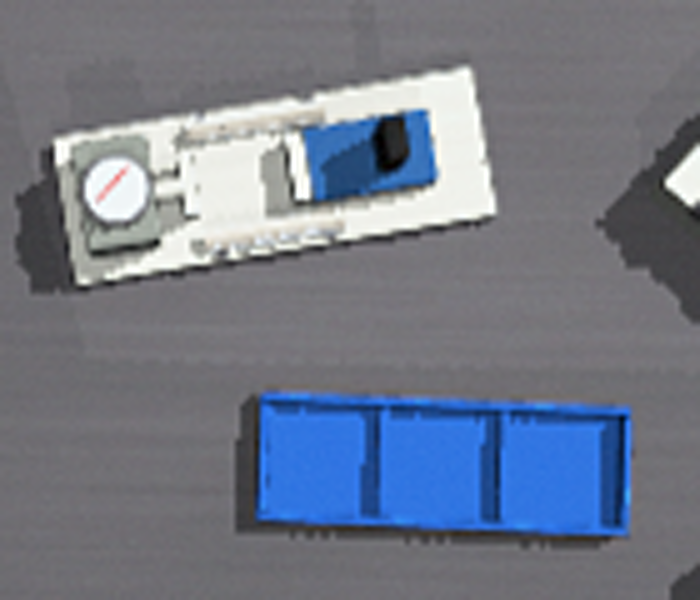

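View pics/s_el.png

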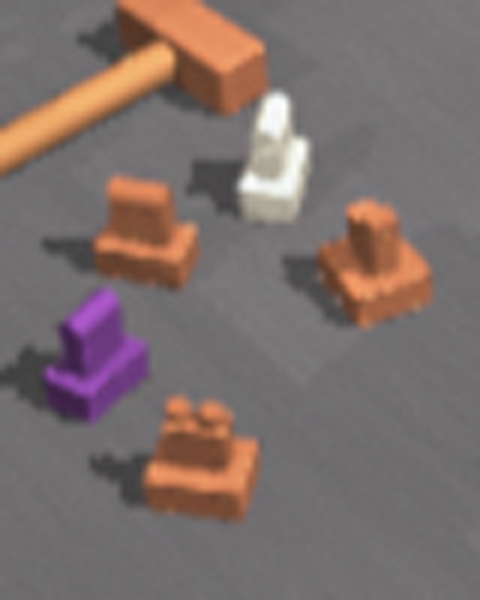

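```bash
cat > fit.py <<'E'
from h import *
from scipy.optimize import minimize
S=6
def box(x0,x1,y0,y1,z0,z1): return np.array([[x,y,z] for x in(x0,x1) for y in(y0,y1) for z in(z0,z1)])
def el(w): return [box(-w/2,w/2,-.025,.025,0,.022),box(-.008,.008,-.016,.016,.022,.052)]
MOD={"e30":el(.030),"e38":el(.038),"e46":el(.046),
"tray":[box(-.038,.038,-.109,.109,0,.018)],
"gauge":[box(-.08,.175,-.045,.045,0,.012),box(-.069,-.025,-.022,.022,.012,.055)]}
def copper(im):
    h=cv2.cvtColor(im,cv2.COLOR_BGR2HSV); return ((h[...,0]<14)&(h[...,1]>110)&(h[...,2]>45)).astype(np.uint8)
def blue(im):
    h=cv2.cvtColor(im,cv2.COLOR_BGR2HSV); return ((h[...,0]>98)&(h[...,0]<125)&(h[...,1]>120)&(h[...,2]>40)).astype(np.uint8)
def lightm(im):
    h=cv2.cvtColor(im,cv2.COLOR_BGR2HSV); return (((h[...,2]>135))|(blue(im)>0)).astype(np.uint8)
def blob(m,px,fill=True):
    n,l,st,ce=cv2.connectedComponentsWithStats(m,connectivity=4)
    k=[i for i in range(1,n) if st[i,4]>60]
    i=min(k,key=lambda i:np.hypot(*(ce[i]-px)))
    b=(l==i).astype(np.uint8)
    if fill:
        cs,_=cv2.findContours(b,cv2.RETR_EXTERNAL,cv2.CHAIN_APPROX_NONE); cv2.drawContours(b,cs,-1,1,-1)
    return b
def sil(c,parts,x,y,yaw,z0,win):
    l,t,r,b=win; im=np.zeros(((b-t)*S,(r-l)*S),np.uint8)
    Rz=R.from_euler("z",yaw).as_matrix()
    for P in parts:
        W=P@Rz.T+[x,y,z0]
        q=np.array([proj(c,p) for p in W]); q=((q+.5-[l,t])*S)
        cv2.fillConvexPoly(im,cv2.convexHull(np.round(q*16).astype(np.int32)),1,shift=4)
    return cv2.resize(im.astype(np.float32),(r-l,b-t),interpolation=cv2.INTER_AREA)
def fit(parts,views,x0,z0=0.):
    """views: list of (cam,mask)"""
    vs=[]
    for c,m in views:
        ys,xs=np.nonzero(m); win=(xs.min()-12,ys.min()-12,xs.max()+13,ys.max()+13)
        vs.append((c,m[win[1]:win[3],win[0]:win[2]].astype(np.float32),win))
    def cost(p):
        e=0
        for c,m,w in vs:
            s=sil(c,parts,p[0],p[1],p[2]/10,z0,w); e+=np.abs(s-m).sum()/m.sum()
        return e/len(vs)
    best=None
    for d in(-.15,0,.15):
        r=minimize(cost,[x0[0],x0[1],(x0[2]+d)*10],method="Nelder-Mead",options=dict(initial_simplex=[[x0[0],x0[1],(x0[2]+d)*10],[x0[0]+.01,x0[1],(x0[2]+d)*10],[x0[0],x0[1]+.01,(x0[2]+d)*10],[x0[0],x0[1],(x0[2]+d)*10+2]],xatol=1e-5,fatol=1e-5))
        if best is None or r.fun<best.fun: best=r
    return best.x*[1,1,.1],best.fun
E
cat > m1.py <<'E'
from fit import *
t=cam("top"); s=cam("side")
for n,pt,ps,g,mk,yaws in [("e30",(220,188),(264,149),(.485,.355),copper,(-1,)),("e38",(275,213),(274,187),(.415,.197),copper,(-.7,)),("e46",(253,159),(302,154),(.58,.26),copper,(1.4,)),
   ("tray",(382,208),(348,253),(.43,-.13),blue,(0,)),("gauge",(349,150),(372,203),(.6,.02),lightm,(-1.5,))]:
    mt=blob(mk(t["color"]),pt); ms=blob(mk(s["color"]),ps)
    print(n,mt.sum(),ms.sum())
    ya=yaws if n in("gauge","tray") else (0,.5,1,1.5,2,2.5)
    for lab,v in(("both",[(t,mt),(s,ms)]),("top",[(t,mt)]),("side",[(s,ms)])):
        if n=="gauge" and lab!="top": continue
        r=min((fit(MOD[n],v,(*g,y)) for y in ya),key=lambda r:r[1])
        print("  ",lab,np.round(r[0],4),round(r[1],3))
E
python3 m1.py
```

```text
e30 192 222
   both [0.4908 0.3553 3.7619] 0.125
   top [0.49   0.3547 3.7544] 0.112
   side [0.4923 0.3572 0.6559] 0.104
e38 225 275
   both [0.4166 0.1884 0.7437] 0.111
   top [0.4157 0.1878 0.7275] 0.082
   side [0.4184 0.1905 0.7501] 0.109
e46 279 246
   both [ 0.5778  0.2603 -0.1856] 0.11
   top [ 0.5769  0.2605 -0.1575] 0.08
   side [ 0.5792  0.2612 -0.1856] 0.117
tray 1943 2134
   both [ 0.4405 -0.1297 -0.0195] 0.033
   top [ 0.4397 -0.1296 -0.0168] 0.026
   side [ 0.4415 -0.1301 -0.0238] 0.028
gauge 2588 1677
   top [ 0.6026  0.0185 -1.3854] 0.028
```

```bash
cat > plan.py <<'E'
from h import *
import sys
G=np.array([.6026,.0185]); GY=-1.3854
gx=np.array([np.cos(GY),np.sin(GY)]); gy=np.array([-gx[1],gx[0]])
def g2w(x,y=0): return G+gx*x+gy*y
def w2g(p): d=np.array(p[:2])-G; return np.array([d@gx,d@gy])
def plan(p,yaw):
    """target tcp p, tool x axis (mod pi) along yaw, tool y down"""
    o=bot.get_obs(); Rc=R.from_quat(o["tool_rot"]); best=None
    for k in(0,np.pi):
        x=np.array([np.cos(yaw+k),np.sin(yaw+k),0]); y=np.array([0,0,-1.]); M=R.from_matrix(np.stack([x,y,np.cross(x,y)],1))
        rv=(Rc.inv()*M).as_rotvec(degrees=True)
        print("opt",k>0,"rotvec deg",np.round(rv,2),"j6",round(o["joint_pos"][5],2), "shift mm after turn",np.round(M.inv().apply(np.array(p)-o["eef_pos"])*1e3,1))
    print("tcp",np.round(o["eef_pos"],4),"F",np.round(o["ft_force"],1),"w",round(o["grip_width"],4),"t",o["clock"], "gauge xy",np.round(w2g(o["eef_pos"]),4))
E
python3 - <<'E'
from plan import *
c=cam("top")
for p in((440,112),(438,184),(318,126),(300,205)):
    print(w2g(unproj(c,(p[0]/5+295,p[1]/5+115),.0305)))
for p in((292,135),(304,200)): print("jaw",w2g(unproj(c,(p[0]/5+295,p[1]/5+115),.032)))
t=tri(c,(370.8,142.7),cam("side"),(388,201.9)); print(t,w2g(t))
plan([*g2w(.107),.2],GY)
print(R.from_quat(bot.get_obs()["tool_rot"]).as_matrix().round(2))
E
```

```text
[0.14861051 0.01450596]
[ 0.14005559 -0.02719984]
[0.07688697 0.01843883]
[ 0.05854545 -0.02581653]
jaw [0.06079923 0.01547341]
jaw [ 0.06117657 -0.02353931]
[ 0.62603357 -0.08834636  0.04521966] [0.10933502 0.00333636]
opt False rotvec deg [  0.   154.44  -0.  ] j6 1.57 shift mm after turn [650.9  31.3 379.9]
opt True rotvec deg [ -0.   -25.56  -0.  ] j6 1.57 shift mm after turn [-650.9   31.3 -379.9]
tcp [0.1289 0.4831 0.2313] F [-0.8 -0.7 -0.3] w 0.0854 t 1.3 gauge xy [-0.5439 -0.3799]
[[ 0.26 -0.   -0.97]
 [ 0.97 -0.    0.26]
 [-0.   -1.    0.  ]]
```

```bash
cat > ov.py <<'E'
from plan import *
from fit import box
EDG=[(0,1),(0,2),(0,4),(1,3),(1,5),(2,3),(2,6),(3,7),(4,5),(4,6),(5,7),(6,7)]
def draw(c,im,win,s,P,org,yaw,col,z0=0.):
    Rz=R.from_euler("z",yaw).as_matrix(); q=[((proj(c,p)+.5-win[:2])*s).astype(int) for p in P@Rz.T+[*org,z0]]
    for a,b in EDG: cv2.line(im,tuple(map(int,q[a])),tuple(map(int,q[b])),col,1)
def gauge_ov(c,win,name,s,g,yaw,jx):
    l,t,r,b=win; im=cv2.resize(c["color"][t:b,l:r],None,fx=s,fy=s,interpolation=cv2.INTER_CUBIC)
    for P,col in((box(-.08,.175,-.045,.045,0,.012),(0,0,255)),(box(-.069,-.025,-.0285,.0285,.012,.055),(255,0,255)),(box(0,.084,-.027,.027,.012,.017),(0,180,0)),(box(jx,jx+.075,-.022,.022,.013,.0305),(0,255,255)),(box(jx+.05,jx+.064,-.013,.013,.03,.072),(0,255,0))):
        draw(c,im,win,s,P,g,yaw,col)
    cv2.imwrite("pics/"+name,im)
E
python3 - <<'E'
from ov import *
gauge_ov(cam("top"),(295,115,405,180),"ovt.png",7,G,GY,.062)
gauge_ov(cam("side"),(315,160,425,235),"ovs.png",7,G,GY,.062)
E
```

```text
(no output)
```

View pics/ovt.png

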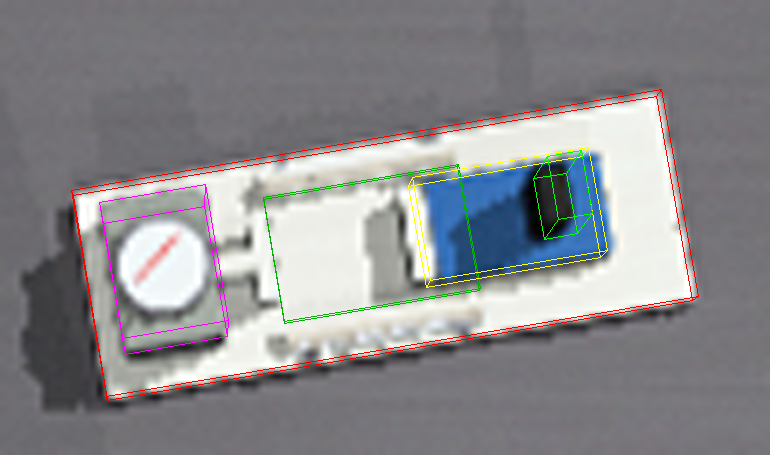

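View pics/ovs.png

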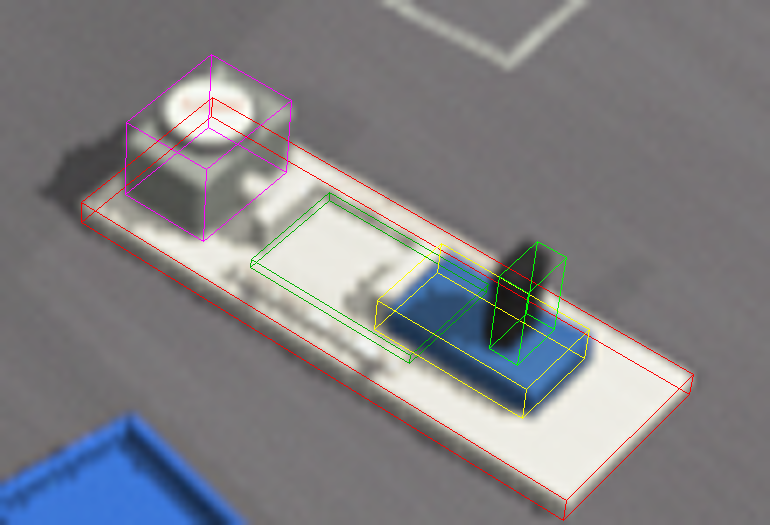

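```bash
cat > m2.py <<'E'
from fit import *
t=cam("top"); s=cam("side")
mt=blob(lightm(t["color"]),(349,150)); ms=blob(lightm(s["color"]),(372,203))
ms=cv2.morphologyEx(ms,cv2.MORPH_OPEN,np.ones((3,3),np.uint8))
top=[box(-.08,.175,-.045,.045,.0119,.012),box(-.069,-.025,-.0285,.0285,.012,.055)]
for lab,v in(("both",[(t,mt),(s,ms)]),("top",[(t,mt)]),("side",[(s,ms)])):
    r=fit(top,v,(.6,.02,-1.385)); print(lab,np.round(r[0],4),round(r[1],3))
for c,m,n in((t,mt,"a"),(s,ms,"b")):
    i=c["color"].copy(); cs,_=cv2.findContours(m,cv2.RETR_EXTERNAL,cv2.CHAIN_APPROX_NONE)
    i[m>0]=i[m>0]//2+np.array([0,0,120],np.uint8); c["color"]=i; crop(c,(290,110,430,240),"msk"+n+".png",4)
E
python3 m2.py; cd pics; python3 -c "
import cv2,numpy as np
cv2.imwrite('msk.png',cv2.resize(np.hstack([cv2.imread('mska.png'),cv2.imread('mskb.png')]),(800,372)))"
```

```text
both [ 0.6022  0.0163 -1.3861] 0.189
top [ 0.6019  0.0182 -1.3863] 0.028
side [ 0.6017  0.0141 -1.3801] 0.33
```

View pics/msk.png

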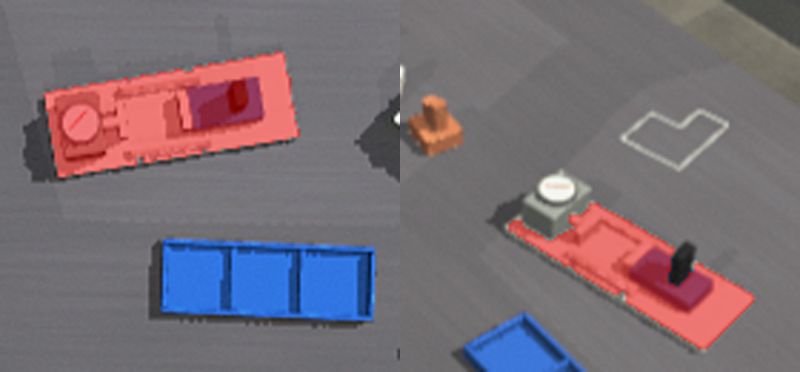

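Run:
```python
from plan import *
from fit import *
t=cam("top"); s=cam("side")
def dark(im): return (im.max(2)<60).astype(np.uint8)
for L in (.075,.067):
  for c,px in((t,(368,146)),(s,(386,208))):
    im=c["color"]; m=blob(cv2.morphologyEx(blue(im),cv2.MORPH_CLOSE,np.ones((3,3),np.uint8)),px)
    r=fit([box(-L/2,L/2,-.022,.022,.0135,.0305)],[(c,m)],(*g2w(.1),GY)); print(L,m.sum(),w2g(r[0]),r[0][2],r[1])
for n in("top","side"):
    print(n,[(round(d["conf"],2),d["extent"]) for d in bot.look_for("jaw",n)[:2]],[(round(d["conf"],2),d["extent"]) for d in bot.look_for("tab",n)[:2]])
```

```text
0.075 305 [ 0.10361644 -0.00045669] -1.3805398128364876 0.38051003217697144
0.075 278 [0.10108299 0.0002538 ] -1.3117624435421407 0.5009991526603699
0.067 305 [ 0.10394482 -0.00032846] -1.3888896817221685 0.3157559335231781
0.067 278 [0.10280484 0.00096573] -1.3829285763172443 0.3756994307041168
top [(0.92, [355.8, 136.1, 380.6, 156.0])] [(0.6, [351.6, 139.2, 380.1, 155.1])]
side [(0.9, [366.6, 196.7, 397.8, 220.7])] [(0.85, [368.8, 196.0, 403.4, 218.4])]
```

```bash
python3 -m inch '0 -8.5 0 0 0 0 0; 0 -8.5 0 0 0 0 0; 0 -8.56 0 0 0 0 0; 0 0 0 -45 0 -26 0.4; 0 0 0 -45 0 -26 0.4; 0 0 0 -45 0 -26 0.4; 0 0 0 -45 0 -26 0.4; 0 0 0 -45 0 -26 0.4; 0 0 0 -45 0 -26 0.4; 0 0 0 -45 0 -26 0.4; 0 0 0 -45 0 -26 0.4; 0 0 0 -45 0 -26 0.4'
python3 - <<'E'
from plan import *
plan([*g2w(.114),.12],GY)
E
```

```text
clock: 3.3
eef_pos: [0.4346, 0.1267, 0.2316]
tool_rot: [0.452, 0.544, -0.544, -0.451]
ft_force: [0.8, 0.4, 0.0]
grip_width: 0.0513
opt False rotvec deg [-3.0000e-02  1.7999e+02  8.0000e-02] j6 0.1 shift mm after turn [251.4 111.6 145.2]
opt True rotvec deg [ 0.05 -0.01  0.02] j6 0.1 shift mm after turn [-251.4  111.6 -145.2]
tcp [0.4346 0.1267 0.2316] F [0.8 0.4 0. ] w 0.0513 t 3.3 gauge xy [-0.1374 -0.1452]
```

```bash
python3 -m inch '0 0 0 -42 0 -24.2 0.4; 0 0 0 -42 0 -24.2 0.4; 0 0 0 -42 0 -24.2 0.4; 0 0 0 -42 0 -24.2 0.4; 0 0 0 -42 0 -24.2 0.4; 0 0 0 -41.4 0 -24.2 0.4; 0 0 0 0 37 0 0.4; 0 0 0 0 37 0 0.4; 0 0 0 0 37 0 0.4; 0 0 0 0 0 0 0.4; 0 0 0 0 0 0 0.4'
python3 - <<'E'
from plan import *
plan([*g2w(.114),.044],GY)
crop(cam("top"),(295,100,435,200),"p1t.png",5)
crop(cam("side"),(315,110,455,235),"p1s.png",5)
E
```

```text
clock: 4.68
eef_pos: [0.6234, -0.0923, 0.1217]
tool_rot: [0.452, 0.544, -0.544, -0.451]
ft_force: [0.7, 0.1, 0.3]
grip_width: 0.0509
opt False rotvec deg [6.0000e-02 1.7999e+02 1.5000e-01] j6 -0.33 shift mm after turn [ 1.3 77.7 -0. ]
opt True rotvec deg [ 0.1  -0.01 -0.04] j6 -0.33 shift mm after turn [-1.3 77.7  0. ]
tcp [ 0.6234 -0.0923  0.1217] F [0.7 0.1 0.3] w 0.0509 t 4.675 gauge xy [0.1127 0.    ]
```

View pics/p1s.png

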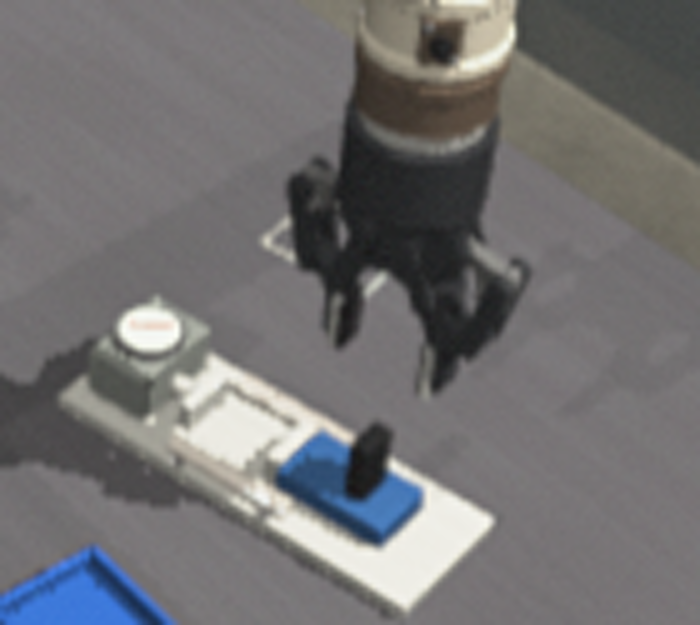

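View pics/p1t.png

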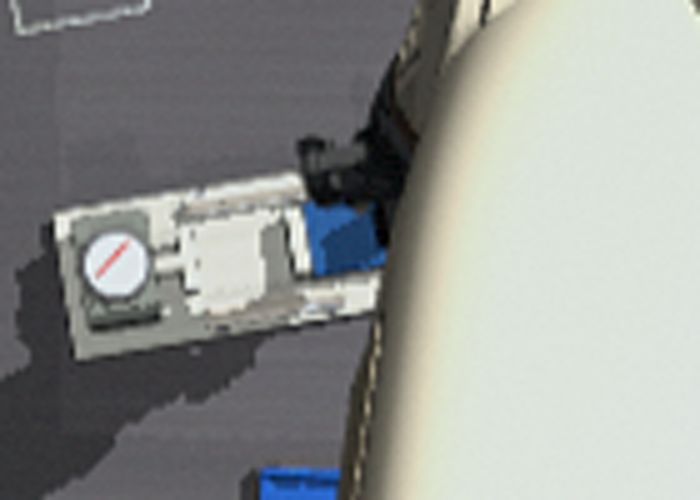

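The side view puts the fingertips at crop (340,345) and (430,390), astride the black tab at (372,430). I'll go down and grip it.

```bash
python3 -m inch '0 0 0 0 25 0 0.4; 0 0 0 0 25 0 0.4; 0 0 0 0 25 0 0.4; 0 0 0 0 0 0 0.4; 0 0 0 0 0 0 0.8; 0 0 0 0 0 0 1; 0 0 0 0 0 0 1; 0 0 0 0 0 0 1; 0 0 0 0 0 0 1'
python3 - <<'E'
from plan import *
plan([*g2w(.132),.044],GY)
crop(cam("side"),(315,110,455,235),"p2s.png",5)
E
```

```text
clock: 5.9
eef_pos: [0.624, -0.0921, 0.0475]
tool_rot: [0.453, 0.545, -0.543, -0.451]
ft_force: [-0.2, 1.2, 5.1]
grip_width: 0.0128
opt False rotvec deg [-7.0e-02 -1.8e+02 -3.3e-01] j6 -0.33 shift mm after turn [19.3  3.5 -0.7]
opt True rotvec deg [ 0.21  0.   -0.04] j6 -0.33 shift mm after turn [-19.3   3.5   0.7]
tcp [ 0.624  -0.0921  0.0475] F [-0.2  1.2  5.1] w 0.0128 t 5.9 gauge xy [0.1127 0.0007]
```

View pics/p2s.png

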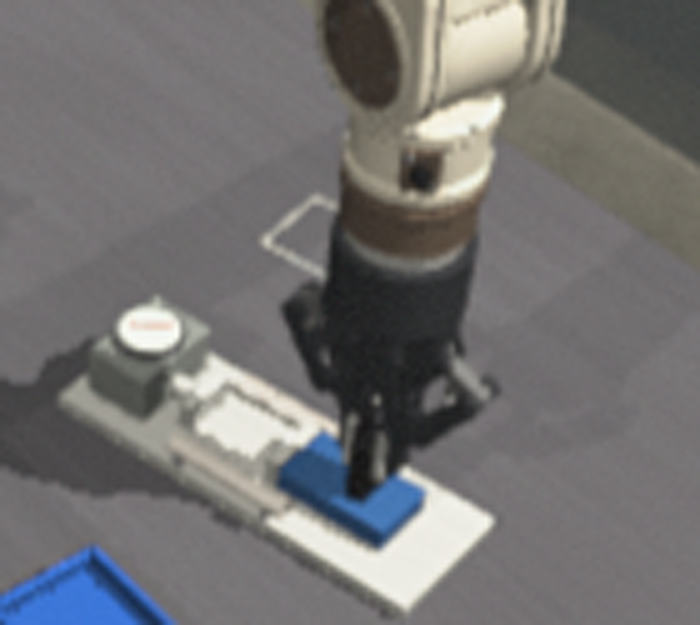

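```bash
python3 -m inch '0 0 0 -5 0 0 1; 0 0 0 -5 0 0 1; 0 0 0 -4 0 0 1; 0 0 0 -2 0 0 1; 0 0 0 0 0 0 1'; python3 -m inch '0 0 0 -1 0 0 1; 0 0 0 0 0 0 1'; python3 -m inch '0 0 0 -1 0 0 1; 0 0 0 0 0 0 1'; python3 -m inch '0 0 0 -1 0 0 1; 0 0 0 0 0 0 1';python3 - <<'E'
from plan import *
plan([*g2w(.132),.044],GY)
E
```

```text
clock: 6.58
eef_pos: [0.6267, -0.1068, 0.0475]
tool_rot: [0.452, 0.546, -0.543, -0.451]
ft_force: [-1.3, 4.2, 6.6]
grip_width: 0.0127
clock: 6.82
eef_pos: [0.6268, -0.1075, 0.0475]
tool_rot: [0.452, 0.546, -0.543, -0.451]
ft_force: [-1.9, 3.8, 7.1]
grip_width: 0.0126
clock: 7.08
eef_pos: [0.627, -0.1085, 0.0475]
tool_rot: [0.452, 0.546, -0.543, -0.451]
ft_force: [-1.3, 4.0, 7.4]
grip_width: 0.0129
clock: 7.32
eef_pos: [0.6272, -0.1094, 0.0475]
tool_rot: [0.452, 0.546, -0.543, -0.451]
ft_force: [-0.7, 4.5, 7.2]
grip_width: 0.0131
opt False rotvec deg [ 1.5000e-01 -1.7994e+02 -3.2000e-01] j6 -0.36 shift mm after turn [ 1.8  3.5 -0.6]
opt True rotvec deg [0.2  0.06 0.1 ] j6 -0.36 shift mm after turn [-1.8  3.5  0.6]
tcp [ 0.6272 -0.1094  0.0475] F [-0.7  4.5  7.2] w 0.0131 t 7.325 gauge xy [0.1302 0.0006]
```

```bash
for i in 1; do python3 -m inch '0 0 0 -1 0 0 1; 0 0 0 0 0 0 1'; python3 -m inch '0 0 0 -1 0 0 1; 0 0 0 0 0 0 1'; python3 -m inch '0 0 0 -1 0 0 1; 0 0 0 0 0 0 1'; python3 -m inch '0 0 0 -1 0 0 1; 0 0 0 0 0 0 1'; done | egrep "eef|force"
```

```text
eef_pos: [0.6273, -0.1101, 0.0475]
ft_force: [-2.1, 5.2, 8.0]
eef_pos: [0.6273, -0.1101, 0.0475]
ft_force: [-2.1, 8.6, 7.5]
eef_pos: [0.6273, -0.1101, 0.0475]
ft_force: [-2.7, 9.6, 7.5]
eef_pos: [0.6273, -0.1101, 0.0475]
ft_force: [-3.4, 12.5, 8.8]
```

```bash
sed -i 's/^G=.*/G=np.array([.6024,.0196])/' plan.py; python3 -m inch '0 0 0 3.5 0 0 1; 0 0 0 0 0 0 0.5; 0 0 0 0 0 0 0.4; 0 0 0 0 0 0 0.4; 0 0 0 0 0 0 0.4; 0 0 0 0 -30 0 0.4; 0 0 0 0 -40 0 0.4; 0 0 0 0 -40 0 0.4; 0 0 0 0 -30 0 0.4'
python3 - <<'E'
from plan import *
plan([.4905,.355,.15],.63)
crop(cam("side"),(315,110,455,235),"p3s.png",5)
E
```

```text
clock: 9.45
eef_pos: [0.6266, -0.1116, 0.1873]
tool_rot: [0.452, 0.544, -0.544, -0.451]
ft_force: [-0.2, -0.4, -0.8]
grip_width: 0.051Traceback (most recent call last):
  File "<stdin>", line 1, in <module>
  File "plan.py", line 4, in <module>
    gx=np.array([np.cos(GY),np.sin(GY)]); gy=np.array([-gx[1],gx[0]])
                        ^^
NameError: name 'GY' is not defined. Did you mean: 'G'?
```

```bash
sed -i 's/^G=.*/G=np.array([.6024,.0196]); GY=-1.3858/' plan.py;  python3 - <<'E'
from plan import *
plan([.4905,.355,.15],.63)
crop(cam("side"),(315,110,455,235),"p3s.png",5)
E
```

```text
opt False rotvec deg [1.20e-01 6.45e+01 2.00e-02] j6 -0.36 shift mm after turn [164.9  37.3 457.3]
opt True rotvec deg [ 2.000e-02 -1.155e+02 -1.300e-01] j6 -0.36 shift mm after turn [-164.9   37.3 -457.3]
tcp [ 0.6266 -0.1116  0.1873] F [-0.2 -0.4 -0.8] w 0.051 t 9.45 gauge xy [ 0.1335 -0.0003]
```

View pics/p3s.png

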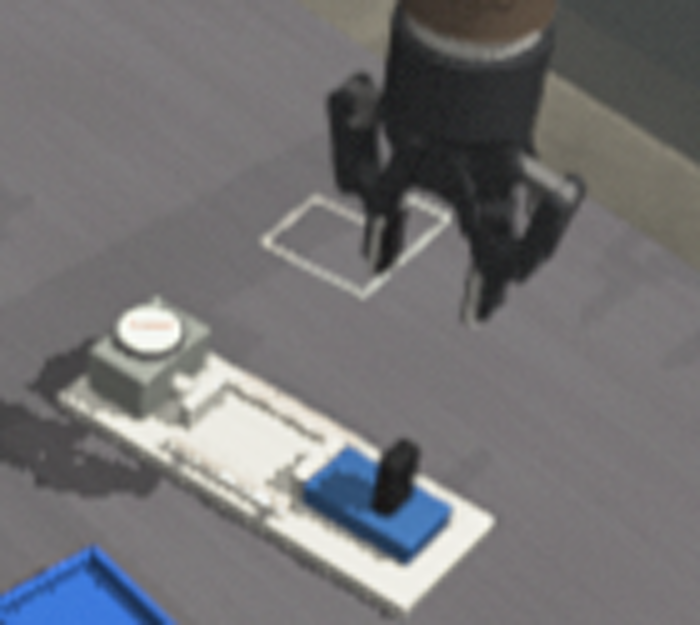

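```bash
python3 -m inch '0 9.2 0 0 0 0 0.4; 0 9.2 0 0 0 0 0.4; 0 9.2 0 0 0 0 0.4; 0 9.2 0 0 0 0 0.4; 0 9.2 0 0 0 0 0.4; 0 9.2 0 0 0 0 0.4; 0 9.3 0 0 0 0 0.4;0 0 0 17 0 46 0.4;0 0 0 17 0 46 0.4;0 0 0 17 0 46 0.4;0 0 0 17 0 46 0.4;0 0 0 17 0 46 0.4'; python3 -m inch '0 0 0 17 0 46 0.4; 0 0 0 17 0 46 0.4; 0 0 0 17 0 46 0.4; 0 0 0 17 0 46 0.4; 0 0 0 12 0 43 0.4; 0 0 0 0 0 0 0.4; 0 0 0 0 0 0 0.4'
python3 - <<'E'
from plan import *
plan([.4905,.355,.12],.63)
crop(cam("top"),(180,100,320,220),"p4t.png",5)
crop(cam("side"),(215,60,335,200),"p4s.png",5)
E
```

```text
clock: 11.0
eef_pos: [0.5587, 0.1258, 0.185]
tool_rot: [-0.672, -0.219, 0.219, 0.672]
ft_force: [0.7, -0.7, -0.4]
grip_width: 0.0511
clock: 11.88
eef_pos: [0.49, 0.3546, 0.1848]
tool_rot: [0.673, 0.219, -0.22, -0.672]
ft_force: [0.2, -0.1, -0.5]
grip_width: 0.0513
opt False rotvec deg [ 0.03  0.03 -0.06] j6 1.57 shift mm after turn [ 0.7 64.8  0. ]
opt True rotvec deg [-9.0000e-02 -1.7997e+02 -5.0000e-02] j6 1.57 shift mm after turn [-0.7 64.8 -0. ]
tcp [0.49   0.3546 0.1848] F [ 0.2 -0.1 -0.5] w 0.0513 t 11.875 gauge xy [-0.35   -0.0489]
```

View pics/p4s.png

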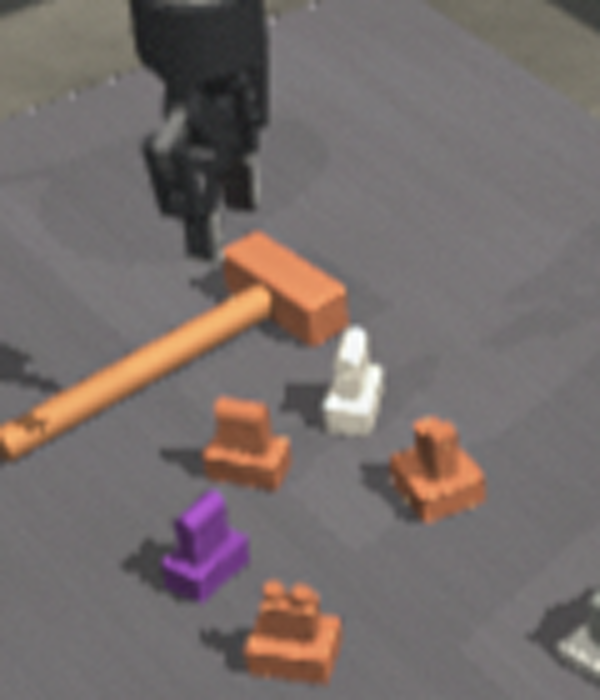

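View pics/p4t.png

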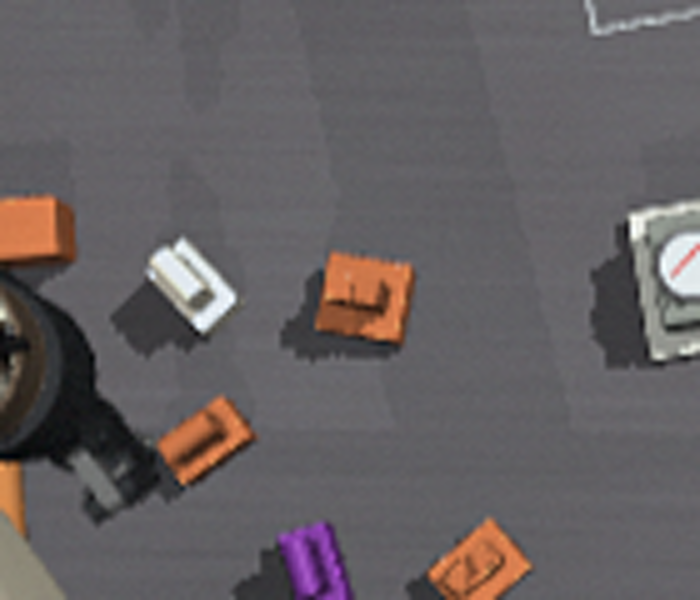

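```bash
python3 -m inch '0 0 0 0 40 0 0.4; 0 0 0 0 40 0 0.4; 0 0 0 0 20 0 0.4; 0 0 0 0 0 0 0.4;  0 0 0 0 0 0 0.4'
python3 - <<'E'
from plan import *
plan([.4905,.355,.027],.63)
c=cam("top");s=cam("side"); print(proj(c,bot.get_obs()["eef_pos"]),proj(s,bot.get_obs()["eef_pos"]))
crop(c,(180,130,260,220),"p5t.png",6)
crop(s,(215,90,315,190),"p5s.png",6)
E
```

```text
clock: 12.6
eef_pos: [0.4912, 0.3547, 0.0865]
tool_rot: [-0.672, -0.219, 0.218, 0.673]
ft_force: [0.4, -0.2, 1.2]
grip_width: 0.0513
opt False rotvec deg [ 0.01 -0.06  0.1 ] j6 1.57 shift mm after turn [-0.4 59.5  0.6]
opt True rotvec deg [-1.6000e-01  1.7994e+02  1.0000e-02] j6 1.57 shift mm after turn [ 0.4 59.5 -0.6]
tcp [0.4912 0.3547 0.0865] F [ 0.4 -0.2  1.2] w 0.0513 t 12.6 gauge xy [-0.3499 -0.0477]
[212.78114769 184.68327697] [261.74980018 132.89855072]
```

View pics/p5s.png

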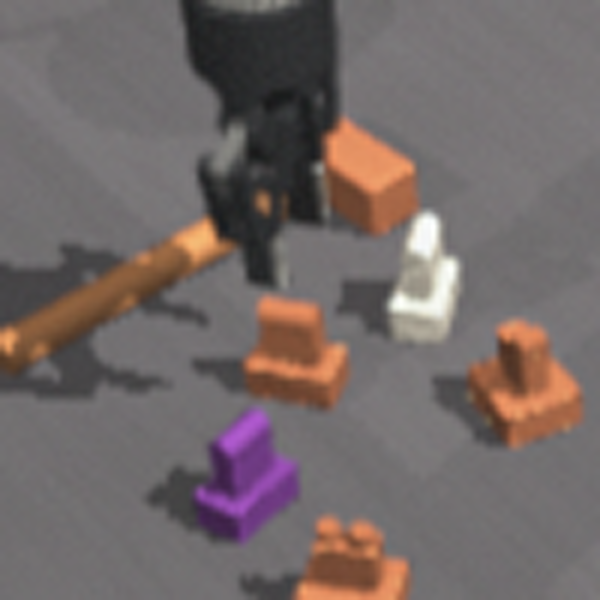

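View pics/p5t.png

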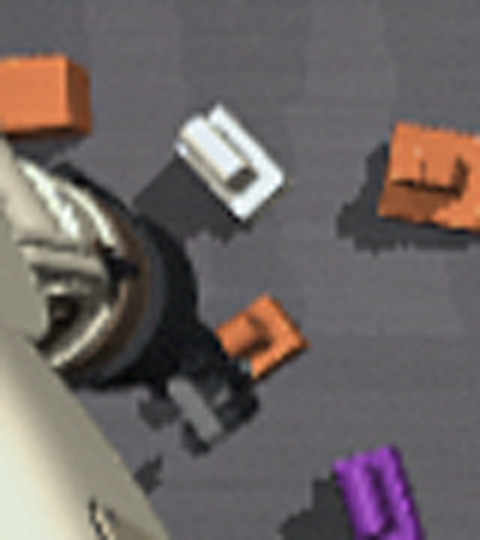

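```bash
python3 -m inch '0 0 0 0 25 0.3 0.4; 0 0 0 0 25 0.3 0.4; 0 0 0 0 9 0 0.4; 0 0 0 0 0 0 0.4; 0 0 0 0 0 0 0.7; 0 0 0 0 0 0 1;0 0 0 0 0 0 1;0 0 0 0 0 0 1;0 0 0 0 0 0 1'
python3 - <<'E'
from plan import *
plan([.4905,.355,.027],.63)
c=cam("top");s=cam("side"); 
crop(c,(180,130,260,220),"p6t.png",6)
crop(s,(215,90,315,190),"p6s.png",6)
E
```

```text
clock: 13.82
eef_pos: [0.4902, 0.3557, 0.0275]
tool_rot: [-0.672, -0.22, 0.219, 0.672]
ft_force: [-2.0, -2.1, 6.2]
grip_width: 0.0146
opt False rotvec deg [0.01 0.02 0.08] j6 1.57 shift mm after turn [-0.2  0.5 -0.8]
opt True rotvec deg [ 1.3000e-01 -1.7998e+02 -1.0000e-02] j6 1.57 shift mm after turn [0.2 0.5 0.8]
tcp [0.4902 0.3557 0.0275] F [-2.  -2.1  6.2] w 0.0146 t 13.825 gauge xy [-0.351  -0.0485]
```

View pics/p6s.png

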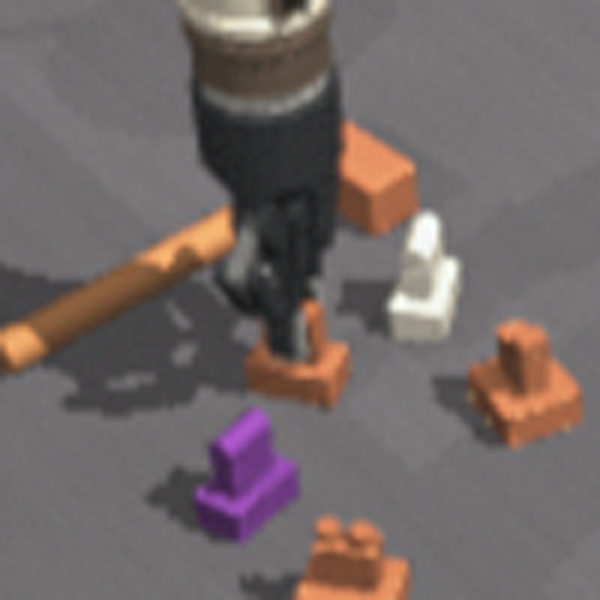

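```bash
python3 -m inch '0 0 0 0 -20 0 1; 0 0 0 0 -40 0 1; 0 0 0 0 -40 0 1; 0 0 0 0 -23 0 1; 0 0 0 0 0 0 1'
python3 - <<'E'
from plan import *
plan([*g2w(.032),.12],GY)
s=cam("side"); crop(s,(215,50,315,150),"p7s.png",6)
E
```

```text
clock: 14.55
eef_pos: [0.4907, 0.3563, 0.1506]
tool_rot: [-0.672, -0.22, 0.218, 0.673]
ft_force: [0.7, 0.1, -5.0]
grip_width: 0.015
opt False rotvec deg [ -0.21 115.52   0.13] j6 1.57 shift mm after turn [383.5  30.6  47.9]
opt True rotvec deg [  0.11 -64.48   0.18] j6 1.57 shift mm after turn [-383.5   30.6  -47.9]
tcp [0.4907 0.3563 0.1506] F [ 0.7  0.1 -5. ] w 0.015 t 14.55 gauge xy [-0.3515 -0.0479]
```

View pics/p7s.png

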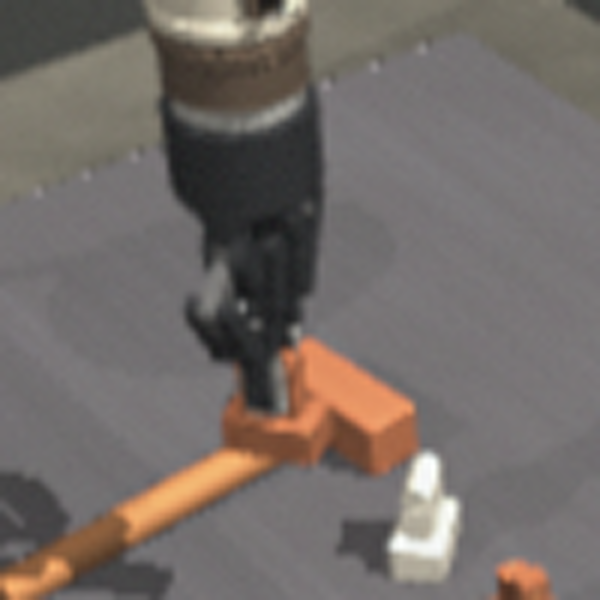

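Lifted; force shows about 5 N of weight. Carrying it to just above the pocket.

```bash
python3 -m inch '0 -9.2 0 0 0 0 1; 0 -9.2 0 0 0 0 1; 0 -9.2 0 0 0 0 1; 0 -9.2 0 0 0 0 1; 0 -9.2 0 0 0 0 1; 0 -9.2 0 0 0 0 1; 0 -9.3 0 0 0 0 1;0 0 0 -42 0 -5.3 1;0 0 0 -42 0 -5.3 1;0 0 0 -42 0 -5.3 1;0 0 0 -42 0 -5.3 1;0 0 0 -42 0 -5.3 1'; python3 -m inch '0 0 0 -42 0 -5.3 1; 0 0 0 -42 0 -5.3 1; 0 0 0 -42 0 -5.3 1; 0 0 0 -42 0 -5.3 1;0 0 0 0 20 0 1; 0 0 0 0 20 0 1; 0 0 0 0 0 0 1'
python3 - <<'E'
from plan import *
plan([*g2w(.032),.12],GY)
c=cam("top");s=cam("side"); 
crop(c,(285,100,405,200),"p8t.png",6)
crop(s,(315,120,415,220),"p8s.png",6)
E
```

```text
clock: 16.1
eef_pos: [0.5532, 0.1523, 0.1464]
tool_rot: [-0.451, -0.543, 0.546, 0.453]
ft_force: [0.4, 0.7, -3.9]
grip_width: 0.0146
clock: 16.98
eef_pos: [0.6028, -0.0074, 0.1047]
tool_rot: [-0.449, -0.542, 0.546, 0.454]
ft_force: [-0.4, 0.2, -4.8]
grip_width: 0.0147
opt False rotvec deg [-1.7000e-01  1.7999e+02 -8.3000e-01] j6 -0.2 shift mm after turn [  5.4 -15.3   4.5]
opt True rotvec deg [-0.53 -0.01  0.11] j6 -0.2 shift mm after turn [ -5.4 -15.3  -4.5]
tcp [ 0.6028 -0.0074  0.1047] F [-0.4  0.2 -4.8] w 0.0147 t 16.975 gauge xy [ 0.0266 -0.0045]
```

View pics/p8s.png

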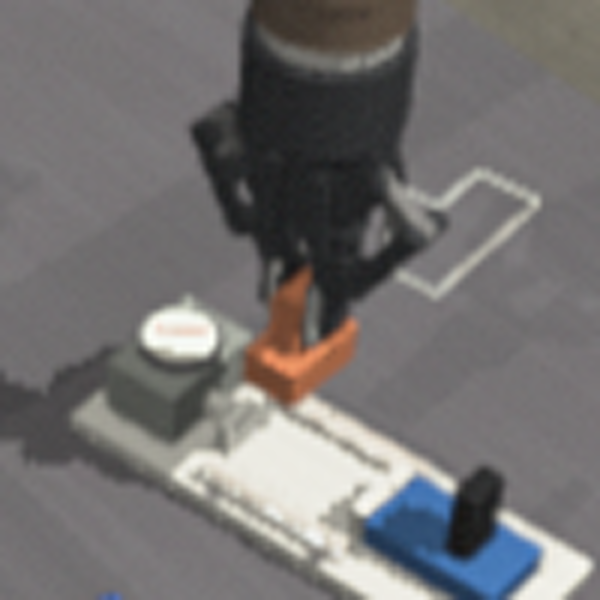

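View pics/p8t.png

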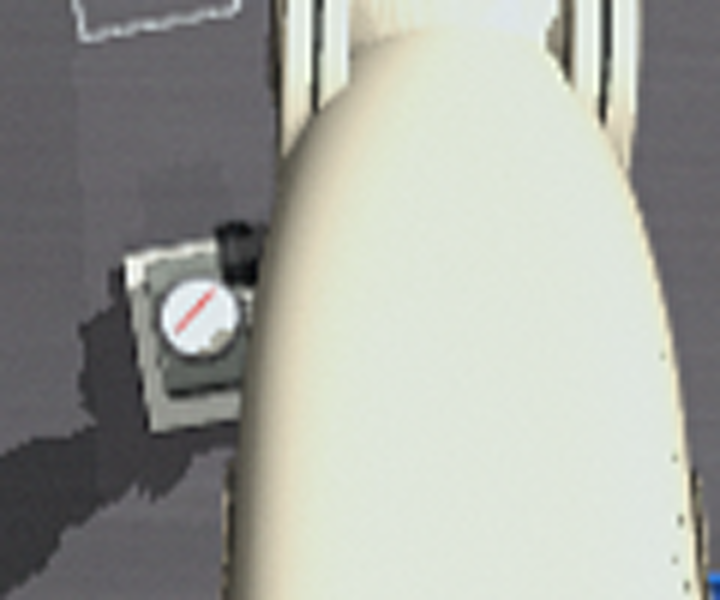

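```bash
cat > held.py <<'E'
from plan import *
from fit import *
def fitig(parts,c,m,ig,x0,z0,fixyaw=None):
    ys,xs=np.nonzero(m); w=(xs.min()-12,ys.min()-12,xs.max()+13,ys.max()+13)
    mm=m[w[1]:w[3],w[0]:w[2]].astype(np.float32); k=1-ig[w[1]:w[3],w[0]:w[2]].astype(np.float32)
    def cost(p): 
        yaw=fixyaw if fixyaw is not None else p[2]/10
        return (np.abs(sil(c,parts,p[0],p[1],yaw,z0,w)-mm)*k).sum()/mm.sum()
    b=None
    for dx in(-.004,0,.004):
        p0=np.array([x0[0]+dx,x0[1]-dx]+([] if fixyaw is not None else [x0[2]*10]))
        sx=[p0]+[p0+d for d in np.diag([.008,.008,.5][:len(p0)])]
        r=minimize(cost,p0,method="Nelder-Mead",options=dict(initial_simplex=sx,xatol=1e-5,fatol=1e-5))
        if b is None or r.fun<b.fun:b=r
    return b.x,b.fun
def dark(im): return cv2.dilate((im.max(2)<75).astype(np.uint8),np.ones((3,3),np.uint8))
def side_gauge(s):
    im=s["color"]; ms=cv2.morphologyEx(lightm(im),cv2.MORPH_OPEN,np.ones((3,3),np.uint8)); ms=blob(ms,(372,203))
    ig=np.zeros(ms.shape,np.uint8)
    for P in (box(-.08,-.02,-.05,.05,.02,.08),):
        q=np.array([proj(s,[*g2w(*p[:2]),p[2]]) for p in P]); cv2.fillConvexPoly(ig,cv2.convexHull(np.round(q).astype(np.int32)),1)
    return fitig([box(-.08,.175,-.045,.045,.0119,.012)],s,ms,ig,(*G,GY),0.)
def held(name,s,zoff,px=None):
    o=bot.get_obs(); p=o["eef_pos"]; Rm=R.from_quat(o["tool_rot"]).as_matrix(); yaw=np.arctan2(Rm[1,0],Rm[0,0])
    z=p[2]-zoff
    if px is None: px=proj(s,[p[0],p[1],z+.011])
    m=blob(copper(s["color"]),px,fill=False)
    r=fitig(MOD[name],s,m,dark(s["color"])*(1-m),p,z,yaw); e=r[0]
    print(name,"held fit",np.round(e,4),"err",round(r[1],3),"minus TCP in gauge",np.round(w2g(e)-w2g(p),4),"gauge xy of electrode",np.round(w2g(e),4),"npx",m.sum())
    return e,z,yaw
E
python3 - <<'E'
from held import *
from ov import draw
s=cam("side"); e,z,yaw=held("e30",s,.0275)
win=(315,120,415,220); im=cv2.resize(s["color"][120:220,315:415],None,fx=6,fy=6,interpolation=cv2.INTER_CUBIC)
for P in MOD["e30"]: draw(s,im,win,6,P,e,yaw,(0,255,0),z)
cv2.imwrite("pics/p9.png",im)
E
```

```text
e30 held fit [ 0.6104 -0.0052] err 0.178 minus TCP in gauge [-0.0009  0.0046] gauge xy of electrode [0.0259 0.0033] npx 191
```

View pics/p9.png

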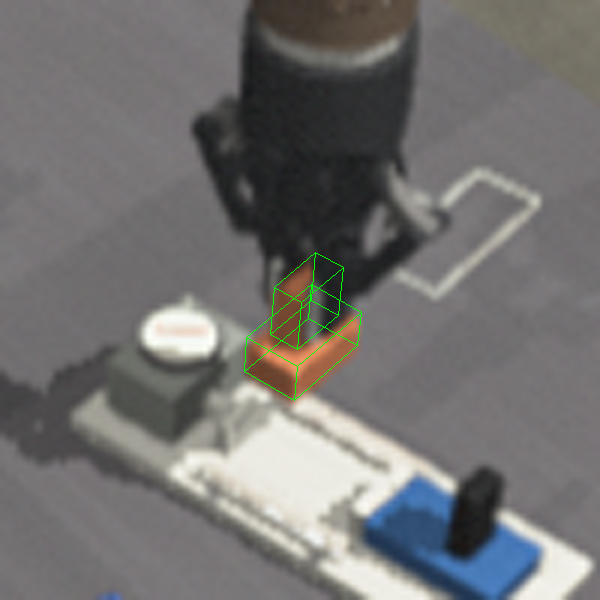

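Run:
```python
from held import *
from ov import *
s=cam("side"); s0=dict(s); s0["color"]=cv2.imread("pics/side0.png")
r=side_gauge(s0); print(r, w2g(r[0]))
for P in ((r[0][0],r[0][1],r[0][2]/10),):
    gauge_ov(s0,(315,160,425,235),"ovs2.png",7,P[:2],P[2],.0557)
```

```text
(array([  0.60211425,   0.01467372, -13.80329717]), np.float64(0.09507773816585541)) [ 0.00478966 -0.00118703]
```

View pics/ovs2.png

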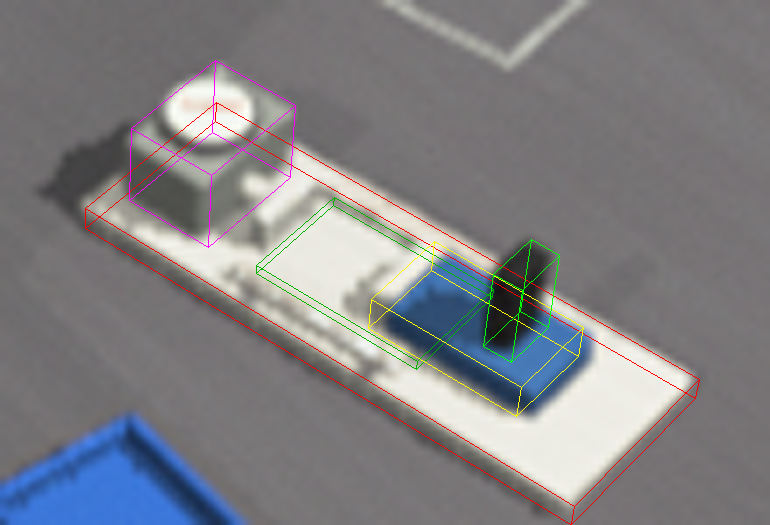

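```bash
python3 -m inch '-0.53 0 0.11 -5 0 4.8 1; 0 0 0 0 20 0 1; 0 0 0 0 22 0 1; 0 0 0 0 0 0 1; 0 0 0 0 0 0 1'
python3 - <<'E'
from held import *
from ov import draw
plan([*g2w(.032),.12],GY)
s=cam("side"); e,z,yaw=held("e30",s,.0275)
win=(315,120,415,220); im=cv2.resize(s["color"][120:220,315:415],None,fx=6,fy=6,interpolation=cv2.INTER_CUBIC)
for P in MOD["e30"]: draw(s,im,win,6,P,e,yaw,(0,255,0),z)
crop(s,win,"p10a.png",6)
cv2.imwrite("pics/p10.png",im)
E
```

```text
clock: 17.8
eef_pos: [0.6034, -0.0131, 0.0685]
tool_rot: [0.455, 0.547, -0.542, -0.448]
ft_force: [1.3, -0.1, -3.7]
grip_width: 0.0146
opt False rotvec deg [  -0.21 -179.98   -0.98] j6 -0.21 shift mm after turn [ -0.4 -51.5   5. ]
opt True rotvec deg [ 0.63  0.02 -0.13] j6 -0.21 shift mm after turn [  0.4 -51.5  -5. ]
tcp [ 0.6034 -0.0131  0.0685] F [ 1.3 -0.1 -3.7] w 0.0146 t 17.8 gauge xy [ 0.0324 -0.005 ]
e30 held fit [ 0.6088 -0.011 ] err 0.198 minus TCP in gauge [-0.0012  0.0053] gauge xy of electrode [0.0312 0.0006] npx 179
```

View pics/p10.png

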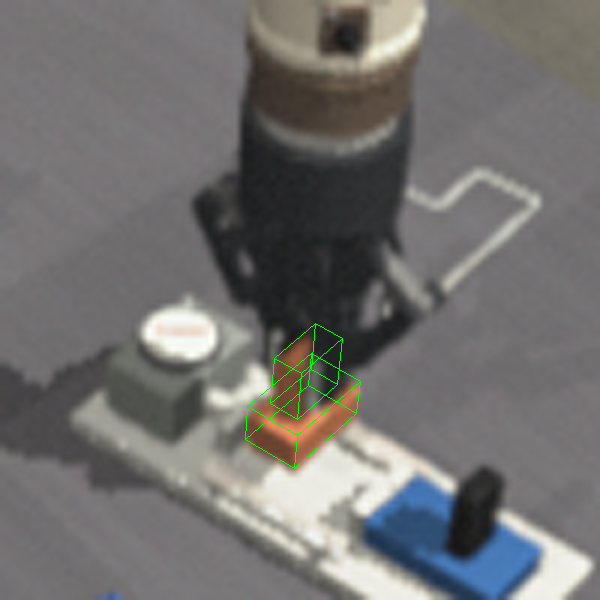

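View pics/p10a.png

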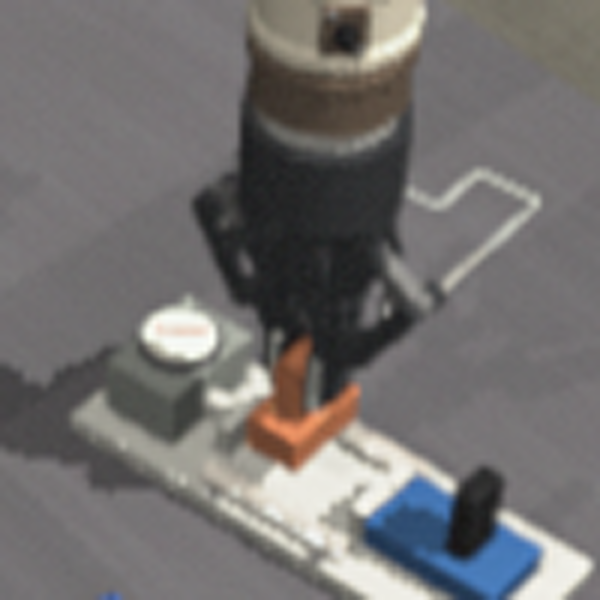

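Run:
```python
from held import *
from ov import draw
s=cam("side"); o=bot.get_obs();p=o["eef_pos"]
win=(345,165,395,205); im=cv2.resize(s["color"][165:205,345:395],None,fx=15,fy=15,interpolation=cv2.INTER_CUBIC)
a=im.copy()
Rm=R.from_quat(o["tool_rot"]).as_matrix(); yaw=np.arctan2(Rm[1,0],Rm[0,0])
# model at TCP centre
for P in MOD["e30"]: draw(s,a,win,15,P,p[:2],yaw,(0,255,0),p[2]-.0275)
# pad outlines: 22mm wide at x=+-8mm, from tcp-2.. up 35
for q in (box(-.008,-.0079,-.011,.011,.0275,.0625),): draw(s,a,win,15,q,p[:2],yaw,(255,0,0),p[2]-.0275)
cv2.circle(a,tuple(((proj(s,p)+.5-[345,165])*15).astype(int).tolist()),4,(255,255,0),-1)
cv2.imwrite("pics/p11.png",a); cv2.imwrite("pics/p11r.png",im)
```

```text
(no output)
```

View pics/p11.png

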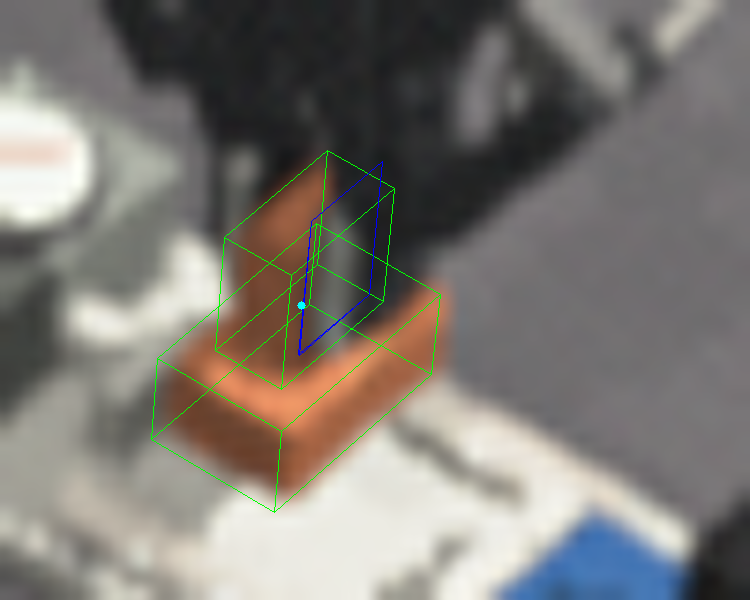

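View pics/p11r.png

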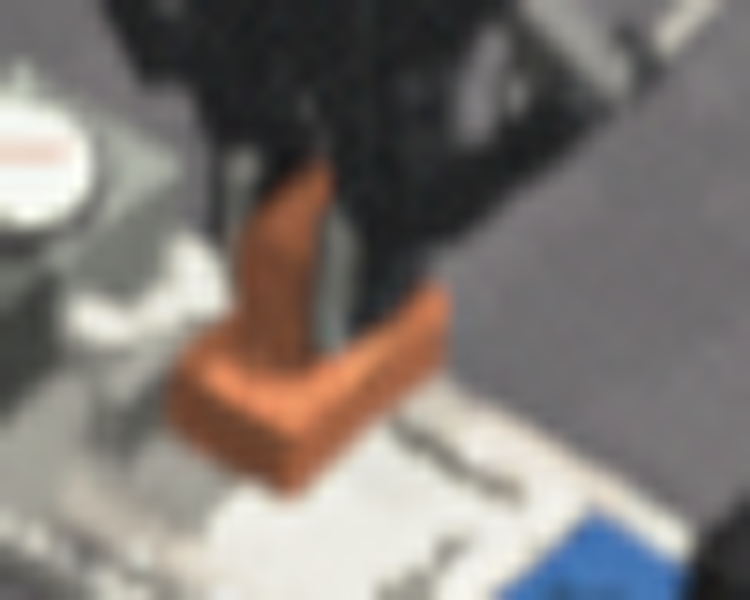

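```bash
python3 -m inch '0.6 0 -0.1 0 0 2 1; 0 0 0 0 13 0 1; 0 0 0 0 0 0 1; 0 0 0 0 0 0 1'
cat > v.py <<'E'
from held import *
from ov import draw
import sys
name,zoff,out=sys.argv[1],float(sys.argv[2]),sys.argv[3]
plan([*g2w(.032),.12],GY)
s=cam("side"); e,z,yaw=held(name,s,zoff)
win=(335,165,395,215); im=cv2.resize(s["color"][165:215,335:395],None,fx=12,fy=12,interpolation=cv2.INTER_CUBIC)
cv2.imwrite("pics/"+out,im)
E
python3 v.py e30 .0275 p12.png
```

```text
clock: 18.4
eef_pos: [0.6005, -0.0133, 0.0537]
tool_rot: [-0.451, -0.544, 0.545, 0.452]
ft_force: [-0.0, -0.7, -4.5]
grip_width: 0.0147
opt False rotvec deg [   0.   -179.98    0.21] j6 -0.21 shift mm after turn [ -0.  -66.3   7.9]
opt True rotvec deg [-0.13  0.02  0.  ] j6 -0.21 shift mm after turn [  0.  -66.3  -7.9]
tcp [ 0.6005 -0.0133  0.0537] F [-0.  -0.7 -4.5] w 0.0147 t 18.4 gauge xy [ 0.032  -0.0079]
e30 held fit [ 0.606 -0.011] err 0.219 minus TCP in gauge [-0.0014  0.0056] gauge xy of electrode [ 0.0307 -0.002 ] npx 173
```

View pics/p12.png

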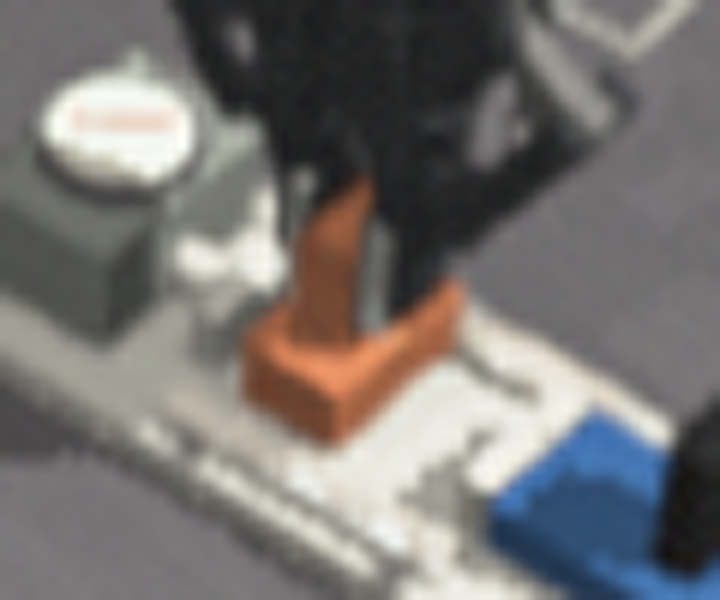

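Run:
```python
from held import *
s=cam("side"); s0=dict(s); s0["color"]=cv2.imread("pics/side0.png")
o=(335,165)
im=cv2.resize(s0["color"][165:215,335:395],None,fx=12,fy=12,interpolation=cv2.INTER_CUBIC)
cv2.imwrite("pics/p13r.png",im)
def line(a,b,col):
    q=[tuple(((proj(s,[*g2w(p[0],p[1]-.0012),p[2]])+.5-o)*12).astype(int).tolist()) for p in(a,b)]; cv2.line(im,*q,col,1)
for sg in(1,-1):
    line((0,sg*.027,.012),(.084,sg*.027,.012),(0,200,0)); line((0,sg*.027,.017),(.084,sg*.027,.017),(255,0,0)); line((0,sg*.031,.024),(.084,sg*.031,.024),(0,0,255))
line((0,-.018,.032),(0,.018,.032),(255,0,255));line((0.056,-.020,.032),(0.056,.020,.032),(255,0,255))
cv2.imwrite("pics/p13.png",im)
```

```text
(no output)
```

View pics/p13r.png

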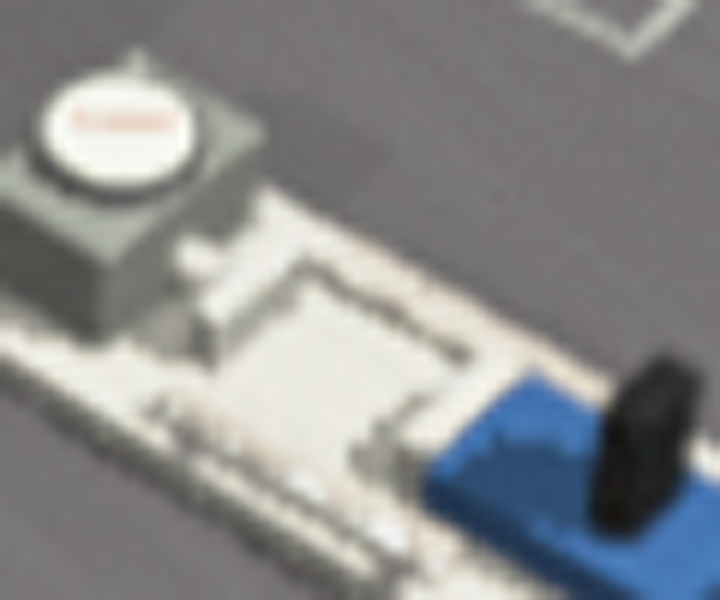

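View pics/p13.png

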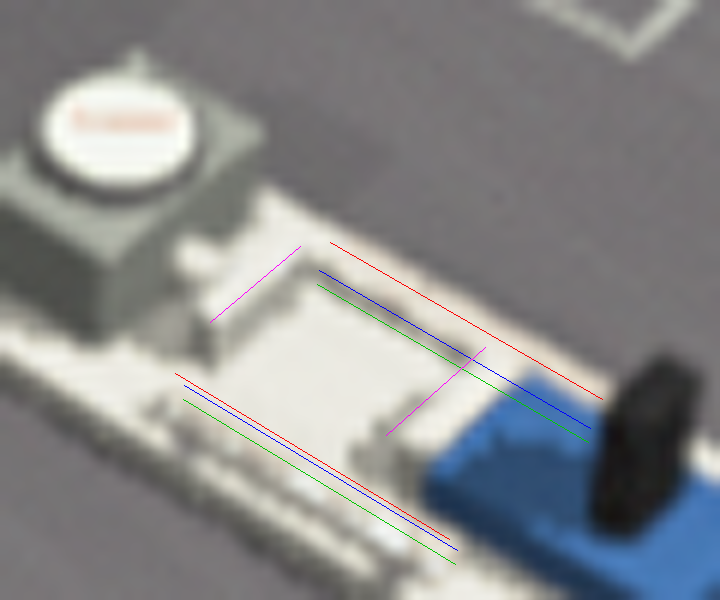

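```bash
python3 -m inch '0 0 0 0 0 -4 1; 0 0 0 0 0 0 1; 0 0 0 0 0 0 1'; python3 v.py e30 .0275 p14.png; python3 -m inch '0 0 0 0 4 0 1; 0 0 0 0 0 0 1';python3 -m inch '0 0 0 0 3 0 1; 0 0 0 0 0 0 1'; python3 v.py e30 .0275 p15.png
```

```text
clock: 18.88
eef_pos: [0.6049, -0.0126, 0.0544]
tool_rot: [-0.451, -0.544, 0.544, 0.452]
ft_force: [-0.7, 0.0, -3.7]
grip_width: 0.0146
opt False rotvec deg [-2.0000e-02 -1.7998e+02  1.0000e-01] j6 -0.21 shift mm after turn [ -0.1 -65.6   3.5]
opt True rotvec deg [-0.06  0.02 -0.01] j6 -0.21 shift mm after turn [  0.1 -65.6  -3.5]
tcp [ 0.6049 -0.0126  0.0544] F [-0.7  0.  -3.7] w 0.0146 t 18.875 gauge xy [ 0.0321 -0.0035]
e30 held fit [ 0.6113 -0.0101] err 0.227 minus TCP in gauge [-0.0012  0.0068] gauge xy of electrode [0.0308 0.0032] npx 172
clock: 19.18
eef_pos: [0.6043, -0.0127, 0.0497]
tool_rot: [-0.451, -0.543, 0.545, 0.452]
ft_force: [-0.4, -0.2, -4.3]
grip_width: 0.0151
clock: 19.42
eef_pos: [0.6045, -0.0126, 0.0469]
tool_rot: [-0.451, -0.544, 0.545, 0.452]
ft_force: [-1.0, -0.0, -4.7]
grip_width: 0.0148
opt False rotvec deg [-0.0000e+00 -1.7998e+02  1.7000e-01] j6 -0.21 shift mm after turn [ -0.1 -73.1   3.8]
opt True rotvec deg [-0.11  0.02 -0.  ] j6 -0.21 shift mm after turn [  0.1 -73.1  -3.8]
tcp [ 0.6045 -0.0126  0.0469] F [-1.  -0.  -4.7] w 0.0148 t 19.425 gauge xy [ 0.0321 -0.0038]
e30 held fit [ 0.6106 -0.0097] err 0.24 minus TCP in gauge [-0.0018  0.0064] gauge xy of electrode [0.0303 0.0027] npx 171
```

View pics/p15.png

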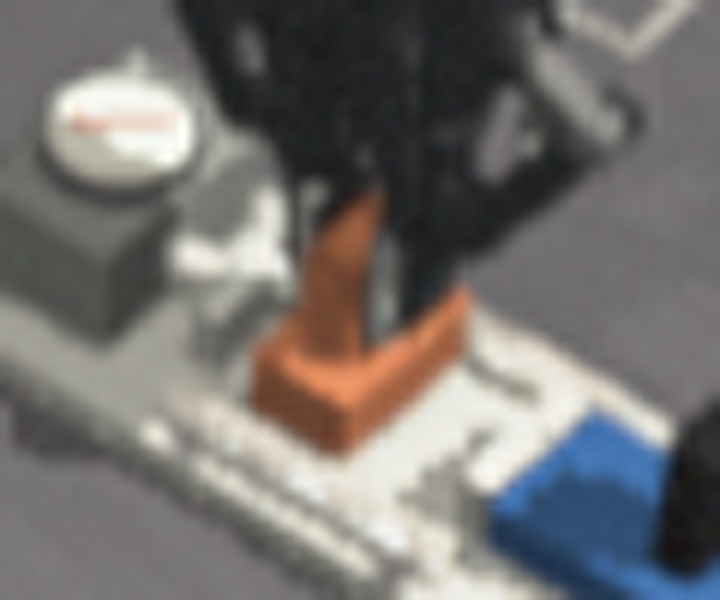

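```bash
python3 -m inch '0 0 0 0 2 -1 1; 0 0 0 0 0 0 1';python3 -m inch '0 0 0 0 2 0 1; 0 0 0 0 0 0 1';python3 -m inch '0 0 0 0 1.5 0 1; 0 0 0 0 0 0 1';python3 -m inch '0 0 0 0 1 0 1; 0 0 0 0 0 0 1'; python3 v.py e30 .0275 p16.png
```

```text
clock: 19.73
eef_pos: [0.6058, -0.0124, 0.0451]
tool_rot: [-0.451, -0.544, 0.545, 0.452]
ft_force: [-0.6, 0.6, -3.9]
grip_width: 0.0149
clock: 19.98
eef_pos: [0.6055, -0.0124, 0.043]
tool_rot: [-0.451, -0.544, 0.545, 0.452]
ft_force: [-0.3, -0.7, -3.9]
grip_width: 0.0146
clock: 20.23
eef_pos: [0.6056, -0.0124, 0.0416]
tool_rot: [-0.451, -0.544, 0.545, 0.452]
ft_force: [-0.0, 0.0, -4.3]
grip_width: 0.0147
clock: 20.48
eef_pos: [0.6057, -0.0125, 0.0407]
tool_rot: [-0.451, -0.544, 0.545, 0.452]
ft_force: [0.0, 0.2, -4.0]
grip_width: 0.0146
opt False rotvec deg [-2.0000e-02 -1.7998e+02  1.2000e-01] j6 -0.21 shift mm after turn [ -0.1 -79.3   2.7]
opt True rotvec deg [-0.08  0.02 -0.01] j6 -0.21 shift mm after turn [  0.1 -79.3  -2.7]
tcp [ 0.6057 -0.0125  0.0407] F [ 0.   0.2 -4. ] w 0.0146 t 20.475 gauge xy [ 0.0321 -0.0027]
e30 held fit [ 0.6151 -0.0087] err 0.23 minus TCP in gauge [-0.002   0.0099] gauge xy of electrode [0.0302 0.0073] npx 157
```

View pics/p16.png

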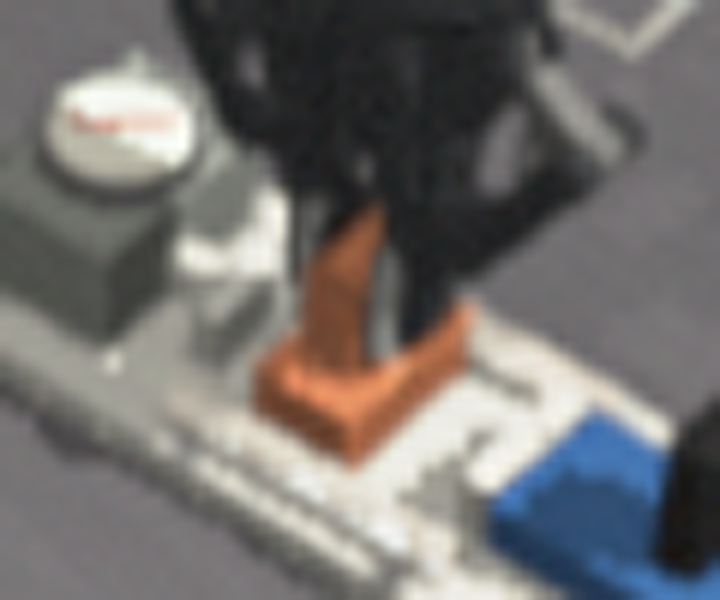

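No side force so far, and the underside is about 1 mm above the floor. It's between the rails, so I'll seat it and let go.

```bash
python3 -m inch '0 0 0 0 1 0 1; 0 0 0 0 0.3 0 1; 0 0 0 0 0 0 1';python3 -m inch '0 0 0 0 0 0 0.7;0 0 0 0 0 0 0.6;0 0 0 0 0 0 0.5;0 0 0 0 0 0 0.5; 0 0 0 0 0 0 0.5; 0 0 0 0 -20 0 0.5;0 0 0 0 -30 0 0.5;0 0 0 0 -40 0 0.5;0 0 0 0 -10 0 0.5'
python3 - <<'E'
from plan import *
plan([*g2w(.132),.15],GY)
s=cam("side"); crop(s,(335,165,395,215),"p17.png",12)
E
```

```text
clock: 20.9
eef_pos: [0.6058, -0.0125, 0.0396]
tool_rot: [-0.451, -0.544, 0.544, 0.452]
ft_force: [-0.5, -0.1, -3.6]
grip_width: 0.0149
clock: 22.02
eef_pos: [0.6079, -0.0125, 0.1428]
tool_rot: [0.453, 0.545, -0.543, -0.45]
ft_force: [0.8, 0.9, -0.3]
grip_width: 0.0428
opt False rotvec deg [-1.2000e-01 -1.7998e+02 -4.2000e-01] j6 -0.21 shift mm after turn [99.5 -7.2  0.5]
opt True rotvec deg [ 0.26  0.02 -0.08] j6 -0.21 shift mm after turn [-99.5  -7.2  -0.5]
tcp [ 0.6079 -0.0125  0.1428] F [ 0.8  0.9 -0.3] w 0.0428 t 22.025 gauge xy [ 0.0325 -0.0005]
```

View pics/p17.png

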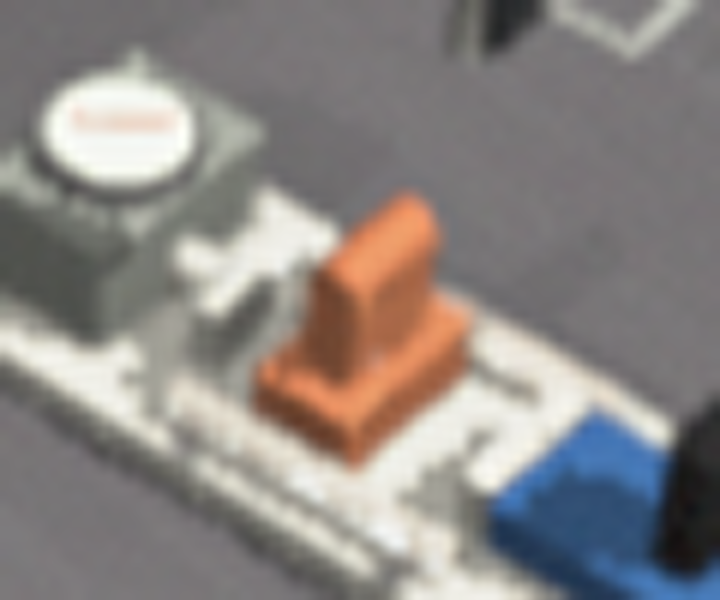

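```bash
python3 -m inch '0 0 0 -33 0 0 0.5;0 0 0 -33 0 0 0.5;0 0 0 -33 0 0 0.5; 0 0 0 0 30 0 0.5; 0 0 0 0 35 0 0.5; 0 0 0 0 31 0 0.5; 0 0 0 0 0 0 0.5; 0 0 0 0 0 0 0.8; 0 0 0 0 0 0 1;0 0 0 0 0 0 1;0 0 0 0 0 0 1;0 0 0 0 0 0 1'
python3 - <<'E'
from plan import *
plan([*g2w(.084),.047],GY)
E
```

```text
clock: 23.58
eef_pos: [0.6252, -0.1101, 0.0451]
tool_rot: [0.452, 0.544, -0.544, -0.451]
ft_force: [0.9, -1.2, 5.7]
grip_width: 0.0129
opt False rotvec deg [-1.2000e-01 -1.7999e+02 -1.4000e-01] j6 -0.36 shift mm after turn [-47.7  -1.9   1.5]
opt True rotvec deg [ 0.09  0.01 -0.08] j6 -0.36 shift mm after turn [47.7 -1.9 -1.5]
tcp [ 0.6252 -0.1101  0.0451] F [ 0.9 -1.2  5.7] w 0.0129 t 23.575 gauge xy [ 0.1317 -0.0015]
```

```bash
python3 -m inch '0 0 0 4 0 0 1;0 0 0 5 0 0 1;0 0 0 5 0 0 1;0 0 0 5 0 0 1;0 0 0 5 0 0 1;0 0 0 5 0 0 1;0 0 0 4 0 0 1;0 0 0 4 0 0 1; 0 0 0 3 0 0 1; 0 0 0 2 0 0 1;0 0 0 0 0 0 1'; python3 -m inch '0 0 0 1 0 0 1; 0 0 0 0 0 0 1'; python3 -m inch '0 0 0 1 0 0 1; 0 0 0 0 0 0 1'
python3 - <<'E'
from plan import *
plan([*g2w(.084),.047],GY)
s=cam("side"); crop(s,(335,165,395,215),"p18.png",12)
E
```

```text
clock: 24.95
eef_pos: [0.6178, -0.0706, 0.0451]
tool_rot: [-0.454, -0.543, 0.544, 0.45]
ft_force: [1.6, -6.4, 5.7]
grip_width: 0.0129
clock: 25.2
eef_pos: [0.6177, -0.0699, 0.0451]
tool_rot: [-0.454, -0.543, 0.544, 0.45]
ft_force: [1.2, -6.2, 6.1]
grip_width: 0.0127
clock: 25.45
eef_pos: [0.6175, -0.0689, 0.0451]
tool_rot: [-0.454, -0.543, 0.544, 0.45]
ft_force: [1.5, -6.5, 5.6]
grip_width: 0.0126
opt False rotvec deg [4.5000e-01 1.7993e+02 1.6000e-01] j6 -0.29 shift mm after turn [-5.8 -1.9  1.4]
opt True rotvec deg [ 0.1  -0.07 -0.29] j6 -0.29 shift mm after turn [ 5.8 -1.9 -1.4]
tcp [ 0.6175 -0.0689  0.0451] F [ 1.5 -6.5  5.6] w 0.0126 t 25.45 gauge xy [ 0.0898 -0.0014]
```

View pics/p18.png

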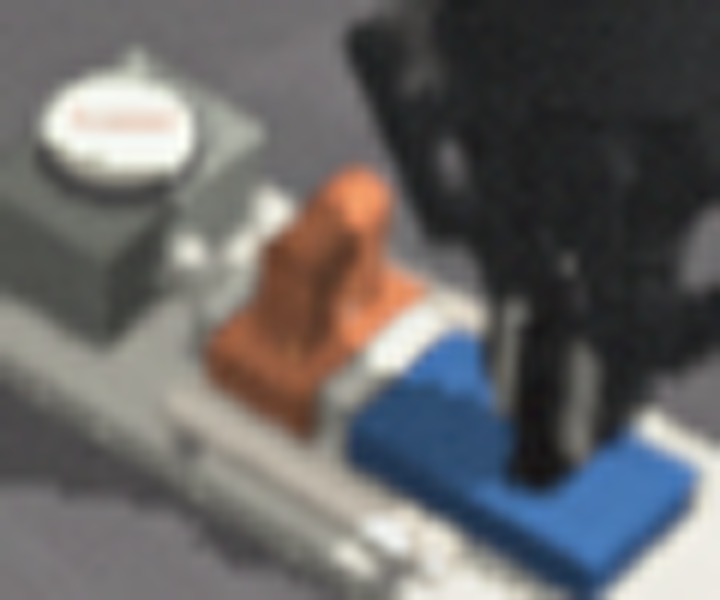

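```bash
for i in 1; do python3 -m inch '0 0 0 1 0 0 1; 0 0 0 0 0 0 1'; python3 -m inch '0 0 0 1 0 0 1; 0 0 0 0 0 0 1'; python3 -m inch '0 0 0 1 0 0 1; 0 0 0 0 0 0 1'; python3 -m inch '0 0 0 1 0 0 1; 0 0 0 0 0 0 1';python3 -m inch '0 0 0 1 0 0 1; 0 0 0 0 0 0 1'; done | egrep "eef|force"
```

```text
eef_pos: [0.6173, -0.0679, 0.0451]
ft_force: [1.5, -6.9, 5.6]
eef_pos: [0.6171, -0.067, 0.0451]
ft_force: [0.5, -6.8, 5.8]
eef_pos: [0.6169, -0.0661, 0.0451]
ft_force: [1.7, -7.4, 5.8]
eef_pos: [0.617, -0.0658, 0.0451]
ft_force: [2.0, -8.8, 5.5]
eef_pos: [0.6168, -0.0651, 0.0451]
ft_force: [1.5, -10.3, 4.5]
```

```bash
for i in 1; do python3 -m inch '0 0 0 1 0 0 1; 0 0 0 0 0 0 1'; python3 -m inch '0 0 0 1 0 0 1; 0 0 0 0 0 0 1'; python3 -m inch '0 0 0 0.8 0 0 1; 0 0 0 0 0 0 1; 0 0 0 0 0 0 1;0 0 0 0 0 0 1;0 0 0 0 0 0 1;'; done | egrep "eef|force";  python3 - <<'E'
from plan import *
plan([*g2w(.084),.047],GY)
s=cam("side"); crop(s,(335,165,395,215),"p19.png",12)
E
```

```text
eef_pos: [0.6166, -0.0643, 0.0451]
ft_force: [2.3, -9.7, 5.1]
eef_pos: [0.6165, -0.0635, 0.0451]
ft_force: [2.0, -10.0, 4.2]
eef_pos: [0.6164, -0.0629, 0.0451]
ft_force: [2.4, -11.9, 4.7]
opt False rotvec deg [7.0000e-01 1.7986e+02 1.7000e-01] j6 -0.28 shift mm after turn [ 0.3 -1.9  1.4]
opt True rotvec deg [ 0.11 -0.14 -0.44] j6 -0.28 shift mm after turn [-0.3 -1.9 -1.4]
tcp [ 0.6164 -0.0629  0.0451] F [  2.4 -11.9   4.7] w 0.0132 t 27.875 gauge xy [ 0.0837 -0.0014]
```

View pics/p19.png

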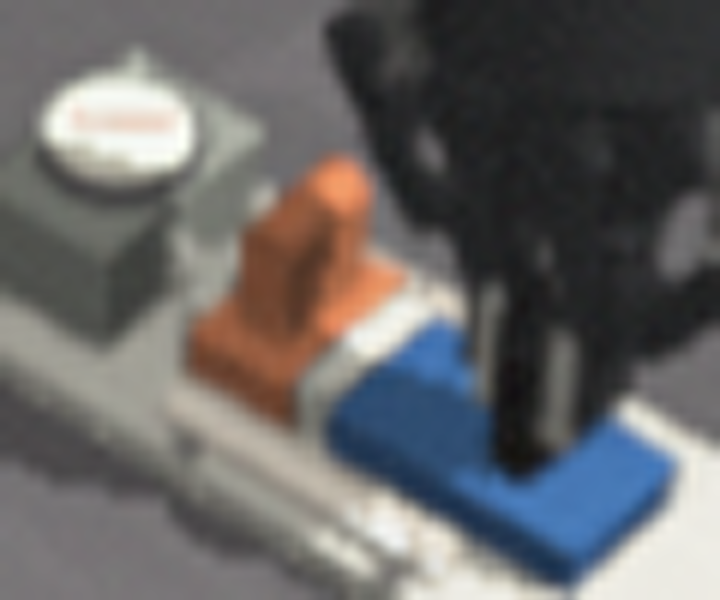

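```bash
python3 -m inch '0 0 0 -2 0 0 1;0 0 0 -4 0 0 1;0 0 0 -6 0 0 1;0 0 0 -6 0 0 1;0 0 0 -6 0 0 1;0 0 0 -6 0 0 1;0 0 0 -6 0 0 1;0 0 0 -6 0 0 1; 0 0 0 -5 0 0 1; 0 0 0 0 0 0 1';  python3 - <<'E'
from plan import *
plan([*g2w(.1315),.047],GY)
E
```

```text
clock: 29.18
eef_pos: [0.624, -0.1038, 0.045]
tool_rot: [0.451, 0.545, -0.544, -0.451]
ft_force: [-0.3, 2.8, 8.0]
grip_width: 0.0132
opt False rotvec deg [ 1.4000e-01 -1.7994e+02 -1.3000e-01] j6 -0.35 shift mm after turn [ 6.2 -2.   1.5]
opt True rotvec deg [0.08 0.06 0.09] j6 -0.35 shift mm after turn [-6.2 -2.  -1.5]
tcp [ 0.624  -0.1038  0.045 ] F [-0.3  2.8  8. ] w 0.0132 t 29.175 gauge xy [ 0.1253 -0.0015]
```

```bash
python3 -m inch '0 0 0 -4 0 0 1;0 0 0 -2 0 0 1;0 0 0 0 0 0 1;0 0 0 0 0 0 0.7;0 0 0 0 0 0 0.6;0 0 0 0 0 0 0.6; 0 0 0 0 -30 0 0.6;0 0 0 0 -40 0 0.6;0 0 0 0 -30 0 0.6;0 0 0 0 0 0 0.6';  python3 - <<'E'
from held import *
plan([*g2w(.015,-.0026),.1],GY)
s=cam("side"); crop(s,(315,150,415,215),"p20.png",8)
m=blob(copper(s["color"]),(365,188)); r=fit(MOD["e30"],[(s,m)],(*g2w(.015),GY),.012); print(w2g(r[0]),r)
E
```

```text
clock: 30.42
eef_pos: [0.6264, -0.1114, 0.1466]
tool_rot: [0.453, 0.545, -0.543, -0.45]
ft_force: [0.9, 1.1, 1.1]
grip_width: 0.0343
opt False rotvec deg [  -0.22 -179.99   -0.42] j6 -0.36 shift mm after turn [-118.2   46.6   -2.1]
opt True rotvec deg [ 0.27  0.01 -0.14] j6 -0.36 shift mm after turn [118.2  46.6   2.1]
tcp [ 0.6264 -0.1114  0.1466] F [0.9 1.1 1.1] w 0.0343 t 30.425 gauge xy [ 0.1332 -0.0005]
[0.01367502 0.00386733] (array([ 0.60871677,  0.00686968, -1.1964385 ]), np.float64(0.19138634204864502))
```

View pics/p20.png

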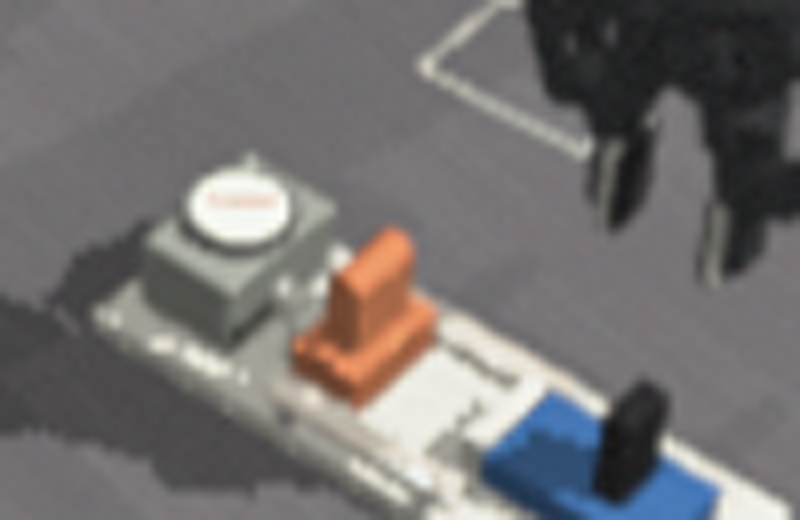

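```bash
python3 -m inch '0 0 0 40 0 1 0.6;0 0 0 40 0 1 0.6;0 0 0 38 0 0 0.6;0 0 0 0 35 0 0.6; 0 0 0 0 25 0 0.6; 0 0 0 0 20 0 0.6; 0 0 0 0 0 0 0.6;0 0 0 0 0 0 0.6'
python3 - <<'E'
from held import *
plan([*g2w(.015,-.0026),.04],GY)
s=cam("side"); crop(s,(315,130,415,215),"p21.png",8)
E
```

```text
clock: 31.48
eef_pos: [0.6003, 0.0046, 0.0632]
tool_rot: [-0.451, -0.544, 0.545, 0.452]
ft_force: [1.1, -0.5, 0.3]
grip_width: 0.0342
opt False rotvec deg [  -0.   -179.99    0.19] j6 -0.18 shift mm after turn [ 0.6 23.2  2.2]
opt True rotvec deg [-0.12  0.01 -0.  ] j6 -0.18 shift mm after turn [-0.6 23.2 -2.2]
tcp [0.6003 0.0046 0.0632] F [ 1.1 -0.5  0.3] w 0.0342 t 31.475 gauge xy [ 0.0144 -0.0048]
```

View pics/p21.png

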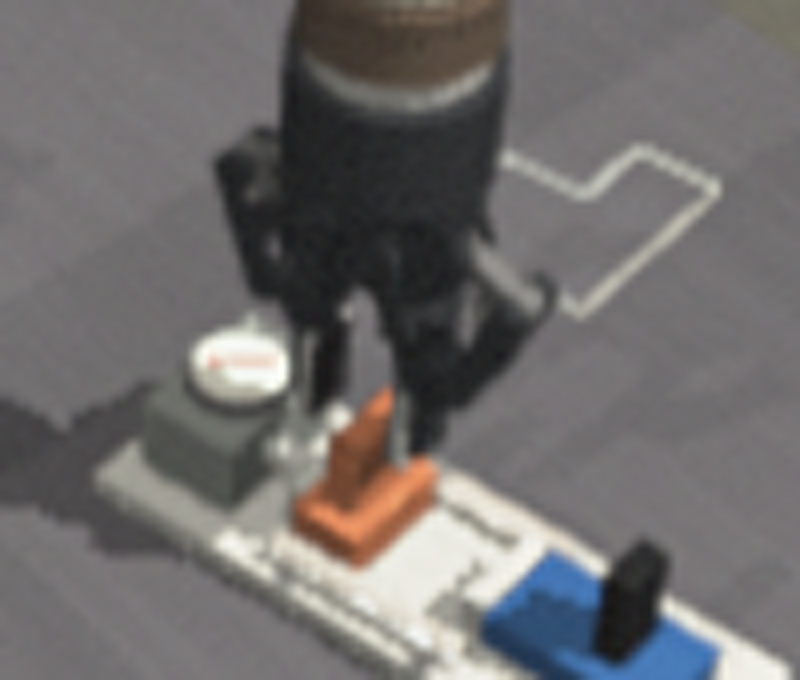

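```bash
python3 -m inch '0 0 0 -0.5 10 -2 0.6;0 0 0 0 8 0 0.6;0 0 0 0 5 0 0.6;0 0 0 0 0 0 0.6;0 0 0 0 0 0 0.8;0 0 0 0 0 0 1;0 0 0 0 0 0 1;0 0 0 0 0 0 1;0 0 0 0 0 0 1'; python3 -m inch '0 0 0 0 -10 0 1;0 0 0 0 -30 0 1; 0 0 0 0 -40 0 1; 0 0 0 0 -30 0 1;0 0 0 0 0 0 1'
python3 - <<'E'
from held import *
plan([.4391,-.2007,.15],1.551)
s=cam("side"); crop(s,(315,90,415,215),"p22.png",6)
E
```

```text
clock: 32.65
eef_pos: [0.6029, 0.0044, 0.0409]
tool_rot: [-0.452, -0.544, 0.544, 0.452]
ft_force: [0.3, -2.0, 2.2]
grip_width: 0.0145
clock: 33.28
eef_pos: [0.6043, 0.0049, 0.153]
tool_rot: [0.453, 0.545, -0.543, -0.451]
ft_force: [0.2, 0.2, -4.9]
grip_width: 0.0144
opt False rotvec deg [ 2.200e-01  1.176e+01 -1.000e-02] j6 -0.18 shift mm after turn [-208.8    3.   161.1]
opt True rotvec deg [-2.0000e-02 -1.6824e+02 -3.2000e-01] j6 -0.18 shift mm after turn [ 208.8    3.  -161.1]
tcp [0.6043 0.0049 0.153 ] F [ 0.2  0.2 -4.9] w 0.0144 t 33.275 gauge xy [ 0.0148 -0.0009]
```

View pics/p22.png

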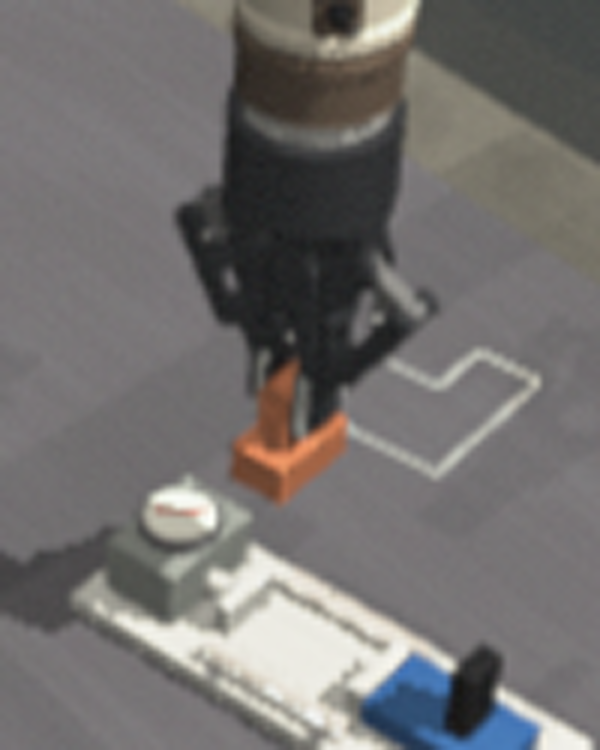

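```bash
python3 - <<'E'
from held import *
c=cam("top"); print(unproj(c,(485,214),.13))
E
python3 -m inch '0 6 0 0 0 0 1;0 5.76 0 0 0 0 1;0 0 0 -35 0 27 1;0 0 0 -35 0 27 1;0 0 0 -35 0 27 1;0 0 0 -35 0 27 1;0 0 0 -35 0 27 1;0 0 0 -34 0 28 1; 0 0 0 0 0 0 1;0 0 0 0 0 0 1'
python3 - <<'E'
from held import *
plan([.438,-.2007,.07],1.551)
s=cam("side"); crop(s,(300,150,440,300),"p23.png",5)
E
```

```text
[ 0.4233855  -0.37671104  0.13      ]
clock: 34.62
eef_pos: [0.4348, -0.2006, 0.1494]
tool_rot: [-0.504, -0.494, 0.495, 0.506]
ft_force: [-0.1, 0.2, -4.3]
grip_width: 0.015
opt False rotvec deg [-0.19 -0.04  0.07] j6 -0.41 shift mm after turn [-0.  79.4 -3.2]
opt True rotvec deg [-1.1000e-01  1.7996e+02 -3.0000e-01] j6 -0.41 shift mm after turn [ 0.  79.4  3.2]
tcp [ 0.4348 -0.2006  0.1494] F [-0.1  0.2 -4.3] w 0.015 t 34.625 gauge xy [ 0.1856 -0.2053]
```

View pics/p23.png

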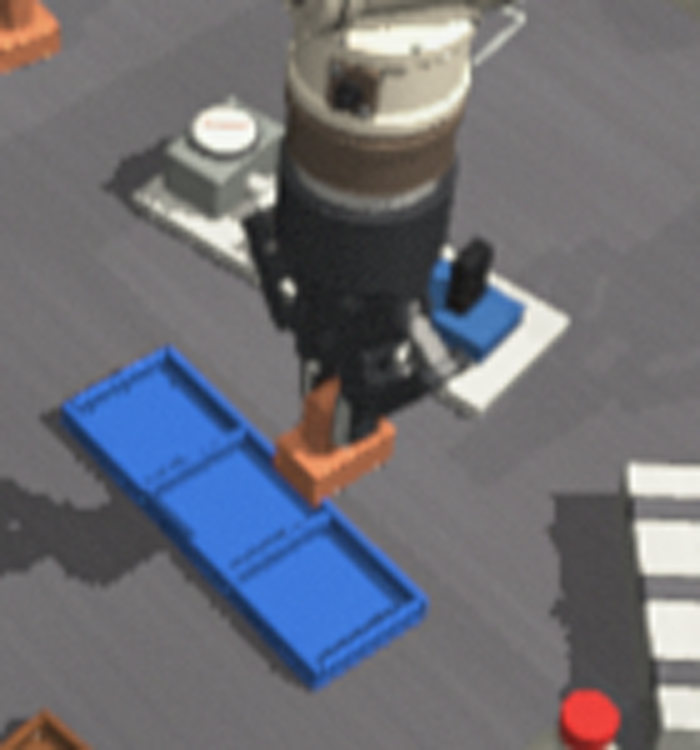

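```bash
python3 -m inch '0 0 0 0 40 -1 1;0 0 0 0 40 0 1;0 0 0 0 17 0 1;0 0 0 0 0 0 1;0 0 0 0 0 0 1'
python3 - <<'E'
from held import *
plan([.438,-.2007,.033],1.551)
s=cam("side"); crop(s,(310,200,410,300),"p24.png",6); print(held("e30",s,.0285))
E
```

```text
clock: 35.3
eef_pos: [0.4376, -0.2009, 0.0543]
tool_rot: [0.505, 0.495, -0.496, -0.504]
ft_force: [-0.4, -0.1, -3.9]
grip_width: 0.0149
opt False rotvec deg [ 0.    0.07 -0.05] j6 -0.41 shift mm after turn [ 0.2 21.3 -0.4]
opt True rotvec deg [-8.0000e-02 -1.7993e+02 -0.0000e+00] j6 -0.41 shift mm after turn [-0.2 21.3  0.4]
tcp [ 0.4376 -0.2009  0.0543] F [-0.4 -0.1 -3.9] w 0.0149 t 35.3 gauge xy [ 0.1864 -0.2025]
e30 held fit [ 0.4423 -0.1989] err 0.207 minus TCP in gauge [-0.0014  0.0048] gauge xy of electrode [ 0.1853 -0.1976] npx 210
(array([ 0.44225987, -0.19892048]), np.float64(0.026210553812500526), np.float64(1.551923539481407))
```

View pics/p24.png

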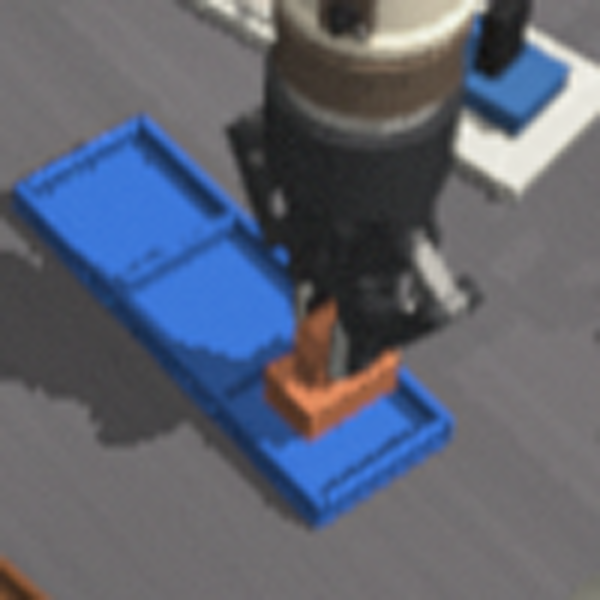

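```bash
python3 -m inch '0 0 0 -1 10 1 1;0 0 0 0 7 0 1;0 0 0 0 2.5 0 1;0 0 0 0 0.7 0 1; 0 0 0 0 0 0 1';python3 -m inch '0 0 0 0 0 0 0.8;0 0 0 0 0 0 0.7;0 0 0 0 0 0 0.6;0 0 0 0 0 0 0.6; 0 0 0 0 -20 0 0.6;0 0 0 0 -40 0 0.6;0 0 0 0 -40 0 0.6;0 0 0 0 -40 0 0.6'; python3 -m inch '0 0 0 50 0 0 0.4;0 0 0 50 0 0 0.4;0 0 0 50 0 0 0.4;0 0 0 50 0 0 0.4;0 0 0 50 0 0 0.4;0 0 0 0 0 0 0.4;0 0 0 0 0 0 0.4'
python3 - <<'E'
from held import *
c=cam("top");s=cam("side"); crop(s,(310,200,410,300),"p25.png",6); cv2.imwrite("pics/p25t.png",c["color"])
E
```

```text
clock: 35.98
eef_pos: [0.4353, -0.2022, 0.0338]
tool_rot: [-0.505, -0.495, 0.495, 0.505]
ft_force: [-2.6, 1.5, 0.6]
grip_width: 0.015
clock: 36.98
eef_pos: [0.4355, -0.202, 0.1748]
tool_rot: [-0.505, -0.495, 0.495, 0.505]
ft_force: [1.3, -0.8, -0.2]
grip_width: 0.0342
clock: 37.85
eef_pos: [0.4405, 0.0477, 0.1734]
tool_rot: [-0.505, -0.495, 0.496, 0.505]
ft_force: [1.7, -0.6, -0.6]
grip_width: 0.0512
```

View pics/p25.png

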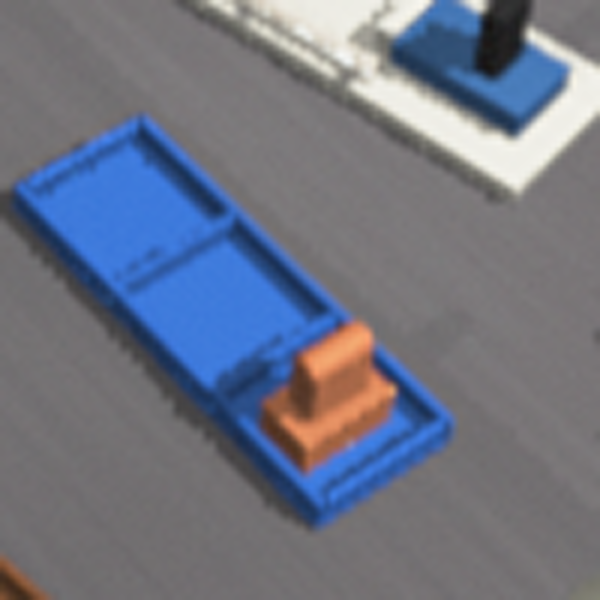

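View pics/p25t.png

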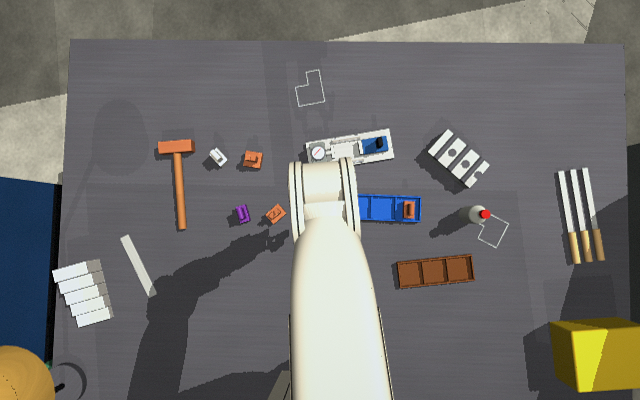

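```bash
cat > meas.py <<'E'
from held import *
def meas(n,g):
    t=cam("top"); s=cam("side"); r=[]
    for c in(t,s):
        m=blob(copper(c["color"]),proj(c,[*g,.02])); a=min((fit(MOD[n],[(c,m)],(*g,y)) for y in(0,.5,1,1.5,2,2.5)),key=lambda r:r[1])
        print(n,m.sum(),np.round(a[0],4),round(a[1],3)); r.append(a[0])
    return r
E
python3 - <<'E'
from meas import *
meas("e38",(.416,.189)); meas("e46",(.578,.26))
plan([.416,.188,.12],.735)
E
```

```text
e38 227 [0.4157 0.1883 0.7257] 0.076
e38 275 [0.4184 0.1904 0.7578] 0.109
e46 279 [0.5769 0.2607 2.9929] 0.081
e46 276 [ 0.578  0.26  -0.15 ] 1.0
opt False rotvec deg [-0.05 46.62 -0.06] j6 0.13 shift mm after turn [ 76.4  53.4 121.2]
opt True rotvec deg [-7.0000e-02 -1.3338e+02  7.0000e-02] j6 0.13 shift mm after turn [ -76.4   53.4 -121.2]
tcp [0.4406 0.0468 0.1734] F [ 0.5 -0.3 -1.2] w 0.051 t 38.15 gauge xy [-0.0565 -0.154 ]
```

```bash
python3 -m inch '0 9.3 0 0 0 0 0.4;0 9.3 0 0 0 0 0.4;0 9.3 0 0 0 0 0.4;0 9.3 0 0 0 0 0.4;0 9.4 0 0 0 0 0.4; 0 0 0 26 0 40 0.4;0 0 0 25 0 40 0.4;0 0 0 25 0 41 0.4;0 0 0 0 40 0 0.4;0 0 0 0 40 0 0.4;0 0 0 0 0 0 0.4;0 0 0 0 0 0 0.4'
python3 - <<'E'
from held import *
plan([.4165,.1885,.0275],.737)
s=cam("side"); crop(s,(230,110,330,220),"p26.png",6)
E
```

```text
clock: 39.65
eef_pos: [0.4163, 0.1884, 0.0946]
tool_rot: [-0.66, -0.255, 0.255, 0.66]
ft_force: [-0.3, -0.8, -0.2]
grip_width: 0.0513
opt False rotvec deg [-0.   -0.02  0.01] j6 1.26 shift mm after turn [ 0.2 67.1 -0.1]
opt True rotvec deg [-2.0000e-02  1.7998e+02 -1.0000e-02] j6 1.26 shift mm after turn [-0.2 67.1  0.1]
tcp [0.4163 0.1884 0.0946] F [-0.3 -0.8 -0.2] w 0.0513 t 39.65 gauge xy [-0.2002 -0.1519]
```

View pics/p26.png

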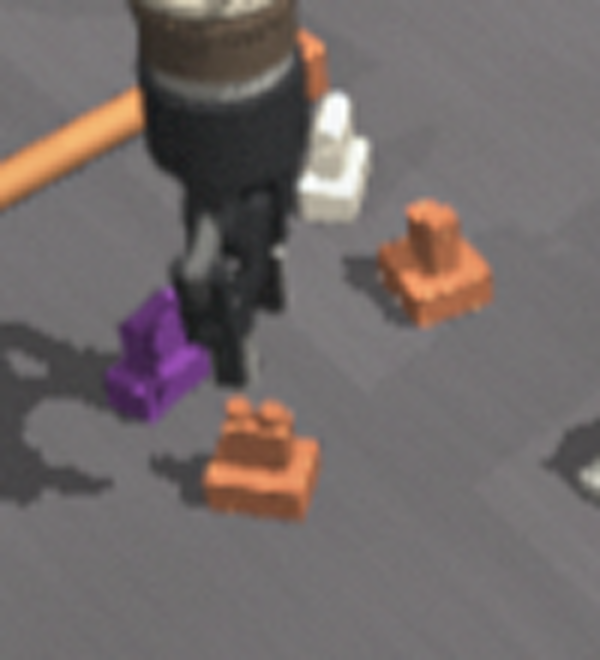

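```bash
python3 -m inch '0 0 0 0.2 25 -0.5 0.4;0 0 0 0 25 0 0.4;0 0 0 0 17 0 0.4;0 0 0 0 0 0 0.4;0 0 0 0 0 0 0.7;0 0 0 0 0 0 1;0 0 0 0 0 0 1;0 0 0 0 0 0 1;0 0 0 0 0 0 1'
python3 - <<'E'
from held import *
plan([.4165,.1885,.0275],.737)
s=cam("side"); crop(s,(230,110,330,220),"p27.png",6)
E
```

```text
clock: 40.83
eef_pos: [0.4168, 0.1884, 0.0278]
tool_rot: [0.66, 0.255, -0.254, -0.659]
ft_force: [-0.7, -1.1, 6.7]
grip_width: 0.0148
opt False rotvec deg [0.04 0.02 0.06] j6 1.26 shift mm after turn [-0.1  0.3  0.2]
opt True rotvec deg [ 9.0000e-02 -1.7998e+02 -7.0000e-02] j6 1.26 shift mm after turn [ 0.1  0.3 -0.2]
tcp [0.4168 0.1884 0.0278] F [-0.7 -1.1  6.7] w 0.0148 t 40.825 gauge xy [-0.2001 -0.1514]
```

View pics/p27.png

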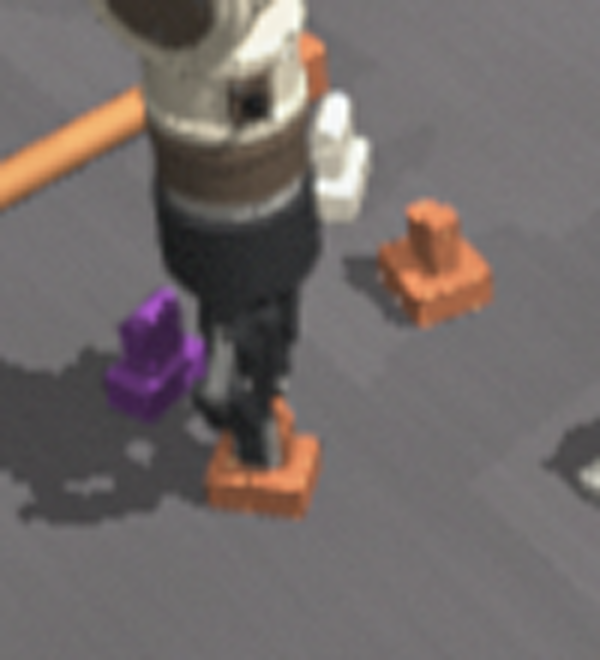

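```bash
python3 -m inch '0 0 0 0 -20 0 1;0 0 0 0 -40 0 1;0 0 0 0 -40 0 1;0 0 0 0 -23 0 1;0 -9.7 0 0 0 0 1;0 -9.7 0 0 0 0 1;0 -9.7 0 0 0 0 1;0 -9.7 0 0 0 0 1;0 -9.7 0 0 0 0 1;0 -9.9 0 0 0 0 1;0 0 0 0 0 0 1'
python3 - <<'E'
from held import *
plan([*g2w(.034,-.003),.12],GY)
E
```

```text
clock: 42.25
eef_pos: [0.4152, 0.188, 0.1489]
tool_rot: [-0.451, -0.543, 0.545, 0.452]
ft_force: [0.5, 0.0, -4.0]
grip_width: 0.0146
opt False rotvec deg [ 4.0000e-02  1.7995e+02 -2.5000e-01] j6 0.24 shift mm after turn [234.   28.9 150. ]
opt True rotvec deg [-0.16 -0.05 -0.03] j6 0.24 shift mm after turn [-234.    28.9 -150. ]
tcp [0.4152 0.188  0.1489] F [ 0.5  0.  -4. ] w 0.0146 t 42.25 gauge xy [-0.2   -0.153]
```

```bash
python3 -m inch '0 0 0 -39 0 -25 1;0 0 0 -39 0 -25 1;0 0 0 -39 0 -25 1;0 0 0 -39 0 -25 1;0 0 0 -39 0 -25 1;0 0 0 -39 0 -25 1;0 0 0 0 25 0 1;0 0 0 0 25 0 1;0 0 0 0 25 0 1;0 0 0 0 0 0 1;0 0 0 0 0 0 1'; python3 v.py e38 .0278 p28.png
```

```text
clock: 43.62
eef_pos: [0.6069, -0.0139, 0.0749]
tool_rot: [-0.452, -0.544, 0.544, 0.452]
ft_force: [0.3, 0.5, -4.5]
grip_width: 0.0149
opt False rotvec deg [ 2.0000e-02  1.7999e+02 -6.0000e-02] j6 -0.21 shift mm after turn [ -1.8 -45.1   1.7]
opt True rotvec deg [-0.04 -0.01 -0.01] j6 -0.21 shift mm after turn [  1.8 -45.1  -1.7]
tcp [ 0.6069 -0.0139  0.0749] F [ 0.3  0.5 -4.5] w 0.0149 t 43.625 gauge xy [ 0.0338 -0.0017]
e38 held fit [ 0.6108 -0.0123] err 0.2 minus TCP in gauge [-0.001   0.0036] gauge xy of electrode [0.0329 0.0024] npx 218
```

View pics/p28.png

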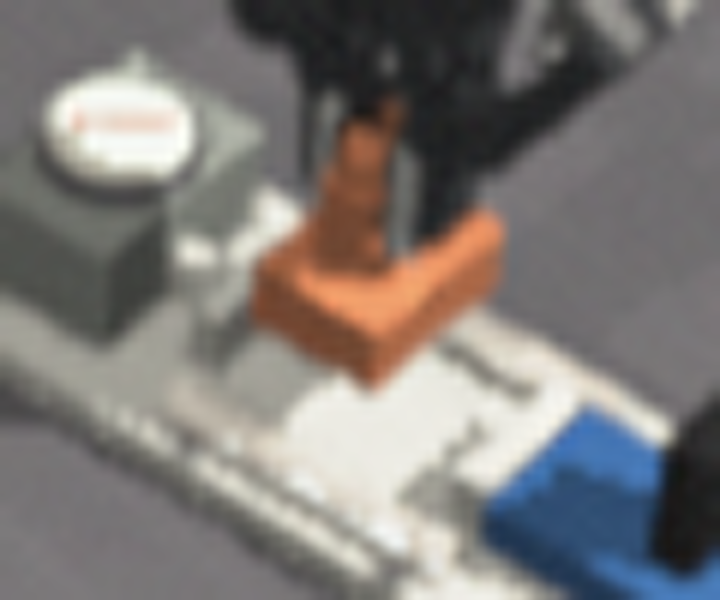

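```bash
python3 -m inch '0 0 0 0 14 0 1;0 0 0 0 10 0 1;0 0 0 0 0 0 1;0 0 0 0 0 0 1'; python3 v.py e38 .0278 p29.png;  python3 -m inch '0 0 0 0 4 0 1; 0 0 0 0 0 0 1';python3 -m inch '0 0 0 0 3 0 1; 0 0 0 0 0 0 1';python3 -m inch '0 0 0 0 2 0 1; 0 0 0 0 0 0 1'; python3 -m inch '0 0 0 0 1 0 1; 0 0 0 0 0 0 1'; python3 v.py e38 .0278 p30.png
```

```text
clock: 44.18
eef_pos: [0.6065, -0.014, 0.0502]
tool_rot: [-0.451, -0.544, 0.545, 0.452]
ft_force: [-0.1, -0.4, -5.2]
grip_width: 0.0151
opt False rotvec deg [-1.0000e-02 -1.7995e+02  1.3000e-01] j6 -0.21 shift mm after turn [ -1.8 -69.8   2.2]
opt True rotvec deg [-0.08  0.05 -0.01] j6 -0.21 shift mm after turn [  1.8 -69.8  -2.2]
tcp [ 0.6065 -0.014   0.0502] F [-0.1 -0.4 -5.2] w 0.0151 t 44.175 gauge xy [ 0.0338 -0.0022]
e38 held fit [ 0.6101 -0.0124] err 0.199 minus TCP in gauge [-0.001   0.0036] gauge xy of electrode [0.0328 0.0017] npx 210
clock: 44.48
eef_pos: [0.6063, -0.014, 0.0461]
tool_rot: [-0.451, -0.544, 0.545, 0.452]
ft_force: [-0.4, -0.5, -4.0]
grip_width: 0.0151
clock: 44.72
eef_pos: [0.6065, -0.014, 0.0431]
tool_rot: [-0.451, -0.544, 0.545, 0.452]
ft_force: [0.9, 0.5, -4.2]
grip_width: 0.015
clock: 44.98
eef_pos: [0.6065, -0.014, 0.0412]
tool_rot: [-0.451, -0.544, 0.545, 0.452]
ft_force: [-0.2, 0.8, -4.3]
grip_width: 0.0147
clock: 45.22
eef_pos: [0.6065, -0.014, 0.0402]
tool_rot: [-0.451, -0.544, 0.545, 0.452]
ft_force: [1.7, -0.2, -4.5]
grip_width: 0.015
opt False rotvec deg [-1.0000e-02 -1.7994e+02  1.0000e-01] j6 -0.21 shift mm after turn [ -1.8 -79.8   2.1]
opt True rotvec deg [-0.07  0.06 -0.01] j6 -0.21 shift mm after turn [  1.8 -79.8  -2.1]
tcp [ 0.6065 -0.014   0.0402] F [ 1.7 -0.2 -4.5] w 0.015 t 45.225 gauge xy [ 0.0338 -0.0021]
e38 held fit [ 0.6152 -0.0105] err 0.213 minus TCP in gauge [-0.0018  0.0092] gauge xy of electrode [0.032  0.0071] npx 192
```

View pics/p30.png

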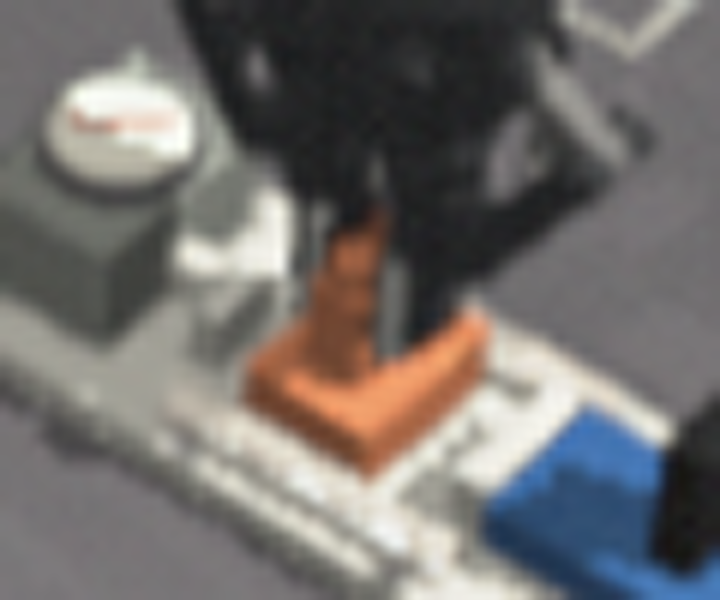

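Seated between the rails with no side load. I'll release it, then grip the tab and press.

```bash
python3 -m inch '0 0 0 0 0.6 0 1; 0 0 0 0 0 0 1; 0 0 0 0 0 0 0.8;0 0 0 0 0 0 0.6;0 0 0 0 0 0 0.5;0 0 0 0 0 0 0.5; 0 0 0 0 -20 0 0.5;0 0 0 0 -40 0 0.5;0 0 0 0 -40 0 0.5; 0 0 0 0 0 0 0.5'
python3 - <<'E'
from plan import *
plan([*g2w(.1315),.046],GY)
s=cam("side"); crop(s,(335,165,395,215),"p31.png",12)
E
```

```text
clock: 46.52
eef_pos: [0.6095, -0.0141, 0.1441]
tool_rot: [0.454, 0.546, -0.543, -0.449]
ft_force: [0.5, -0.0, 0.2]
grip_width: 0.0425
opt False rotvec deg [  -0.18 -179.94   -0.65] j6 -0.21 shift mm after turn [97.1 98.1 -0.8]
opt True rotvec deg [ 0.41  0.06 -0.11] j6 -0.21 shift mm after turn [-97.1  98.1   0.8]
tcp [ 0.6095 -0.0141  0.1441] F [ 0.5 -0.   0.2] w 0.0425 t 46.525 gauge xy [0.0344 0.0008]
```

View pics/p31.png

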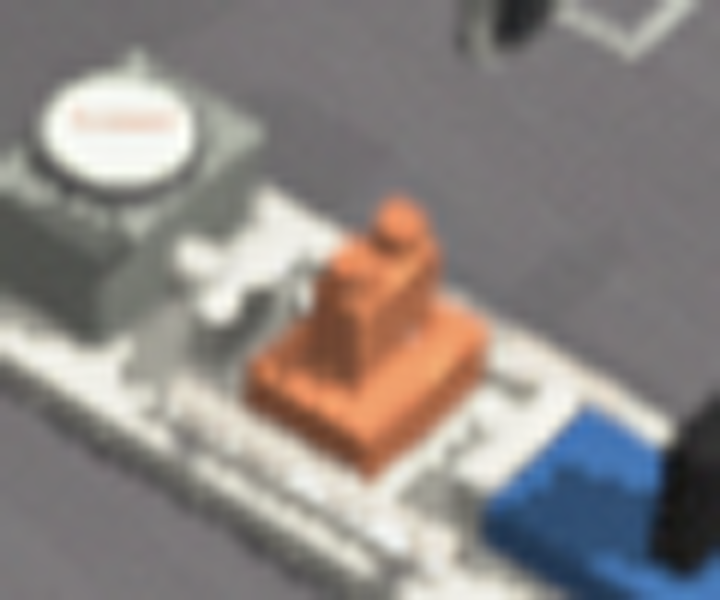

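```bash
python3 -m inch '0 0 0 -33 0 0 0.5;0 0 0 -32 0 0 0.5;0 0 0 -32 0 0.8 0.5; 0 0 0 0 35 0 0.5; 0 0 0 0 35 0 0.5; 0 0 0 0 28 0 0.5; 0 0 0 0 0 0 0.5; 0 0 0 0 0 0 0.8; 0 0 0 0 0 0 1;0 0 0 0 0 0 1;0 0 0 0 0 0 1;0 0 0 0 0 0 1'
python3 - <<'E'
from plan import *
plan([*g2w(.092),.047],GY)
E
```

```text
clock: 48.08
eef_pos: [0.6246, -0.1095, 0.0431]
tool_rot: [0.452, 0.544, -0.544, -0.451]
ft_force: [-0.6, 0.4, 5.9]
grip_width: 0.0129
opt False rotvec deg [-8.0000e-02 -1.7994e+02 -1.2000e-01] j6 -0.36 shift mm after turn [-39.   -3.9   1.9]
opt True rotvec deg [ 0.07  0.06 -0.05] j6 -0.36 shift mm after turn [39.  -3.9 -1.9]
tcp [ 0.6246 -0.1095  0.0431] F [-0.6  0.4  5.9] w 0.0129 t 48.075 gauge xy [ 0.131  -0.0019]
```

```bash
python3 -m inch '0 0 0 3 0 0 1;0 0 0 5 0 0 1;0 0 0 5 0 0 1;0 0 0 5 0 0 1;0 0 0 5 0 0 1;0 0 0 4 0 0 1;0 0 0 4 0 0 1; 0 0 0 2 0 0 1;0 0 0 0 0 0 1'
python3 - <<'E'
from plan import *
plan([*g2w(.092),.047],GY)
E
(python3 -m inch '0 0 0 1 0 0 1; 0 0 0 0 0 0 1'; python3 -m inch '0 0 0 1 0 0 1; 0 0 0 0 0 0 1';python3 -m inch '0 0 0 1 0 0 1; 0 0 0 0 0 0 1';python3 -m inch '0 0 0 1 0 0 1; 0 0 0 0 0 0 1') | egrep "eef|force"
python3 - <<'E'
from plan import *
plan([*g2w(.092),.047],GY)
E
```

```text
clock: 49.2
eef_pos: [0.619, -0.0796, 0.0432]
tool_rot: [-0.454, -0.543, 0.545, 0.45]
ft_force: [0.4, -6.9, 5.4]
grip_width: 0.013
opt False rotvec deg [4.8000e-01 1.7997e+02 1.4000e-01] j6 -0.31 shift mm after turn [-8.6 -3.8  1.9]
opt True rotvec deg [ 0.09 -0.03 -0.31] j6 -0.31 shift mm after turn [ 8.6 -3.8 -1.9]
tcp [ 0.619  -0.0796  0.0432] F [ 0.4 -6.9  5.4] w 0.013 t 49.2 gauge xy [ 0.1006 -0.0019]
eef_pos: [0.6189, -0.0789, 0.0432]
ft_force: [1.3, -6.5, 5.8]
eef_pos: [0.6188, -0.0779, 0.0432]
ft_force: [1.2, -7.1, 5.5]
eef_pos: [0.6186, -0.077, 0.0432]
ft_force: [1.1, -7.4, 4.5]
eef_pos: [0.6184, -0.076, 0.0432]
ft_force: [0.3, -7.6, 5.6]
opt False rotvec deg [5.2000e-01 1.7995e+02 1.5000e-01] j6 -0.3 shift mm after turn [-4.9 -3.8  1.9]
opt True rotvec deg [ 0.1  -0.05 -0.33] j6 -0.3 shift mm after turn [ 4.9 -3.8 -1.9]
tcp [ 0.6184 -0.076   0.0432] F [ 0.3 -7.6  5.6] w 0.0131 t 50.2 gauge xy [ 0.0969 -0.0019]
```

```bash
(python3 -m inch '0 0 0 1 0 0 1; 0 0 0 0 0 0 1'; python3 -m inch '0 0 0 1.5 0 0 1; 0 0 0 0 0 0 1';python3 -m inch '0 0 0 1 0 0 1; 0 0 0 0 0 0 1';python3 -m inch '0 0 0 1 0 0 1; 0 0 0 0 0 0 1;0 0 0 0 0 0 1') | egrep "eef|force"
python3 - <<'E'
from plan import *
plan([*g2w(.092),.047],GY)
E
```

```text
eef_pos: [0.6182, -0.075, 0.0432]
ft_force: [0.8, -6.9, 5.3]
eef_pos: [0.618, -0.0739, 0.0432]
ft_force: [1.1, -8.7, 5.0]
eef_pos: [0.6179, -0.0734, 0.0432]
ft_force: [1.8, -10.2, 4.6]
eef_pos: [0.6177, -0.0727, 0.0432]
ft_force: [2.3, -9.9, 4.7]
opt False rotvec deg [6.800e-01 1.799e+02 1.500e-01] j6 -0.3 shift mm after turn [-1.5 -3.8  1.9]
opt True rotvec deg [ 0.1  -0.1  -0.43] j6 -0.3 shift mm after turn [ 1.5 -3.8 -1.9]
tcp [ 0.6177 -0.0727  0.0432] F [ 2.3 -9.9  4.7] w 0.013 t 51.325 gauge xy [ 0.0935 -0.0019]
```

```bash
python3 -m inch '0 0 0 1 0 0 1; 0 0 0 1 0 0 1; 0 0 0 0 0 0 1;0 0 0 0 0 0 1;0 0 0 0 0 0 1;0 0 0 0 0 0 1;0 0 0 0 0 0 1'
python3 - <<'E'
from plan import *
plan([*g2w(.092),.047],GY)
s=cam("side"); crop(s,(335,165,395,215),"p32.png",12)
E
```

```text
clock: 52.2
eef_pos: [0.6175, -0.0711, 0.0432]
tool_rot: [-0.455, -0.542, 0.545, 0.45]
ft_force: [1.2, -10.3, 5.1]
grip_width: 0.0129
opt False rotvec deg [7.3000e-01 1.7989e+02 1.6000e-01] j6 -0.29 shift mm after turn [ 0.1 -3.8  1.9]
opt True rotvec deg [ 0.1  -0.11 -0.47] j6 -0.29 shift mm after turn [-0.1 -3.8 -1.9]
tcp [ 0.6175 -0.0711  0.0432] F [  1.2 -10.3   5.1] w 0.0129 t 52.2 gauge xy [ 0.0919 -0.0019]
```

View pics/p32.png

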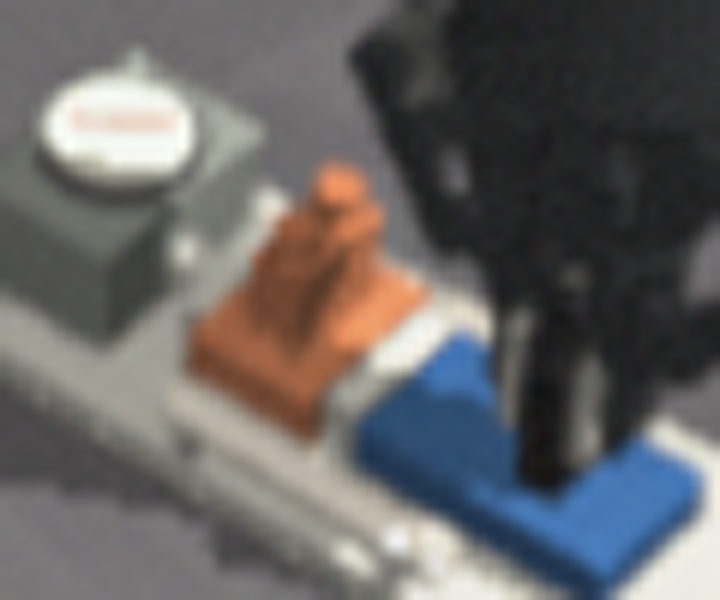

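```bash
python3 -m inch '0 0 0 0.7 0 0 1; 0 0 0 0 0 0 1;0 0 0 0 0 0 1;0 0 0 0 0 0 1;0 0 0 0 0 0 1;0 0 0 0 0 0 1'; python3 -m inch '0 0 0 -2 0 0 1;0 0 0 -4 0 0 1;0 0 0 -6 0 0 1;0 0 0 -6 0 0 1;0 0 0 -6 0 0 1;0 0 0 -6 0 0 1;0 0 0 -6 0 0 1;0 0 0 -5 0 0 1;0 0 0 -2 0 0 1;0 0 0 0 0 0 1'
python3 - <<'E'
from plan import *
plan([*g2w(.1315),.047],GY)
E
```

```text
clock: 53.0
eef_pos: [0.6174, -0.0706, 0.0432]
tool_rot: [-0.455, -0.542, 0.545, 0.45]
ft_force: [2.1, -11.4, 3.9]
grip_width: 0.0133
clock: 54.25
eef_pos: [0.6241, -0.107, 0.0431]
tool_rot: [0.451, 0.545, -0.544, -0.451]
ft_force: [-1.1, 4.8, 8.6]
grip_width: 0.0131
opt False rotvec deg [ 1.400e-01 -1.799e+02 -1.100e-01] j6 -0.36 shift mm after turn [ 3.1 -3.9  1.9]
opt True rotvec deg [0.07 0.1  0.09] j6 -0.36 shift mm after turn [-3.1 -3.9 -1.9]
tcp [ 0.6241 -0.107   0.0431] F [-1.1  4.8  8.6] w 0.0131 t 54.25 gauge xy [ 0.1284 -0.0019]
```

```bash
python3 -m inch '0 0 0 -3 0 0 1;0 0 0 0 0 0 1;0 0 0 0 0 0 0.7;0 0 0 0 0 0 0.6;0 0 0 0 0 0 0.6; 0 0 0 0 -30 0 0.6;0 0 0 0 -40 0 0.6;0 0 0 0 -30 0 0.6;0 0 0 37 0 1 0.6;0 0 0 38 0 1 0.6;0 0 0 38 0 0 0.6;0 0 0 0 0 0 0.6';  python3 - <<'E'
from held import *
plan([*g2w(.019,-.003),.063],GY)
s=cam("side"); crop(s,(315,150,415,215),"p33.png",8)
E
```

```text
clock: 55.75
eef_pos: [0.6005, 0.0018, 0.1415]
tool_rot: [-0.45, -0.545, 0.546, 0.451]
ft_force: [0.6, -0.3, 1.0]
grip_width: 0.0338
opt False rotvec deg [ 3.0000e-02 -1.7973e+02  1.8000e-01] j6 -0.19 shift mm after turn [ 1.9 78.5  2.1]
opt True rotvec deg [-0.12  0.27  0.02] j6 -0.19 shift mm after turn [-1.9 78.5 -2.1]
tcp [0.6005 0.0018 0.1415] F [ 0.6 -0.3  1. ] w 0.0338 t 55.75 gauge xy [ 0.0171 -0.0051]
```

View pics/p33.png

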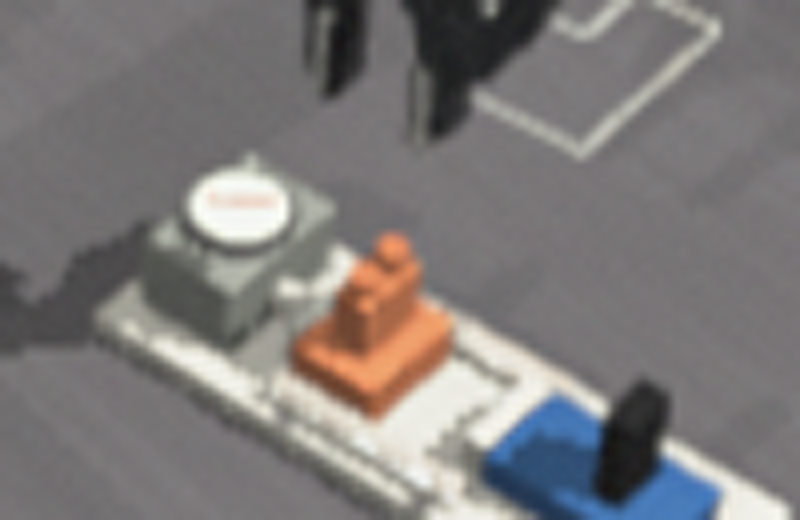

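```bash
python3 -m inch '0 0.27 0 -1.5 35 -2 0.6;0 0 0 0 35 0 0.6;0 0 0 0 20 0 0.6;0 0 0 0 10 0 0.6;0 0 0 0 0 0 0.6;0 0 0 0 0 0 0.6'
python3 - <<'E'
from held import *
plan([*g2w(.019,-.003),.04],GY)
E
```

```text
clock: 56.55
eef_pos: [0.6043, -0.002, 0.0428]
tool_rot: [0.453, 0.543, -0.543, -0.452]
ft_force: [-0.1, -0.1, -0.4]
grip_width: 0.0344
opt False rotvec deg [6.0000e-02 1.7976e+02 6.0000e-02] j6 -0.18 shift mm after turn [-2.6  2.8 -0.9]
opt True rotvec deg [ 0.04 -0.24 -0.04] j6 -0.18 shift mm after turn [2.6 2.8 0.9]
tcp [ 0.6043 -0.002   0.0428] F [-0.1 -0.1 -0.4] w 0.0344 t 56.55 gauge xy [ 0.0216 -0.0021]
```

```bash
python3 -m inch '0 -0.24 0 2.3 2 0.5 0.6;0 0 0 0 0 0 0.6;0 0 0 0 0 0 0.8;0 0 0 0 0 0 1;0 0 0 0 0 0 1;0 0 0 0 0 0 1;0 0 0 0 0 0 1'
python3 - <<'E'
from held import *
plan([*g2w(.019,-.003),.04],GY)
E
python3 -m inch '0 0 0 0 -10 0 1;0 0 0 0 -30 0 1; 0 0 0 0 -40 0 1; 0 0 0 0 -30 0 1;0 0 0 0 0 0 1'
python3 - <<'E'
from held import *
plan([.437,-.131,.15],1.551)
s=cam("side"); crop(s,(315,90,415,215),"p34.png",6)
E
```

```text
clock: 57.42
eef_pos: [0.6027, 0.0003, 0.0401]
tool_rot: [-0.452, -0.544, 0.544, 0.452]
ft_force: [-0.7, -1.4, 5.5]
grip_width: 0.0145
opt False rotvec deg [-6.0000e-02 -1.7998e+02  5.0000e-02] j6 -0.18 shift mm after turn [-0.   0.1  0.2]
opt True rotvec deg [-0.03  0.02 -0.04] j6 -0.18 shift mm after turn [ 0.   0.1 -0.2]
tcp [6.027e-01 3.000e-04 4.010e-02] F [-0.7 -1.4  5.5] w 0.0145 t 57.425 gauge xy [ 0.019  -0.0032]
clock: 58.05
eef_pos: [0.6038, 0.0009, 0.1517]
tool_rot: [0.452, 0.545, -0.544, -0.451]
ft_force: [1.3, 0.0, -4.9]
grip_width: 0.0149
opt False rotvec deg [ 0.16 11.78 -0.  ] j6 -0.18 shift mm after turn [-135.2    1.7  164.1]
opt True rotvec deg [  -0.   -168.22   -0.23] j6 -0.18 shift mm after turn [ 135.2    1.7 -164.1]
tcp [0.6038 0.0009 0.1517] F [ 1.3  0.  -4.9] w 0.0149 t 58.05 gauge xy [ 0.0186 -0.0021]
```

View pics/p34.png

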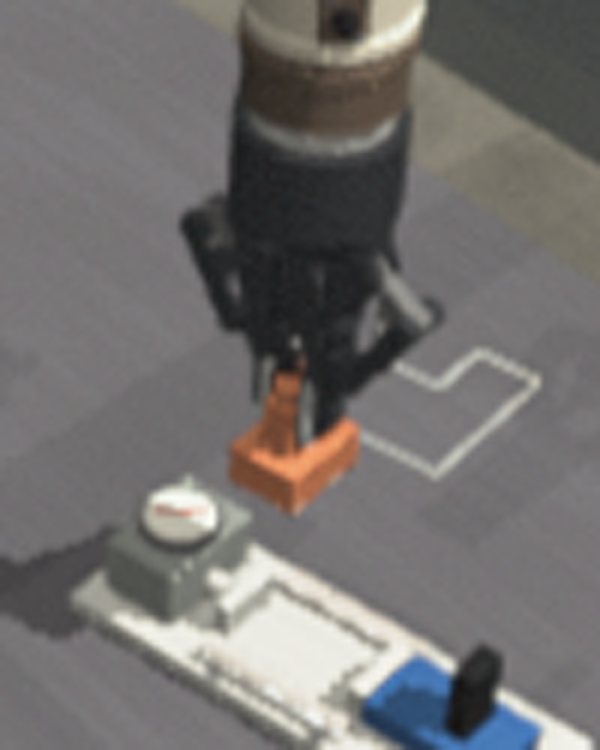

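```bash
python3 -m inch '0 6 0 0 0 0 1;0 5.78 0 0 0 0 1;0 0 0 -27 0 33 1;0 0 0 -27 0 33 1;0 0 0 -27 0 33 1;0 0 0 -27 0 33 1;0 0 0 -27 0 31 1; 0 0 0 0 30 0 1;0 0 0 0 35 0 1;0 0 0 0 30 0 1;0 0 0 0 0 0 1;0 0 0 0 0 0 1'
python3 - <<'E'
from held import *
plan([.438,-.1305,.033],1.551)
s=cam("side"); crop(s,(310,180,410,300),"p35.png",6); held("e38",s,.0281)
E
```

```text
clock: 59.6
eef_pos: [0.4364, -0.131, 0.0547]
tool_rot: [-0.504, -0.494, 0.496, 0.506]
ft_force: [0.4, -0.3, -4.6]
grip_width: 0.0144
opt False rotvec deg [-0.14 -0.01  0.  ] j6 -0.27 shift mm after turn [ 0.5 21.7 -1.6]
opt True rotvec deg [-1.0000e-02  1.7999e+02 -2.2000e-01] j6 -0.27 shift mm after turn [-0.5 21.7  1.6]
tcp [ 0.4364 -0.131   0.0547] F [ 0.4 -0.3 -4.6] w 0.0144 t 59.6 gauge xy [ 0.1175 -0.1909]
e38 held fit [ 0.4416 -0.1295] err 0.197 minus TCP in gauge [-0.0009  0.0045] gauge xy of electrode [ 0.117  -0.1855] npx 241
```

View pics/p35.png

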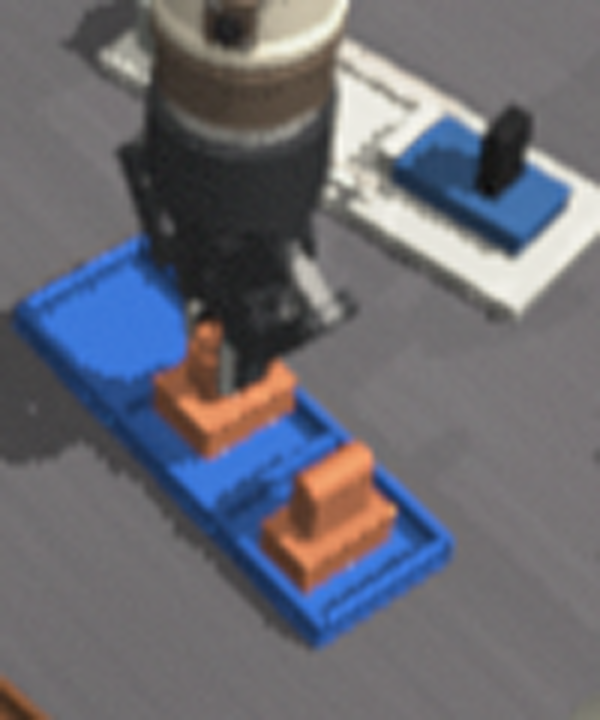

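```bash
python3 -m inch '0 0 0 0 10 0 1;0 0 0 0 8 0 1;0 0 0 0 3 0 1;0 0 0 0 0.3 0 1; 0 0 0 0 0 0 1';python3 -m inch '0 0 0 0 0 0 0.8;0 0 0 0 0 0 0.7;0 0 0 0 0 0 0.6;0 0 0 0 0 0 0.6; 0 0 0 0 -20 0 0.6;0 0 0 0 -40 0 0.6;0 0 0 0 -40 0 0.6;0 0 0 0 -40 0 0.6'; python3 -m inch '0 0 0 45 0 -20 0.4;0 0 0 45 0 -20 0.4;0 0 0 45 0 -20 0.4;0 0 0 45 0 -10 0.4;0 0 0 0 0 0 0.4;0 0 0 0 0 0 0.4'
python3 - <<'E'
from meas import *
c=cam("top");s=cam("side"); crop(s,(310,180,410,300),"p36.png",6); cv2.imwrite("pics/p36t.png",c["color"]); cv2.imwrite("pics/p36s.png",s["color"])
E
```

```text
clock: 60.28
eef_pos: [0.4369, -0.1312, 0.0337]
tool_rot: [-0.505, -0.495, 0.495, 0.505]
ft_force: [0.9, 0.7, -5.8]
grip_width: 0.0146
clock: 61.28
eef_pos: [0.4368, -0.1311, 0.175]
tool_rot: [-0.505, -0.495, 0.495, 0.505]
ft_force: [0.4, 0.0, -0.5]
grip_width: 0.0346
clock: 62.02
eef_pos: [0.5101, 0.0472, 0.1732]
tool_rot: [-0.505, -0.494, 0.496, 0.505]
ft_force: [-0.4, -0.1, -0.1]
grip_width: 0.0516
```

View pics/p36s.png

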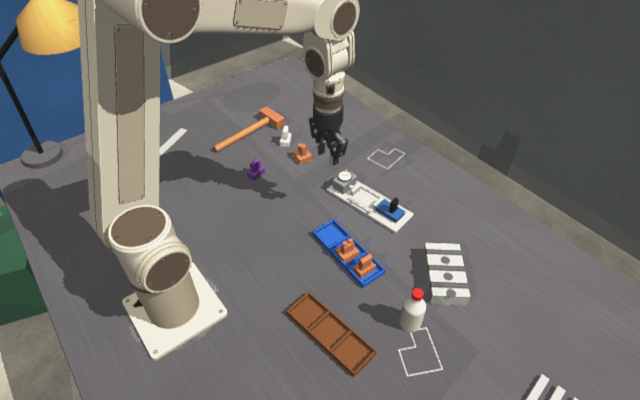

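View pics/p36t.png

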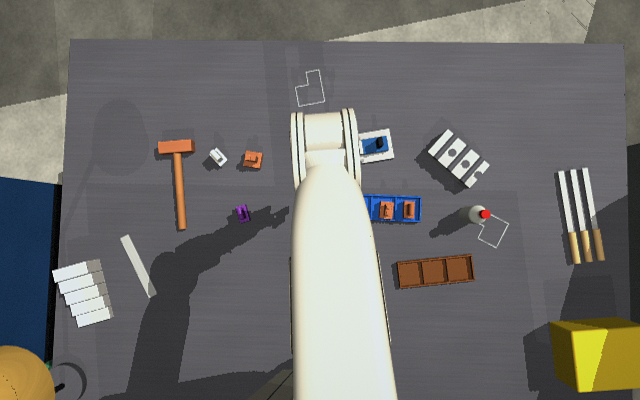

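Two electrodes stand in the tray, at side-view pixels (347,250) and (366,265). The 46 mm one is still at (302,154) in side view and (253,159) in top view. I'll re-measure it.

Run:
```python
from meas import *
r=meas("e46",(.577,.262)); 
plan([.5778,.2605,.1],-.165)
```

```text
e46 280 [ 0.5767  0.2605 -0.1593] 0.08
e46 248 [0.5792 0.2611 2.9626] 0.116
opt False rotvec deg [-2.000e-02  9.819e+01 -8.000e-02] j6 0.11 shift mm after turn [ 31.4  73.6 222.4]
opt True rotvec deg [-8.000e-02 -8.181e+01  2.000e-02] j6 0.11 shift mm after turn [ -31.4   73.6 -222.4]
tcp [0.5103 0.0462 0.1736] F [ 0.7 -0.4 -0.1] w 0.0512 t 62.225 gauge xy [-0.0431 -0.0857]
```

```bash
python3 -m inch '0 -10.2 0 0 0 0 0.4;0 -10.2 0 0 0 0 0.4;0 -10.2 0 0 0 0 0.4;0 -10.2 0 0 0 0 0.4;0 -10.2 0 0 0 0 0.4;0 -10.2 0 0 0 0 0.4;0 -10.2 0 0 0 0 0.4;0 -10.4 0 0 0 0 0.4;0 0 0 0 0 0 0.4'; python3 -m inch '0 0 0 -6 0 -45 0.4;0 0 0 -6 0 -45 0.4;0 0 0 -6 0 -45 0.4;0 0 0 -7 0 -44 0.4;0 0 0 -6 0 -43 0.4;0 0 0 0 40 0 0.4;0 0 0 0 33 0 0.4;0 0 0 0 0 0 0.4;0 0 0 0 0 0 0.4'
python3 - <<'E'
from held import *
plan([.5775,.2602,.0275],-.165)
s=cam("side"); crop(s,(260,80,340,180),"p37.png",6)
E
```

```text
clock: 63.35
eef_pos: [0.5104, 0.0465, 0.1736]
tool_rot: [-0.059, -0.704, 0.705, 0.059]
ft_force: [0.5, -0.2, 0.1]
grip_width: 0.0513
clock: 64.47
eef_pos: [0.5779, 0.2612, 0.1016]
tool_rot: [0.058, 0.705, -0.705, -0.058]
ft_force: [1.8, -0.7, 0.8]
grip_width: 0.0511
opt False rotvec deg [2.0000e-02 1.7998e+02 3.0000e-02] j6 -0.98 shift mm after turn [-0.3 74.1 -1.1]
opt True rotvec deg [ 0.02 -0.02 -0.01] j6 -0.98 shift mm after turn [ 0.3 74.1  1.1]
tcp [0.5779 0.2612 0.1016] F [ 1.8 -0.7  0.8] w 0.0511 t 64.475 gauge xy [-0.242   0.0204]
```

View pics/p37.png

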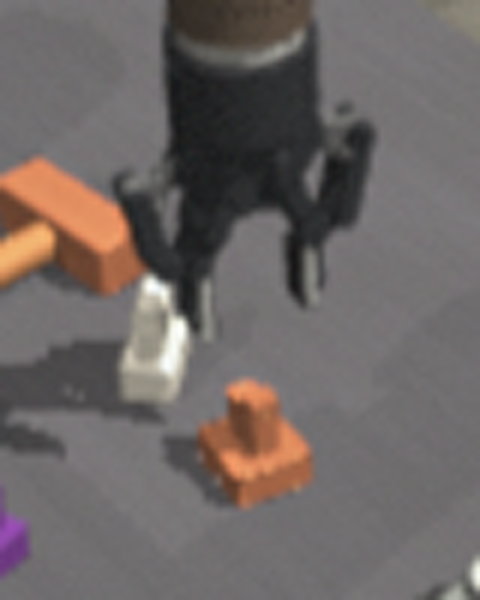

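```bash
python3 -m inch '0 0 0 0.2 25 1 0.4;0 0 0 0 25 0 0.4;0 0 0 0 18 0 0.4;0 0 0 0 5.8 0 0.4;0 0 0 0 0 0 0.4;0 0 0 0 0 0 0.7;0 0 0 0 0 0 1;0 0 0 0 0 0 1;0 0 0 0 0 0 1;0 0 0 0 0 0 1'
python3 - <<'E'
from held import *
plan([.5775,.2602,.0275],-.165)
s=cam("side"); crop(s,(260,80,340,180),"p38.png",6)
E
```

```text
clock: 65.78
eef_pos: [0.5772, 0.2608, 0.0276]
tool_rot: [0.058, 0.705, -0.705, -0.057]
ft_force: [-1.9, 0.0, 4.7]
grip_width: 0.0148
opt False rotvec deg [-2.0000e-02 -1.7989e+02 -5.0000e-02] j6 -0.98 shift mm after turn [ 0.4  0.1 -0.6]
opt True rotvec deg [ 0.03  0.11 -0.01] j6 -0.98 shift mm after turn [-0.4  0.1  0.6]
tcp [0.5772 0.2608 0.0276] F [-1.9  0.   4.7] w 0.0148 t 65.775 gauge xy [-0.2418  0.0196]
```

View pics/p38.png

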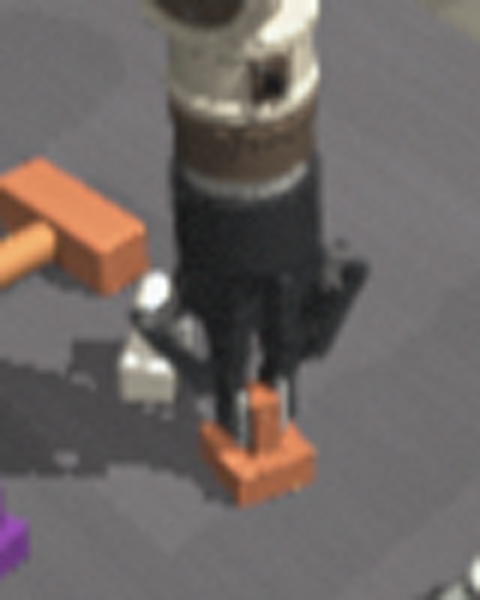

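```bash
python3 -m inch '0 0 0 0 -20 0 1;0 0 0 0 -40 0 1;0 0 0 0 -40 0 1;0 0 0 0 -23 0 1;0 10 0 0 0 0 1;0 10 0 0 0 0 1;0 10 0 0 0 0 1;0 10 0 0 0 0 1;0 10 0 0 0 0 1;0 10 0 0 0 0 1;0 9.9 0 0 0 0 1;0 0 0 0 0 0 1'
python3 - <<'E'
from held import *
plan([*g2w(.036,-.002),.15],GY)
E
```

```text
clock: 67.32
eef_pos: [0.5758, 0.2599, 0.1475]
tool_rot: [-0.45, -0.543, 0.547, 0.451]
ft_force: [-0.6, -0.4, -4.8]
grip_width: 0.0147
opt False rotvec deg [-1.2000e-01 -1.7974e+02  4.3000e-01] j6 0.23 shift mm after turn [277.1  -2.5 -20. ]
opt True rotvec deg [-0.28  0.26 -0.07] j6 0.23 shift mm after turn [-277.1   -2.5   20. ]
tcp [0.5758 0.2599 0.1475] F [-0.6 -0.4 -4.8] w 0.0147 t 67.325 gauge xy [-0.2411  0.018 ]
```

```bash
python3 -m inch '0 0.26 0 -46 0 3.5 1;0 0 0 -46 0 3.5 1;0 0 0 -46 0 3.5 1;0 0 0 -46 0 3.5 1;0 0 0 -46 0 3 1;0 0 0 -47 0 3 1;0 0 0 0 25 0 1;0 0 0 0 25 0 1;0 0 0 0 23 0 1;0 0 0 0 0 0 1;0 0 0 0 0 0 1'; python3 v.py e46 .0276 p39.png
```

```text
clock: 68.7
eef_pos: [0.608, -0.0156, 0.077]
tool_rot: [-0.452, -0.544, 0.544, 0.452]
ft_force: [1.0, -1.2, -4.2]
grip_width: 0.0145
opt False rotvec deg [ 3.0000e-02  1.7996e+02 -8.0000e-02] j6 -0.21 shift mm after turn [ -3.6 -43.    1. ]
opt True rotvec deg [-0.05 -0.04 -0.02] j6 -0.21 shift mm after turn [  3.6 -43.   -1. ]
tcp [ 0.608  -0.0156  0.077 ] F [ 1.  -1.2 -4.2] w 0.0145 t 68.7 gauge xy [ 0.0356 -0.001 ]
e46 held fit [ 0.6121 -0.0134] err 0.19 minus TCP in gauge [-0.0014  0.0039] gauge xy of electrode [0.0343 0.0035] npx 253
```

View pics/p39.png

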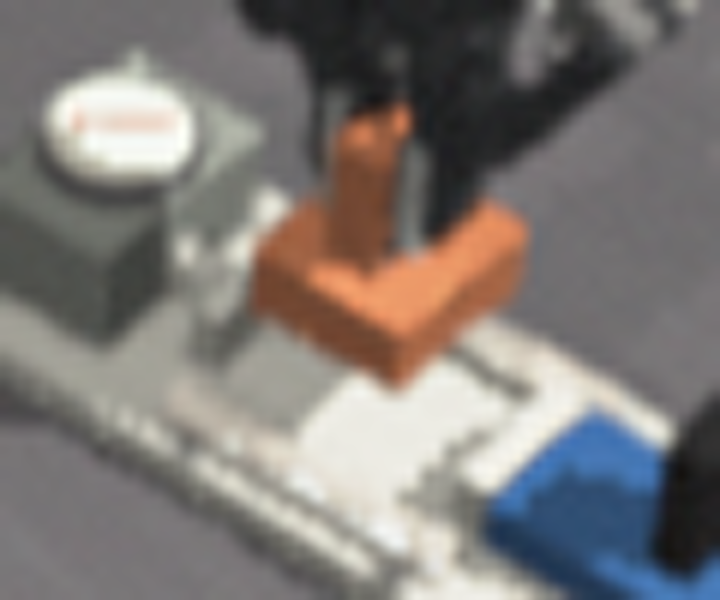

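```bash
python3 -m inch '0 0 0 0 14 1.2 1;0 0 0 0 12 0 1;0 0 0 0 0 0 1;0 0 0 0 0 0 1'; python3 v.py e46 .0276 p40.png;  python3 -m inch '0 0 0 0 4 0 1; 0 0 0 0 0 0 1';python3 -m inch '0 0 0 0 3 0 1; 0 0 0 0 0 0 1';python3 -m inch '0 0 0 0 2 0 1; 0 0 0 0 0 0 1'; python3 -m inch '0 0 0 0 1 0 1; 0 0 0 0 0 0 1'; python3 v.py e46 .0276 p41.png
```

```text
clock: 69.25
eef_pos: [0.6064, -0.0158, 0.0504]
tool_rot: [-0.452, -0.543, 0.544, 0.452]
ft_force: [-0.1, -0.3, -4.9]
grip_width: 0.0145
opt False rotvec deg [ 1.000e-02  1.799e+02 -1.300e-01] j6 -0.21 shift mm after turn [ -3.5 -69.6   2.5]
opt True rotvec deg [-0.09 -0.1  -0.01] j6 -0.21 shift mm after turn [  3.5 -69.6  -2.5]
tcp [ 0.6064 -0.0158  0.0504] F [-0.1 -0.3 -4.9] w 0.0145 t 69.25 gauge xy [ 0.0355 -0.0025]
e46 held fit [ 0.611  -0.0135] err 0.189 minus TCP in gauge [-0.0015  0.0046] gauge xy of electrode [0.0341 0.0024] npx 247
clock: 69.55
eef_pos: [0.6062, -0.0158, 0.0464]
tool_rot: [-0.452, -0.543, 0.544, 0.453]
ft_force: [0.2, -0.1, -4.8]
grip_width: 0.0149
clock: 69.8
eef_pos: [0.6062, -0.0158, 0.0432]
tool_rot: [-0.452, -0.543, 0.544, 0.453]
ft_force: [0.3, 0.2, -6.3]
grip_width: 0.0145
clock: 70.05
eef_pos: [0.6063, -0.0158, 0.0414]
tool_rot: [-0.452, -0.543, 0.544, 0.453]
ft_force: [0.5, -0.4, -5.2]
grip_width: 0.0149
clock: 70.3
eef_pos: [0.6064, -0.0158, 0.0405]
tool_rot: [-0.452, -0.543, 0.544, 0.452]
ft_force: [0.6, -0.7, -5.3]
grip_width: 0.0149
opt False rotvec deg [ 1.0000e-02  1.7989e+02 -1.2000e-01] j6 -0.21 shift mm after turn [ -3.5 -79.5   2.6]
opt True rotvec deg [-0.08 -0.11 -0.01] j6 -0.21 shift mm after turn [  3.5 -79.5  -2.6]
tcp [ 0.6064 -0.0158  0.0405] F [ 0.6 -0.7 -5.3] w 0.0149 t 70.3 gauge xy [ 0.0355 -0.0026]
e46 held fit [ 0.6147 -0.0116] err 0.221 minus TCP in gauge [-0.0026  0.0089] gauge xy of electrode [0.0329 0.0063] npx 225
```

View pics/p41.png

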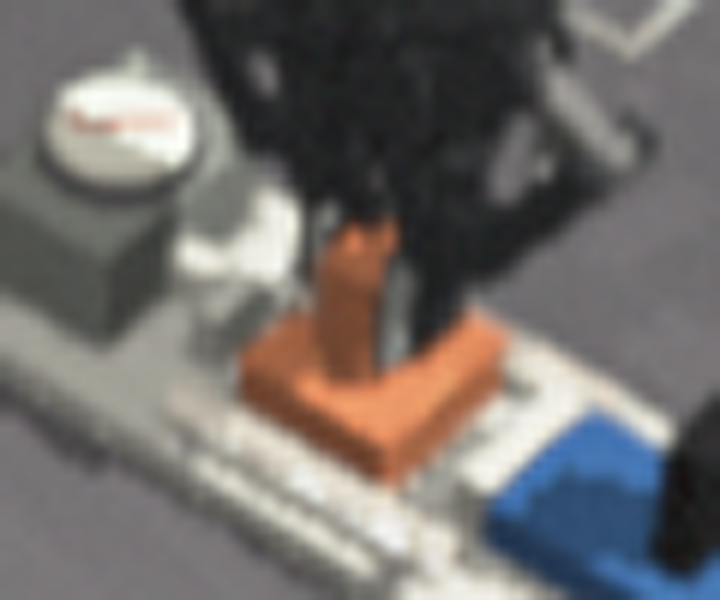

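The third electrode is in the pocket. Same release and tab steps as before.

```bash
python3 -m inch '0 0 0 0 0.9 0 1; 0 0 0 0 0 0 1; 0 0 0 0 0 0 0.8;0 0 0 0 0 0 0.6;0 0 0 0 0 0 0.5;0 0 0 0 0 0 0.5; 0 0 0 0 -20 0 0.5;0 0 0 0 -40 0 0.5;0 0 0 0 -40 0 0.5; 0 0 0 0 0 0 0.5'
python3 - <<'E'
from plan import *
plan([*g2w(.1315),.046],GY)
s=cam("side"); crop(s,(335,165,395,215),"p42.png",12)
E
```

```text
clock: 71.6
eef_pos: [0.6095, -0.0158, 0.1441]
tool_rot: [0.454, 0.545, -0.542, -0.45]
ft_force: [0.7, -0.5, -0.4]
grip_width: 0.0428
opt False rotvec deg [  0.18 179.89   0.65] j6 -0.21 shift mm after turn [95.4 98.1 -0.4]
opt True rotvec deg [ 0.42 -0.11 -0.12] j6 -0.21 shift mm after turn [-95.4  98.1   0.4]
tcp [ 0.6095 -0.0158  0.1441] F [ 0.7 -0.5 -0.4] w 0.0428 t 71.6 gauge xy [0.0361 0.0004]
```

View pics/p42.png

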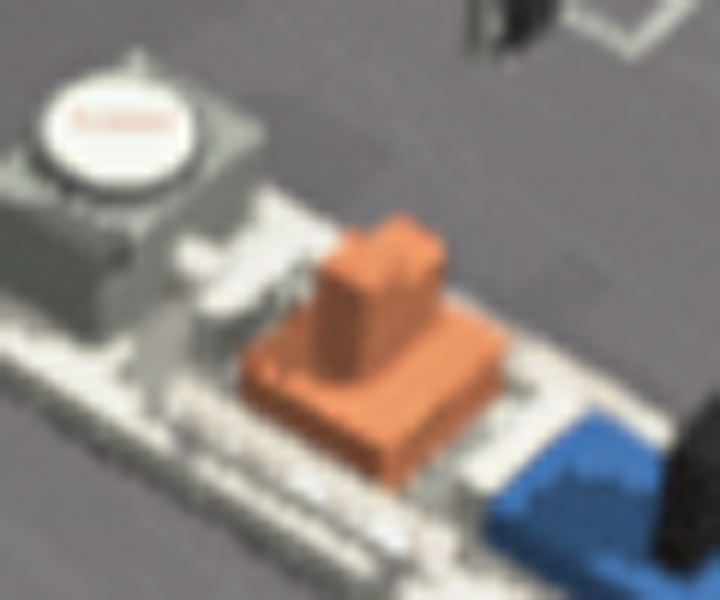

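```bash
python3 -m inch '0 0 0 -32 0 0 0.5;0 0 0 -32 0 0 0.5;0 0 0 -31 0 0 0.5; 0 0 0 0 35 0 0.5; 0 0 0 0 35 0 0.5; 0 0 0 0 26 0 0.5; 0 0 0 0 0 0 0.5; 0 0 0 0 0 0 0.8; 0 0 0 0 0 0 1;0 0 0 0 0 0 1;0 0 0 0 0 0 1;0 0 0 0 0 0 1'
python3 - <<'E'
from plan import *
plan([*g2w(.100),.047],GY)
E
```

```text
clock: 73.15
eef_pos: [0.6247, -0.1095, 0.0451]
tool_rot: [0.453, 0.544, -0.544, -0.452]
ft_force: [-0.3, -0.8, 5.6]
grip_width: 0.0131
opt False rotvec deg [1.1000e-01 1.7989e+02 1.1000e-01] j6 -0.36 shift mm after turn [-31.   -1.9   1.8]
opt True rotvec deg [ 0.07 -0.11 -0.07] j6 -0.36 shift mm after turn [31.  -1.9 -1.8]
tcp [ 0.6247 -0.1095  0.0451] F [-0.3 -0.8  5.6] w 0.0131 t 73.15 gauge xy [ 0.131  -0.0018]
```

```bash
python3 -m inch '0 0 0 3 0 0 1;0 0 0 5 0 0 1;0 0 0 5 0 0 1;0 0 0 5 0 0 1;0 0 0 5 0 0 1;0 0 0 3 0 0 1;0 0 0 0 0 0 1'; (python3 -m inch '0 0 0 1 0 0 1; 0 0 0 0 0 0 1'; python3 -m inch '0 0 0 1 0 0 1; 0 0 0 0 0 0 1';python3 -m inch '0 0 0 1 0 0 1; 0 0 0 0 0 0 1';python3 -m inch '0 0 0 1 0 0 1; 0 0 0 0 0 0 1') | egrep "eef|force"
python3 - <<'E'
from plan import *
plan([*g2w(.100),.047],GY)
E
```

```text
clock: 74.03
eef_pos: [0.6203, -0.0858, 0.0451]
tool_rot: [-0.454, -0.543, 0.544, 0.451]
ft_force: [0.5, -6.9, 5.4]
grip_width: 0.0129
eef_pos: [0.6202, -0.0852, 0.0451]
ft_force: [0.7, -6.8, 5.5]
eef_pos: [0.62, -0.0843, 0.0451]
ft_force: [1.0, -7.3, 4.8]
eef_pos: [0.6198, -0.0834, 0.0451]
ft_force: [1.4, -7.6, 5.6]
eef_pos: [0.6197, -0.0824, 0.0451]
ft_force: [1.3, -7.8, 5.0]
opt False rotvec deg [4.8000e-01 1.7979e+02 1.2000e-01] j6 -0.31 shift mm after turn [-3.4 -1.9  1.8]
opt True rotvec deg [ 0.08 -0.21 -0.31] j6 -0.31 shift mm after turn [ 3.4 -1.9 -1.8]
tcp [ 0.6197 -0.0824  0.0451] F [ 1.3 -7.8  5. ] w 0.0133 t 75.025 gauge xy [ 0.1034 -0.0018]
```

```bash
(python3 -m inch '0 0 0 1 0 0 1; 0 0 0 0 0 0 1'; python3 -m inch '0 0 0 1 0 0 1; 0 0 0 0 0 0 1';python3 -m inch '0 0 0 1 0 0 1; 0 0 0 0 0 0 1';python3 -m inch '0 0 0 1 0 0 1; 0 0 0 0 0 0 1') | egrep "eef|force"
python3 - <<'E'
from plan import *
plan([*g2w(.100),.047],GY)
E
```

```text
eef_pos: [0.6196, -0.0819, 0.0451]
ft_force: [1.7, -8.3, 4.8]
eef_pos: [0.6195, -0.0813, 0.0451]
ft_force: [1.8, -8.9, 5.2]
eef_pos: [0.6194, -0.0805, 0.0451]
ft_force: [1.7, -10.3, 4.8]
eef_pos: [0.6192, -0.0797, 0.0451]
ft_force: [1.2, -10.4, 4.9]
opt False rotvec deg [6.8000e-01 1.7974e+02 1.3000e-01] j6 -0.31 shift mm after turn [-0.7 -1.9  1.8]
opt True rotvec deg [ 0.08 -0.26 -0.43] j6 -0.31 shift mm after turn [ 0.7 -1.9 -1.8]
tcp [ 0.6192 -0.0797  0.0451] F [  1.2 -10.4   4.9] w 0.0126 t 76.025 gauge xy [ 0.1007 -0.0018]
```

```bash
python3 -m inch '0 0 0 1 0 0 1; 0 0 0 0.6 0 0 1; 0 0 0 0 0 0 1;0 0 0 0 0 0 1;0 0 0 0 0 0 1;0 0 0 0 0 0 1;0 0 0 0 0 0 1;0 0 0 0 0 0 1'
python3 - <<'E'
from plan import *
plan([*g2w(.100),.047],GY)
s=cam("side"); crop(s,(335,165,395,215),"p43.png",12)
E
python3 -m inch '0 0 0 0 0 0 1;0 0 0 -2 0 0 1;0 0 0 -4 0 0 1;0 0 0 -6 0 0 1;0 0 0 -6 0 0 1;0 0 0 -6 0 0 1;0 0 0 -6 0 0 1;0 0 0 -4 0 0 1;0 0 0 0 0 0 1'
python3 - <<'E'
from plan import *
plan([*g2w(.1315),.047],GY)
E
```

```text
clock: 77.03
eef_pos: [0.619, -0.0785, 0.0451]
tool_rot: [-0.456, -0.542, 0.544, 0.45]
ft_force: [1.7, -11.7, 4.3]
grip_width: 0.0132
opt False rotvec deg [7.3000e-01 1.7972e+02 1.3000e-01] j6 -0.3 shift mm after turn [ 0.5 -1.9  1.8]
opt True rotvec deg [ 0.08 -0.27 -0.47] j6 -0.3 shift mm after turn [-0.5 -1.9 -1.8]
tcp [ 0.619  -0.0785  0.0451] F [  1.7 -11.7   4.3] w 0.0132 t 77.025 gauge xy [ 0.0995 -0.0018]
clock: 78.2
eef_pos: [0.6241, -0.1062, 0.045]
tool_rot: [0.452, 0.545, -0.543, -0.452]
ft_force: [-0.5, 2.3, 7.9]
grip_width: 0.0129
opt False rotvec deg [-1.7000e-01  1.7994e+02  9.0000e-02] j6 -0.35 shift mm after turn [ 3.9 -2.   1.8]
opt True rotvec deg [ 0.06 -0.06  0.11] j6 -0.35 shift mm after turn [-3.9 -2.  -1.8]
tcp [ 0.6241 -0.1062  0.045 ] F [-0.5  2.3  7.9] w 0.0129 t 78.2 gauge xy [ 0.1276 -0.0018]
```

View pics/p43.png

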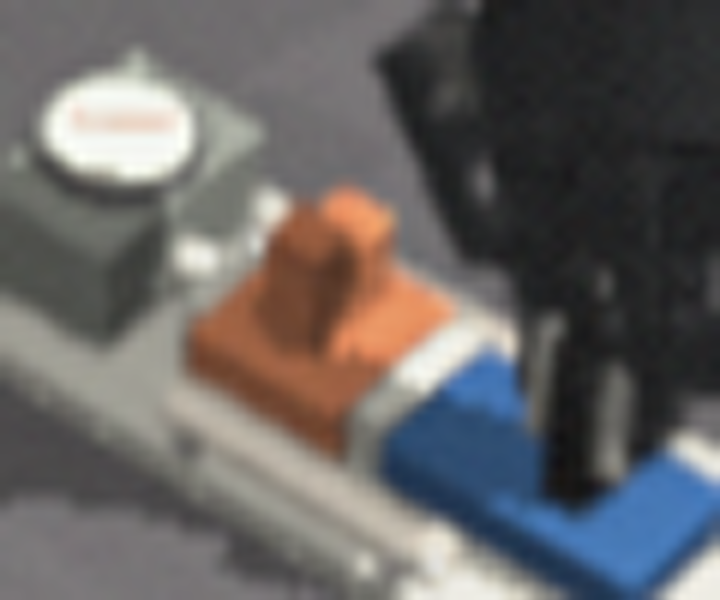

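```bash
python3 -m inch '0 0 0 -3 0 0 1;0 0 0 -1 0 0 1;0 0 0 0 0 0 1;0 0 0 0 0 0 0.7;0 0 0 0 0 0 0.6;0 0 0 0 0 0 0.6; 0 0 0 0 -30 0 0.6;0 0 0 0 -40 0 0.6;0 0 0 0 -30 0 0.6;0 0 0 0 0 0 0.6';  python3 - <<'E'
from held import *
plan([*g2w(.023,-.003),.12],GY)
E
python3 -m inch '0 0 0 36 0 1 0.6;0 0 0 36 0 1 0.6;0 0 0 36 0 0 0.6;0 0 0 0 35 0 0.6;0 0 0 0 30 0 0.6;0 0 0 0 15 0 0.6;0 0 0 0 0 0 0.6;0 0 0 0 0 0 0.6';  python3 - <<'E'
from held import *
plan([*g2w(.023,-.003),.04],GY)
s=cam("side"); crop(s,(315,130,415,215),"p44.png",8)
E
```

```text
clock: 79.45
eef_pos: [0.6263, -0.1121, 0.1468]
tool_rot: [0.454, 0.544, -0.543, -0.451]
ft_force: [1.2, 0.2, 0.6]
grip_width: 0.0342
opt False rotvec deg [  0.22 179.87   0.42] j6 -0.36 shift mm after turn [-110.9   26.8   -2.3]
opt True rotvec deg [ 0.27 -0.13 -0.14] j6 -0.36 shift mm after turn [110.9  26.8   2.3]
tcp [ 0.6263 -0.1121  0.1468] F [1.2 0.2 0.6] w 0.0342 t 79.45 gauge xy [ 0.1339 -0.0007]
clock: 80.45
eef_pos: [0.6034, -0.0059, 0.0645]
tool_rot: [-0.453, -0.544, 0.544, 0.452]
ft_force: [-0.5, -0.5, 0.2]
grip_width: 0.0344
opt False rotvec deg [4.0000e-02 1.7987e+02 3.0000e-02] j6 -0.19 shift mm after turn [-2.3 24.5  0.7]
opt True rotvec deg [ 0.02 -0.13 -0.03] j6 -0.19 shift mm after turn [ 2.3 24.5 -0.7]
tcp [ 0.6034 -0.0059  0.0645] F [-0.5 -0.5  0.2] w 0.0344 t 80.45 gauge xy [ 0.0253 -0.0037]
```

View pics/p44.png

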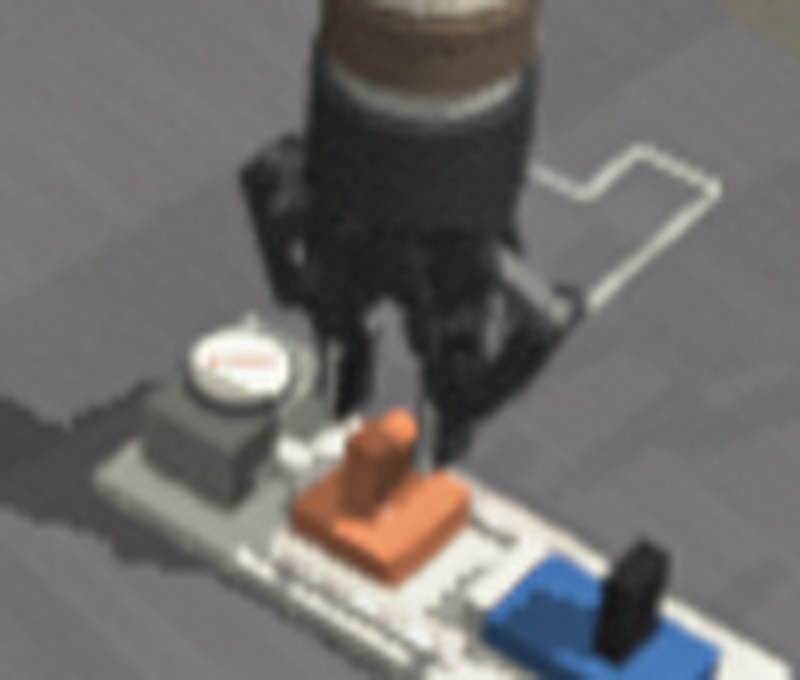

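```bash
python3 -m inch '0 -0.13 0 2.2 10 -0.5 0.6;0 0 0 0 9 0 0.6;0 0 0 0 5 0 0.6;0 0 0 0 0 0 0.6;0 0 0 0 0 0 0.8;0 0 0 0 0 0 1;0 0 0 0 0 0 1;0 0 0 0 0 0 1;0 0 0 0 0 0 1'; python3 -m inch '0 0 0 0 -10 0 1;0 0 0 0 -30 0 1; 0 0 0 0 -40 0 1; 0 0 0 0 -30 0 1;0 0 0 0 0 0 1'
python3 - <<'E'
from held import *
plan([.438,-.0595,.15],1.551)
s=cam("side"); crop(s,(315,90,415,215),"p45.png",6)
E
```

```text
clock: 81.62
eef_pos: [0.6029, -0.0037, 0.04]
tool_rot: [-0.452, -0.544, 0.544, 0.452]
ft_force: [0.5, -1.7, 2.1]
grip_width: 0.0148
clock: 82.25
eef_pos: [0.6042, -0.003, 0.1521]
tool_rot: [0.452, 0.545, -0.543, -0.451]
ft_force: [1.0, 0.3, -5.1]
grip_width: 0.0148
opt False rotvec deg [ 0.2  11.77  0.  ] j6 -0.19 shift mm after turn [-59.8   2.1 165. ]
opt True rotvec deg [   0.   -168.23   -0.29] j6 -0.19 shift mm after turn [  59.8    2.1 -165. ]
tcp [ 0.6042 -0.003   0.1521] F [ 1.   0.3 -5.1] w 0.0148 t 82.25 gauge xy [ 0.0226 -0.0024]
```

View pics/p45.png

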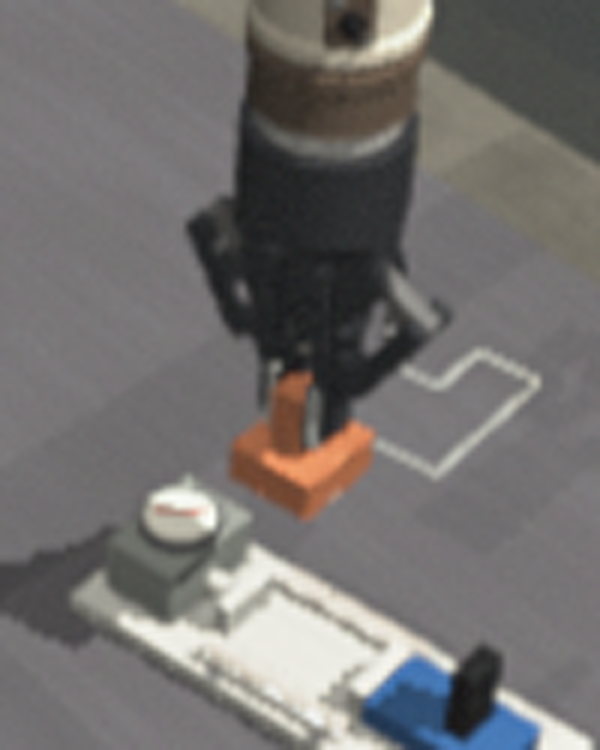

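```bash
python3 -m inch '0 6 0 0 0 0 1;0 5.77 0 0 0 0 1;0 0 0 -15 0 41 1;0 0 0 -15 0 41 1;0 0 0 -15 0 41 1;0 0 0 -15 0 42 1; 0 0 0 0 30 0 1;0 0 0 0 35 0 1;0 0 0 0 30 0 1;0 0 0 0 0 0 1;0 0 0 0 0 0 1'
python3 - <<'E'
from held import *
plan([.438,-.0595,.033],1.551)
s=cam("side"); crop(s,(310,180,410,300),"p46.png",6); held("e46",s,.028)
c=np.array([.4415,-.1301]);print("comp side", c+R.from_euler("z",-.0238).as_matrix()[:2,:2]@[0,.071])
E
```

```text
clock: 83.68
eef_pos: [0.4362, -0.06, 0.0548]
tool_rot: [-0.504, -0.494, 0.496, 0.506]
ft_force: [1.1, -0.4, -5.2]
grip_width: 0.0152
opt False rotvec deg [-0.13 -0.01 -0.01] j6 -0.12 shift mm after turn [ 0.5 21.8 -1.8]
opt True rotvec deg [ 1.0000e-02  1.7999e+02 -2.0000e-01] j6 -0.12 shift mm after turn [-0.5 21.8  1.8]
tcp [ 0.4362 -0.06    0.0548] F [ 1.1 -0.4 -5.2] w 0.0152 t 83.675 gauge xy [ 0.0477 -0.178 ]
e46 held fit [ 0.4409 -0.0574] err 0.159 minus TCP in gauge [-0.0019  0.0042] gauge xy of electrode [ 0.046  -0.1729] npx 266
comp side [ 0.44318964 -0.05912011]
```

View pics/p46.png

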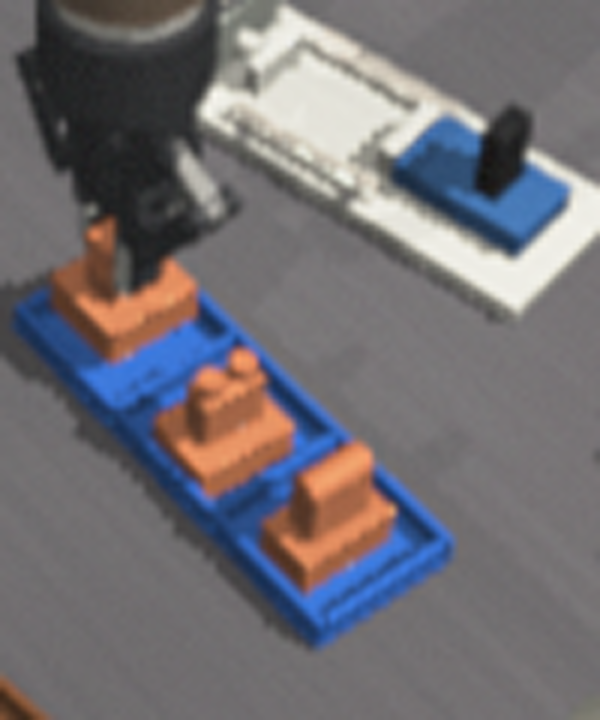

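```bash
python3 -m inch '0 0 0 -1.5 10 -1.5 1;0 0 0 0 8 0 1;0 0 0 0 3 0 1;0 0 0 0 0.5 0 1; 0 0 0 0 0 0 1';python3 -m inch '0 0 0 0 0 0 0.8;0 0 0 0 0 0 0.7;0 0 0 0 0 0 0.6;0 0 0 0 0 0 0.6; 0 0 0 0 -20 0 0.6;0 0 0 0 -40 0 0.6;0 0 0 0 -40 0 0.6;0 0 0 0 -40 0 0.6'; python3 -m inch '0 0 0 50 0 0 0.4;0 0 0 50 0 0 0.4;0 0 0 50 0 0 0.4;0 0 0 50 0 0 0.4;0 0 0 50 0 0 0.4;0 0 0 0 0 0 0.4;0 0 0 0 0 0 0.4;0 0 0 0 0 0 0.4'
python3 - <<'E'
from meas import *
c=cam("top");s=cam("side"); crop(s,(310,180,410,300),"p47.png",6); crop(c,(295,115,435,235),"p47t.png",5)
for n,px,pt in(("e30",(366,264),(410,208)),("e38",(347,250),(387,208)),("e46",(330,232),(362,208))):
    for cc,p in((s,px),(c,pt)):
        m=blob(copper(cc["color"]),p); a=fit(MOD[n],[(cc,m)],(*unproj(cc,p,.02)[:2],-.02+1.571),.005); print(n,m.sum(),np.round(a[0],4),round(a[1],3))
plan([.4,0,.2],1.55)
E
```

```text
clock: 84.35
eef_pos: [0.438, -0.0617, 0.0335]
tool_rot: [-0.505, -0.495, 0.495, 0.505]
ft_force: [0.0, -0.4, -5.4]
grip_width: 0.0145
clock: 85.35
eef_pos: [0.4379, -0.0616, 0.1747]
tool_rot: [-0.505, -0.495, 0.495, 0.505]
ft_force: [1.2, -0.1, 0.2]
grip_width: 0.0342
clock: 86.35
eef_pos: [0.443, 0.1871, 0.1732]
tool_rot: [-0.505, -0.494, 0.495, 0.506]
ft_force: [-0.1, -0.4, -0.4]
grip_width: 0.051
e30 299 [ 0.4394 -0.2013  1.7027] 0.165
e30 169 [ 0.4357 -0.2017  1.5816] 0.244
e38 304 [ 0.4374 -0.1353  1.6386] 0.245
e38 221 [ 0.4326 -0.1377  1.527 ] 0.134
e46 342 [ 0.4437 -0.0601  1.5746] 0.162
e46 264 [ 0.4395 -0.0631  1.5854] 0.083
opt False rotvec deg [-0.07 -0.08 -0.03] j6 0.42 shift mm after turn [-187.9  -26.6   39.3]
opt True rotvec deg [ 5.0000e-02  1.7992e+02 -1.1000e-01] j6 0.42 shift mm after turn [187.9 -26.6 -39.3]
tcp [0.4432 0.1871 0.1734] F [-0.4 -0.4 -1. ] w 0.0511 t 86.45 gauge xy [-0.1939 -0.1257]
```

View pics/p47.png

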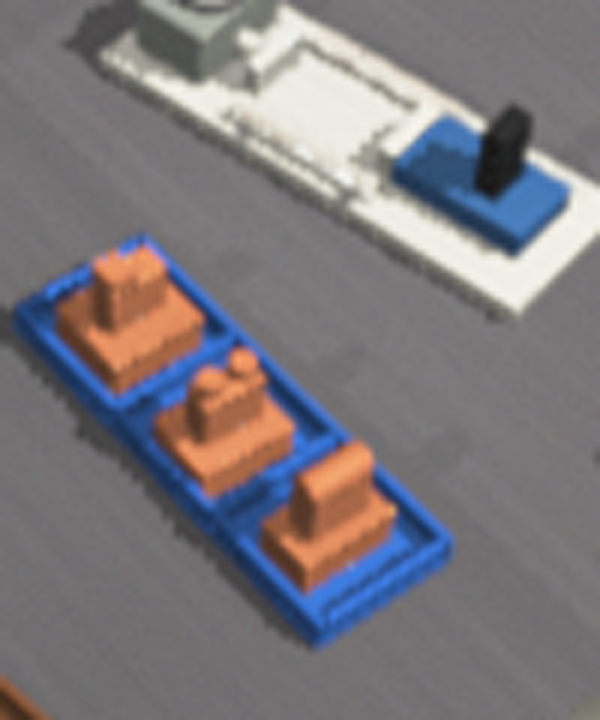

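View pics/p47t.png

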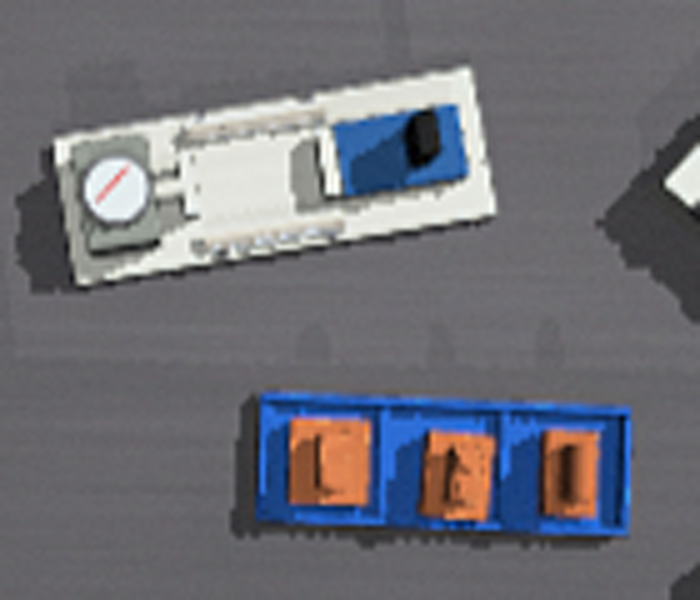

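Run:
```python
from meas import *
c=cam("top");s=cam("side"); a=cv2.resize(s["color"][235:268,330:366],None,fx=16,fy=16,interpolation=cv2.INTER_CUBIC)
b=cv2.resize(c["color"][190:224,368:404],None,fx=16,fy=16,interpolation=cv2.INTER_CUBIC)
h=min(a.shape[0],b.shape[0]); o=np.hstack([a[:h],b[:h]]); cv2.imwrite("pics/p48.png",cv2.resize(o,(800,int(h*800/o.shape[1]))))
```

```text
(no output)
```

View pics/p48.png

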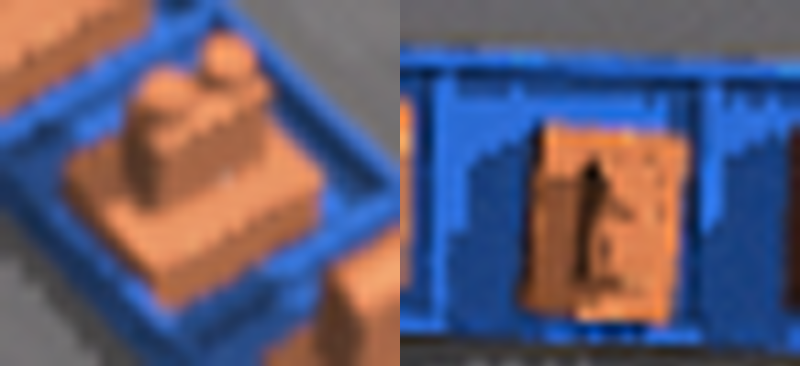

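Run:
```python
from meas import *
c=cam("top");s=cam("side"); k=11.11
T=lambda X,Y:(368+(X-400)/k-.5,190+Y/k-.5); S=lambda X,Y:(330+X/k-.5,235+Y/k-.5)
for n,t,q in(("+x-y",(690,138),(320,182)),("-x-y",(668,325),(165,265)),("-x+y",(545,318),(68,172))): print(n,np.round(tri(c,T(*t),s,S(*q)),4))
# reference e46 fin/base & fits with z free, tilt via model z
for n,px,pt in(("e30",(366,264),(410,208)),("e38",(347,250),(387,208)),("e46",(330,232),(362,208))):
    ms=blob(copper(s["color"]),px); mt=blob(copper(c["color"]),pt)
    print(n,[(z,round(fit(MOD[n],[(s,ms),(c,mt)],(*unproj(c,pt,.02)[:2],1.551),z)[1],3)) for z in(0.,.005,.01,.015,.02)])
```

```text
+x-y [ 0.4558 -0.1583  0.0266]
-x-y [ 0.4085 -0.154   0.028 ]
-x+y [ 0.4084 -0.1208  0.0297]
e30 [(0.0, np.float64(0.261)), (0.005, np.float64(0.237)), (0.01, np.float64(0.237)), (0.015, np.float64(0.281)), (0.02, np.float64(0.363))]
e38 [(0.0, np.float64(0.25)), (0.005, np.float64(0.213)), (0.01, np.float64(0.211)), (0.015, np.float64(0.248)), (0.02, np.float64(0.315))]
e46 [(0.0, np.float64(0.19)), (0.005, np.float64(0.146)), (0.01, np.float64(0.137)), (0.015, np.float64(0.169)), (0.02, np.float64(0.245))]
```

Run:
```python
from workcell import bot
o=bot.get_obs(); print(o["clock"],o["ft_force"])
print(bot.job_done())
```

```text
86.65 [ 0.74197798  0.00912163 -0.20809123]
the job is handed in; nothing more can be done
None
```

All three electrodes (30, 38 and 46 mm) went through the gauge in that order and now stand in the blue tray. I handed the job in at about 87 s of the 210 s allowed, and it returned no verdict.

**Pressing:** Each electrode was seated between the rails and released before I slid the jaw shut by its tab. The anvil gave about 3 to 3.5 mm each time. Wrist force was about 11–12 N at the deepest point, of which about 7 N was jaw friction. Each press was held for over 0.5 s.

**Last checks:**
- **Tray:** The pictures show all three upright, one per compartment. For the 38 mm electrode I worked out the height of three base corners, 26.6 to 29.7 mm against an expected 27 mm, so it lies flat.
- **Jaw:** It is backed off to a gap of about 74 mm, by the arm's position at the tab.
- **Arm and bystanders:** The arm was clear of everything. The mould block and hammer looked unmoved and the bottle in place in a late overall picture; I did not measure them.

**Checks that disagreed:**
- **38 mm electrode:** It sits about 7 mm off the centre of its compartment, close to two walls, although it was centred just before I lowered it. I didn't find out why.
- **Cameras:** The two cameras differ by 2–5 mm from each other, and the side camera by a similar amount from the arm. I lined up the pocket within the side camera's view and by feel, and no side load showed on seating.

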